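Pass copper contacts through the dust lock

TASK

Pass every copper contact piece in the blue bin through the dust-lock hatch: ride them all together in one load of its shuttle tray, then lay them in the white tray on the clean side, and leave everything else in the bin and on the bench where it is. The hatch's two doors must never be open at the same time: shut the green inner door (it was left ajar) first, then fully open the red outer door to load the shuttle, shut the outer door fully before running the shuttle across and fully opening the inner one to unload, and finish with both doors fully shut.

Things in the scene. Friction and masses are not known exactly. Their poses are not given: they have to be found in the camera images.
- hatch: Grey fixed hatch housing, 148 (x) x 248 (y) mm, rim 62 mm high, walls 8 mm. Origin: centre of underside; x points away from the robot, y from the outer (dirty, right) to the inner (clean, left) half. On top two openings, 132 (x) x 114 (y) mm, centred at y = -59 mm (red outer door) and +59 mm (green inner door), parted by a 4 mm bar. Guide rails for the opened doors reach x = +210 mm.
- outer_door (a joint): The red outer door's travel in m: a flat sliding panel (136 x 112 x 6 mm, its top 68 mm above the bench) over the outer opening. 0 = fully shut, 0.13 = fully open; it slides along the hatch's +x (away from the robot). Takes about 2 N plus 6 N per m/s, and stays where it is left.
- outer_door_grip (a point): Top centre of the outer door's black upright grip fin: 14 mm thick along the hatch's x, 50 mm long along its y, 26 mm tall, top 94 mm above the bench; a fingertip resting on the panel can drag the door along. With the door shut it lies at hatch x = -55 mm, y = -59 mm, and moves with the door.
- inner_door (a joint): The green inner door's travel in m: a flat sliding panel (136 x 112 x 6 mm, its top 68 mm above the bench) over the inner opening. 0 = fully shut, 0.13 = fully open; it slides along the hatch's +x (away from the robot). Takes about 2 N plus 6 N per m/s, and stays where it is left.
- inner_door_grip (a point): Top centre of the inner door's black upright grip fin: 14 mm thick along the hatch's x, 50 mm long along its y, 26 mm tall, top 94 mm above the bench; a fingertip resting on the panel can drag the door along. With the door shut it lies at hatch x = -55 mm, y = +59 mm, and moves with the door.
- shuttle (a joint): The shuttle tray's travel in m: 0 = under the outer opening, 0.116 = under the inner opening; it slides along the hatch's +y inside the housing. Takes about 2 N plus 6 N per m/s, stays where it is left. It can be moved with the doors open or shut.
- shuttle_floor (a point): Centre of the aluminium shuttle tray's inner floor, 13 mm above the bench, axes as the hatch's. Inner floor 122 (x) x 84 (y) mm, walls 14 mm high, 14 mm thick at the y ends and 3 mm at the x ends. It fits three contact pieces standing on it, and they clear the shut doors (undersides 49 mm above this floor).
- shuttle_grip (a point): Top centre of the shuttle's yellow grip, which stands in front of the hatch (hatch x = -105 mm): 14 mm thick along the hatch's y, 24 mm long along x, top 62 mm above the bench, free on its sides for 26 mm down; moves with the shuttle.
- bin: Shallow blue open bin, fixed, 266 (x) x 146 (y) x 28 mm high outside, walls and floor 5 mm. Origin: centre of its underside. It holds the contact pieces amongst other parts.
- clean_tray: White open tray on the green clean mat, fixed, 156 (x) x 146 (y) x 30 mm high outside, walls and floor 5 mm. Origin: centre of its underside. Starts empty.
- contact1: Copper contact piece, to be passed through; two or three of the four are present, the others absent. T-shaped (upside-down T) block: base 36 (x) x 34 (y) x 14 mm high, on it a centred tang 26 (x) x 14 (y) mm, 26 mm high; 40 mm tall in all. Origin: centre of the underside, z up. About 150 g.
- contact2: Copper contact piece, to be passed through; two or three of the four are present, the others absent. T-shaped (upside-down T) block: base 36 (x) x 34 (y) x 14 mm high, on it a centred tang 26 (x) x 14 (y) mm, 26 mm high; 40 mm tall in all. Origin: centre of the underside, z up. About 150 g.
- contact3: Copper contact piece, to be passed through; two or three of the four are present, the others absent. T-shaped (upside-down T) block: base 36 (x) x 34 (y) x 14 mm high, on it a centred tang 26 (x) x 14 (y) mm, 26 mm high; 40 mm tall in all. Origin: centre of the underside, z up. About 150 g.
- contact4: Copper contact piece, to be passed through; two or three of the four are present, the others absent. T-shaped (upside-down T) block: base 36 (x) x 34 (y) x 14 mm high, on it a centred tang 26 (x) x 14 (y) mm, 26 mm high; 40 mm tall in all. Origin: centre of the underside, z up. About 150 g.
- insulator1: Black plastic insulator of the same shape as a contact piece, not wanted: stays in the bin. T-shaped (upside-down T) block: base 36 (x) x 34 (y) x 14 mm high, on it a centred tang 26 (x) x 14 (y) mm, 26 mm high; 40 mm tall in all. Origin: centre of the underside, z up. About 60 g.
- insulator2: Black plastic insulator of the same shape as a contact piece, not wanted: stays in the bin. T-shaped (upside-down T) block: base 36 (x) x 34 (y) x 14 mm high, on it a centred tang 26 (x) x 14 (y) mm, 26 mm high; 40 mm tall in all. Origin: centre of the underside, z up. About 60 g.
- nut: Steel hexagon nut, 28 mm across, 12 mm thick, stays in the bin. Origin: centre of its underside.
- bush: Brass bush, 30 mm outside, 18 mm bore, 13 mm high, stays in the bin. Origin: centre of its underside.
- contactor: Grey and black contactor being repaired, 130 x 120 x 99 mm, 2.5 kg, on the bench; leave alone. Origin: centre of its underside.
- brush: Hand brush lying on the bench; leave alone.
- wrench: Wrench lying flat on the bench; leave alone.
There are look-alikes about, which are no part of the job. What is shaped like the insulator1 but pink or purple is not meant.

How it is judged:
By the outcome, as a careful person would: the job done as asked, in the order asked, and still so for the second after the job is handed in, with the robot touching nothing.
Of contact1, contact2, contact3, contact4 only 2 to 3 are there at a start; the rules pass over those that are not, and their reading is None.
At some moment in a run one of contact1, contact2, contact3, contact4 may be knocked a few centimetres aside while the robot is not near it.
Once in a run the grip may slacken for a moment while it holds something.
It also fails if it takes over 210 s, if anything falls off the work surface, if the arm or the gripper's body presses on something with over 40 N, if the wrist force passes 120 N, or if a joint passes its speed limit or range.

ROBOT

A 6-joint arm with a two-finger parallel gripper is mounted at the origin on the work surface. World frame = base frame: x ahead of the robot, y to its left, z up, the work surface at z = 0. Lengths are in m, angles in rad, forces in N, time in s.
With the tool pointing down it reaches from about 0.35 to 0.85 m from the base axis. Payload 8.1 kg.
Tool frame: the origin (TCP) lies on the centre line of the jaws, within the pads' length; the fingertips stand 19 mm ahead of it and the grasp point (between the pads) is the TCP (robot.tips_ahead is the distance from the TCP to the fingertips, in m); y points along the fingers, z is the direction in which the jaws open and shut, and the axes are right-handed (so a half turn about y gives the same grasp; the last joint's range is limited). The gripper opens to 93 mm and grips with 3 to 60 N. Pads are 15 mm wide; open, the fingers measure 128 mm over their backs; the gripper's body (75 mm by 188 mm) begins 65 mm behind the grasp point.
Start: joints at [-1.203, 0.13, 1.488, -0, 1.523, -0.085], TCP at [0.263, -0.54, 0.214] pointing down, gripper open.
Joint ranges: [-2.96, 2.96], [-0.89, 2.26], [0.02, 2.5], [-1.34, 4.48], [0, 2.73], [-2.66, 2.66]. Speed limits (rad/s): [2.39, 2.39, 2.79, 3.14, 3.14, 3.14].

INTERFACE

Orientations are given as a rotation vector (axis times angle).
In Python, from plant import robot, imaging, models gives the robot as it stands.
- The arm moves only by the tool carry_out, never from a script. Its argument "motion" is one flat list of numbers, 7 for each row, row after row: the shift along the tool's x, y, z in m, then the turn, a rotation vector about the tool's x, y, z in degrees, then the opening, from -1 (shut) to 1 (fully open). A call has exactly 5 rows; each row shifts and turns the pose as measured when the row begins, along the tool's axes as they then stand; what a row does not reach is not made up. A row lasts 1/10 s, in which the tool goes at most 50 mm and 8.59 degrees, less where a joint would pass 70% of its speed; a pose out of reach is approached as far as the arm can. A call is refused whole if a number of a shift passes 0.05 or a number of a turn 8.59, either way. A call with a gripper value outside its range is refused whole. The fingers move at their own pace and stop on an object; "squeeze" is the grip in N (left out, the last holds). Time passes only in rows, so rows that do not move let the fingers close, or fill a call up. It gives the time, the measured TCP pose, the force and the opening at its end, in the units of the state.
- robot.read_state(): the state, without advancing time (a new reading comes with each control period).
- imaging.read_camera(name): name is "scene" or "top" or "wrist"; returns the picture (384x512x3 uint8, blue, green, red); there is no depth.
- imaging.camera_model(name): a dict with "K" (3x3 intrinsics, pixels), "position" and "orientation" of the camera in the world. Camera axes: x right, y down, z forward; pixel columns grow to the right and rows downward; lengths in m; the calibration is good to about 2 mm. The wrist camera is an equidistant fisheye: a pixel r from the principal point sees the ray r / f radians off the axis. A picture is of the moment at which its call begins: read the wrist's pose just before it. camera_model takes no time and is no camera call; for the wrist camera it gives the pose at the moment of the call.
- robot.close_job(): hands the job in, once; it reports no verdict.
Trained networks look in the newest picture that a camera, given by its name, has taken for a name from the list of things; names that differ only in an ending like _2 or _b are one class to them, and where a whole thing is asked for, a point or a joint stands for the part that bears it (a point fixed in the world has none). Each returns a list of dicts, best first, with "confidence" (0 to 1); they miss things now and then, are a little off and sometimes report something else, mostly with a low value. They report only what shows in the picture. A call takes as long as a camera call. They do not tell look-alikes from the thing itself.
- models.outline_of(camera, thing): "pixels" (384x512 bool, what is visible of it) and "pixel" ([column, row] in pixels, amid what is visible of it).
The state is a dict: "t": time; "q": joint angles; "dq": joint speeds; "joint_torque": joint torques, N m; "tool_pos": TCP position; "orientation": TCP orientation; "force": force on the tool from outside, world axes, zero at the start; "wrist_torque": the same for the moment, N m; "opening": finger opening in m.
Only numpy, scipy, OpenCV 4.12 (cv2) and the standard library are available. Lean on these libraries where they do the work, as an engineer would, in place of code of your own. Each camera call takes 0.05 s, during which the arm holds its last target.

## Working session

There is one attempt and no reset: what is moved stays moved. The work goes in short steps, Python scripts to look and compute and a tool call to move; the robot and the scene stay as the last step left them, time stands still between calls to the robot, and variables do not carry over. Pictures are saved under pics/ and viewed, and the job is handed in when it is done.

Besides the shell and the picture viewer there is one more tool, called after "Request:" by a JSON object that holds its "fn" and its "kwargs", one argument or row to a line. carry_out: Moves the arm, as the interface text tells. Its arguments: {"type":"object","properties":{"motion":{"type":"array","items":{"type":"number"}},"squeeze":{"type":"number"}},"required":["motion"]}

```bash
ls; mkdir -p pics; python3 - <<'E'
from plant import robot, imaging, models
import cv2,numpy as np
for n in ["scene","top","wrist"]:
    im=imaging.read_camera(n); cv2.imwrite(f"pics/{n}0.png",im)
    m=imaging.camera_model(n); print(n,m)
print(robot.read_state())
E
```

```text
pics
scene {'K': array([[361.24233301,   0.        , 256.32728838],
       [  0.        , 361.24233301, 186.61280729],
       [  0.        ,   0.        ,   1.        ]]), 'position': array([ 0.9841146 , -0.2363761 ,  0.86584657]), 'orientation': array([-2.26564018, -1.40832638,  0.3895573 ])}
top {'K': array([[474.82476353,   0.        , 257.94113343],
       [  0.        , 474.82476353, 199.64846405],
       [  0.        ,   0.        ,   1.        ]]), 'position': array([ 0.24471993, -0.06810375,  1.47562574]), 'orientation': array([-2.13138929,  2.08639738, -0.22266131])}
wrist {'K': array([[297.31863964,   0.        , 250.93682473],
       [  0.        , 297.31863964, 190.41920616],
       [  0.        ,   0.        ,   1.        ]]), 'position': array([ 0.3303777 , -0.50629182,  0.38391024]), 'orientation': array([ 2.45942067, -1.54027175, -0.21554675])}
{'t': 0.15, 'q': array([-1.20336635e+00,  1.31003714e-01,  1.48900773e+00, -2.41290708e-05,
        1.52298637e+00, -8.54204899e-02]), 'dq': array([-0.00049334, -0.00230159, -0.00332715,  0.00026035,  0.00112347,
        0.00164884]), 'joint_torque': array([ 2.72236221e-04, -5.60477185e+01, -4.92334843e+01,  7.68629531e-02,
        3.06120480e-02, -9.19961553e-05]), 'tool_pos': array([ 0.26236319, -0.53911699,  0.2136306 ]), 'orientation': array([-0.45409032,  1.97151197, -1.96870618]), 'force': array([-1.62745137,  0.29637025, -0.07295491]), 'wrist_torque': array([-0.0363867 ,  0.00226295,  0.00454825]), 'opening': 0.09300089668245781}
```

View pics/scene0.png

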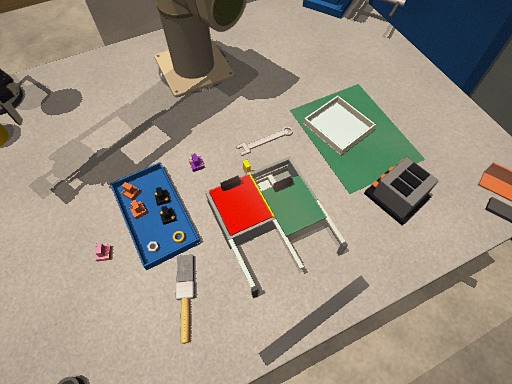

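View pics/top0.png

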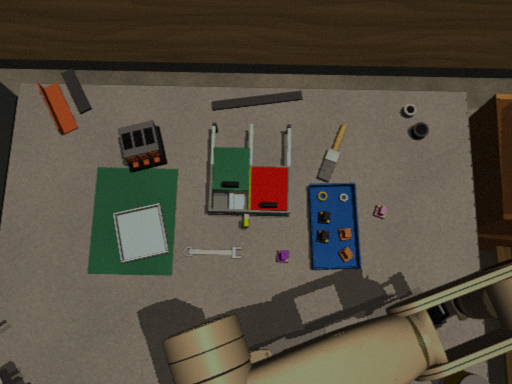

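View pics/wrist0.png

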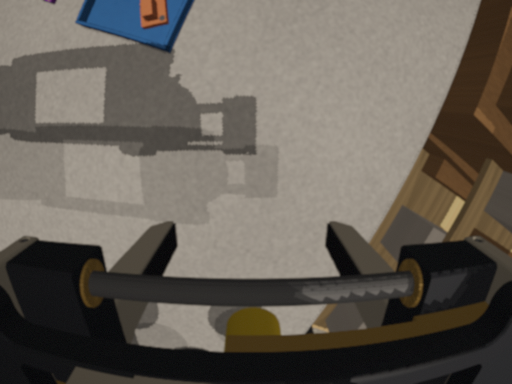

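```bash
cat > h.py <<'E'
from plant import robot, imaging, models
import cv2,numpy as np
from scipy.spatial.transform import Rotation as R
def cam(n):
    m=imaging.camera_model(n); return m['K'],np.array(m['position']),R.from_rotvec(m['orientation']).as_matrix()
def proj(n,P,c=None):
    K,p,Rm=c or cam(n); q=(np.atleast_2d(P)-p)@Rm
    if n=='wrist':
        r=np.hypot(q[:,0],q[:,1]); th=np.arctan2(r,q[:,2]); s=K[0,0]*th/np.maximum(r,1e-9)
        return np.c_[K[0,2]+q[:,0]*s,K[1,2]+q[:,1]*s]
    return np.c_[K[0,0]*q[:,0]/q[:,2]+K[0,2],K[1,1]*q[:,1]/q[:,2]+K[1,2]]
def ray(n,uv,z,c=None):
    K,p,Rm=c or cam(n); u=np.atleast_2d(uv).astype(float)
    a=(u[:,0]-K[0,2])/K[0,0]; b=(u[:,1]-K[1,2])/K[1,1]
    if n=='wrist':
        r=np.hypot(a,b); s=np.sin(r)/np.maximum(r,1e-9); d=np.c_[a*s,b*s,np.cos(r)]
    else: d=np.c_[a,b,np.ones(len(a))]
    d=d@Rm.T
    return p+d*((z-p[2])/d[:,2])[:,None]
def crop(im,x0,y0,x1,y1,s,name):
    cv2.imwrite(f"pics/{name}.png",cv2.resize(im[y0:y1,x0:x1],None,fx=s,fy=s,interpolation=cv2.INTER_CUBIC))
E
python3 - <<'E'
from h import *
t=cv2.imread('pics/top0.png'); s=cv2.imread('pics/scene0.png')
crop(t,200,115,300,235,5,'topc'); crop(s,200,145,355,305,4,'scec'); crop(t,300,175,400,275,5,'topb')
imaging.read_camera('top'); imaging.read_camera('scene')
for c in ['top','scene']:
  for th,z in [('hatch',.03),('outer_door',.068),('outer_door_grip',.068),('inner_door',.068),('shuttle',.05),('shuttle_grip',.05),('bin',.014),('clean_tray',.015),('contact1',.02),('insulator1',.02),('nut',.01),('bush',.01),('contactor',.05),('brush',.01),('wrench',.005)]:
    for o in models.outline_of(c,th)[:4]: print(c,th,round(o['confidence'],2),np.round(o['pixel'],1),ray(c,o['pixel'],z)[0].round(3),o['pixels'].sum())
print(R.from_rotvec(robot.read_state()['orientation']).as_matrix().round(3), robot.tips_ahead)
E
```

```text
top hatch 0.78 [247.7 183.4] [ 0.607 -0.029  0.03 ] 5014
top hatch 0.46 [239.2 202.1] [ 0.547 -0.005  0.03 ] 484
top outer_door 0.97 [266.6 186.5] [ 0.589 -0.088  0.068] 1541
top outer_door_grip 0.96 [268.1 184.9] [ 0.594 -0.093  0.068] 1579
top inner_door 0.66 [229.3 169.7] [0.64  0.027 0.068] 1553
top inner_door 0.6 [245.7 182. ] [ 0.602 -0.024  0.068] 5245
top inner_door 0.59 [265.8 187.3] [ 0.586 -0.086  0.068] 1600
top inner_door 0.22 [344.3 254.1] [ 0.388 -0.322  0.068] 133
top shuttle 0.7 [238.2 200.8] [ 0.546 -0.002  0.05 ] 377
top shuttle_grip 0.79 [240.8 201.8] [ 0.543 -0.01   0.05 ] 444
top shuttle_grip 0.28 [138.6 232. ] [0.443 0.296 0.05 ] 2512
top shuttle_grip 0.21 [323.6 237.1] [ 0.44  -0.263  0.05 ] 136
top bin 0.77 [332.7 222. ] [ 0.493 -0.297  0.014] 3410
top bin 0.54 [323.6 236.9] [ 0.445 -0.268  0.014] 145
top clean_tray 0.85 [140.3 231.2] [0.451 0.3   0.015] 2483
top insulator1 0.72 [210.6 250.8] [0.394 0.079 0.02 ] 457
top insulator1 0.63 [346.9 253.2] [ 0.396 -0.338  0.02 ] 152
top insulator1 0.48 [323.5 236.6] [ 0.446 -0.267  0.02 ] 101
top nut 0.62 [341.8 195
[... 1420 characters left out ...]
] [ 0.541 -0.445  0.02 ] 247
scene insulator1 0.68 [164.3 194.5] [ 0.449 -0.254  0.02 ] 182
scene insulator1 0.48 [166.2 213.8] [ 0.506 -0.268  0.02 ] 191
scene insulator1 0.43 [195.3 161.8] [ 0.387 -0.141  0.02 ] 195
scene nut 0.56 [153.2 242. ] [ 0.561 -0.324  0.01 ] 96
scene bush 0.59 [175.2 233.7] [ 0.565 -0.267  0.01 ] 64
scene contactor 0.85 [402.2 185.4] [0.719 0.314 0.05 ] 2729
scene contactor 0.65 [130. 190.] [ 0.415 -0.33   0.05 ] 228
scene brush 0.94 [184.6 289.1] [ 0.708 -0.295  0.01 ] 1138
scene wrench 0.92 [271.  136.3] [0.391 0.099 0.005] 325
scene wrench 0.48 [152.5 243.1] [ 0.561 -0.327  0.005] 74
[[-0.899  0.     0.438]
 [-0.438  0.    -0.899]
 [-0.    -1.     0.   ]] 0.019
```

```bash
python3 -c "
import cv2,numpy as np
for n in ['topc','scec','topb']: print(n,cv2.imread(f'pics/{n}.png').shape)"
```

```text
topc (600, 500, 3)
scec (640, 620, 3)
topb (500, 500, 3)
```

View pics/topc.png

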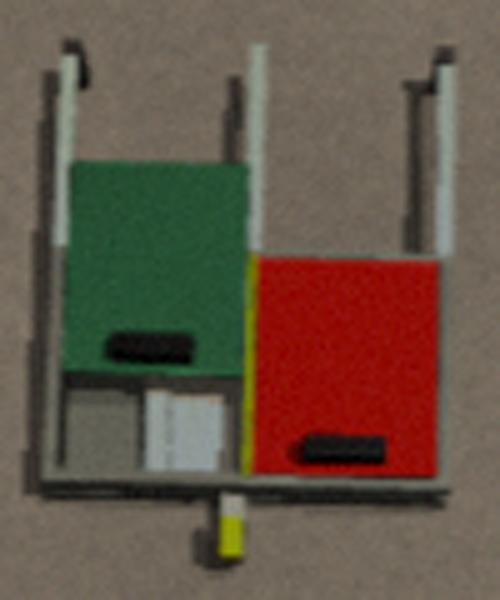

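View pics/scec.png

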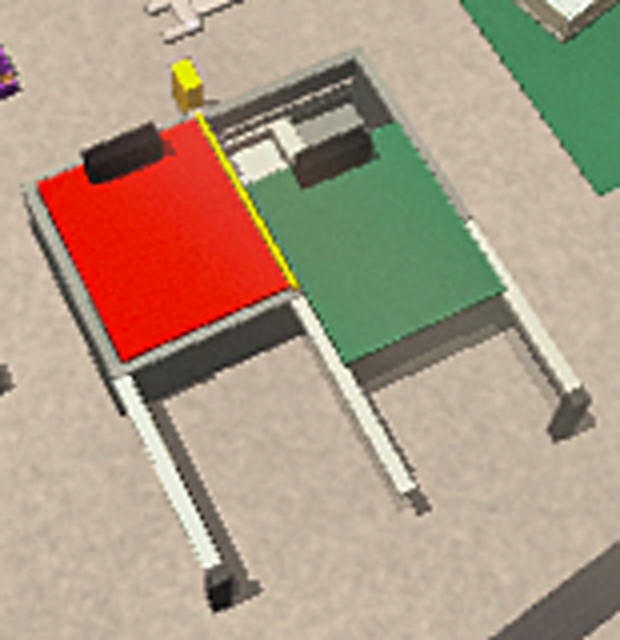

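View pics/topb.png

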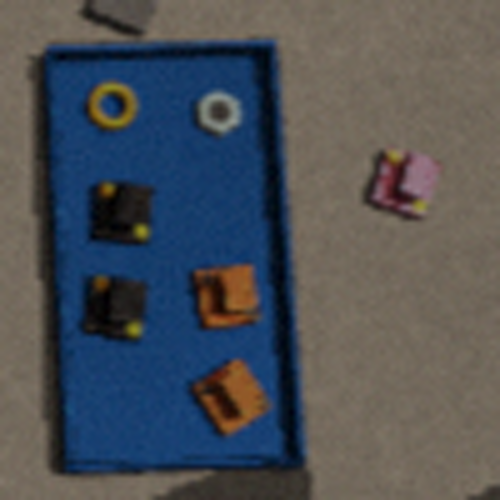

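```bash
cat >> h.py <<'E'
def hw(P,pose):
    P=np.atleast_2d(P); c,s=np.cos(pose[2]),np.sin(pose[2])
    return np.c_[pose[0]+c*P[:,0]-s*P[:,1],pose[1]+s*P[:,0]+c*P[:,1],P[:,2]]
E
python3 - <<'E'
from h import *
from scipy.optimize import least_squares
T=[((438,261),(.068,-.115,.068)),((436,476),(-.068,-.115,.068)),((250,476),(-.068,-.003,.068)),((258,258),(.068,-.003,.068))]
S=[((38,183),(-.068,-.115,.068)),((124,360),(.068,-.115,.068)),((290,290),(.068,-.003,.068)),((197,118),(-.068,-.003,.068))]
T+=[((42,478),(-.074,.124,.062)),((449,490),(-.074,-.124,.062))]
S+=[((358,52),(-.074,.124,.062)),((24,188),(-.074,-.124,.062))]
tp=np.array([a for a,_ in T])/5+[200,115]; sp=np.array([a for a,_ in S])/4+[200,145]
tP=np.array([b for _,b in T]); sP=np.array([b for _,b in S])
ct,cs=cam('top'),cam('scene')
def f(p): return np.r_[(proj('top',hw(tP,p),ct)-tp).ravel(),(proj('scene',hw(sP,p),cs)-sp).ravel()]
r=least_squares(f,[.59,-.03,0]); print(r.x.round(4)); print(r.fun.reshape(-1,2).round(1))
ft=lambda p:(proj('top',hw(tP,p),ct)-tp).ravel(); print(least_squares(ft,r.x).x.round(4))
fs=lambda p:(proj('scene',hw(sP,p),cs)-sp).ravel(); print(least_squares(fs,r.x).x.round(4))
c,s=np.cos(r.x[2]),np.sin(r.x[2])
def toh(w): d=w-np.r_[r.x[:2],0]; return np.array([c*d[0]+s*d[1],-s*d[0]+c*d[1]]).round(4)
# inner grip top, shuttle grip top
for n,px,z,l in [('top',(150,347),.094,'ingrip'),('top',(342,450),.094,'outgrip'),('top',(231,537),.062,'sh')]:
    print(l,toh(ray(n,np.array(px)/5+[200,115],z)[0]))
for n,px,z,l in [('scene',(334,147),.094,'ingrip'),('scene',(122,141),.094,'outgrip'),('scene',(184,70),.062,'sh')]:
    print(l,toh(ray(n,np.array(px)/4+[200,145],z)[0]))
# green panel edges
for n,px,z,l in [('top',np.array((155,376))/5+[200,115],.068,'near'),('top',np.array((158,162))/5+[200,115],.068,'far')]:
    print(l,toh(ray(n,px,z)[0]))
print(toh(ray('scene',np.array((505,291))/4+[200,145],.068)[0]),toh(ray('scene',np.array((345,362))/4+[200,145],.068)[0]))
E
```

```text
[ 0.5871 -0.0345 -0.0063]
[[-0.6 -0.9]
 [-0.9 -0.6]
 [-0.8 -1.6]
 [-1.  -1.3]
 [-1.1 -0.8]
 [-0.7 -1. ]
 [-1.2 -0.1]
 [-1.3  0.3]
 [-0.7 -0.9]
 [-1.2 -0.2]
 [ 0.1 -1.6]
 [-1.6 -0.7]]
[ 0.584  -0.037  -0.0046]
[ 0.5896 -0.0328 -0.0087]
ingrip [-0.0007  0.0563]
outgrip [-0.0605 -0.0602]
sh [-0.1093  0.0049]
ingrip [0.006  0.0607]
outgrip [-0.0561 -0.0565]
sh [-0.1078  0.0094]
near [-0.0124  0.0543]
far [0.1241 0.0578]
[0.1288 0.1148] [0.1272 0.0054]
```

```bash
cat >> h.py <<'E'
HP=(.587,-.0345,-.006)
def plan(tgt,yaw,op,maxs=.045,nmin=5):
    """tgt world TCP, yaw deg of tool z axis; prints rows"""
    s=robot.read_state(); M=R.from_rotvec(s['orientation']).as_matrix(); p=np.array(s['tool_pos'])
    z=M[:,2]; y0=np.degrees(np.arctan2(z[1],z[0])); d=np.array(tgt)-p; dy=(yaw-y0+180)%360-180
    n=max(nmin,int(np.ceil(np.linalg.norm(d)/maxs)),int(np.ceil(abs(dy)/8.5))); n=-(-n//5)*5
    tilt=np.degrees(np.arccos(-M[2,1])); print('from',p.round(4),'yaw %.1f tilt %.2f'%(y0,tilt),'d',d.round(4),'dyaw %.1f'%dy,'F',np.round(s['force'],1),'op %.4f'%s['opening'],'t',round(s['t'],2))
    for i in range(n):
        a=np.radians(y0+dy*i/n); zz=np.array([np.cos(a),np.sin(a),0]); xx=np.cross([0,0,-1],zz)
        st=d/n; print(','.join('%g'%v for v in [round(st@xx,4),round(-st[2],4),round(st@zz,4),0,round(-dy/n,2),0,op]),end=',\n' if i%5<4 else '\n--\n')
E
python3 - <<'E'
from h import *
plan((.59,.024,.2),0,-.3)
E
```

```text
from [ 0.2625 -0.5395  0.2144] yaw -64.1 tilt 0.00 d [ 0.3275  0.5635 -0.0144] dyaw 64.1 F [ 0.  -0.4 -0.4] op 0.0932 t 1.75
-0.0361,0.001,-0.0242,0,-4.27,0,-0.3,
-0.0378,0.001,-0.0215,0,-4.27,0,-0.3,
-0.0393,0.001,-0.0186,0,-4.27,0,-0.3,
-0.0405,0.001,-0.0156,0,-4.27,0,-0.3,
-0.0416,0.001,-0.0126,0,-4.27,0,-0.3
--
-0.0424,0.001,-0.0094,0,-4.27,0,-0.3,
-0.043,0.001,-0.0063,0,-4.27,0,-0.3,
-0.0433,0.001,-0.003,0,-4.27,0,-0.3,
-0.0435,0.001,0.0002,0,-4.27,0,-0.3,
-0.0433,0.001,0.0034,0,-4.27,0,-0.3
--
-0.0429,0.001,0.0067,0,-4.27,0,-0.3,
-0.0423,0.001,0.0098,0,-4.27,0,-0.3,
-0.0415,0.001,0.013,0,-4.27,0,-0.3,
-0.0404,0.001,0.016,0,-4.27,0,-0.3,
-0.0391,0.001,0.019,0,-4.27,0,-0.3
--
```

Request:
{"fn": "carry_out", "kwargs": {
  "motion": [-0.036,0.001,-0.024,0,-4.3,0,-0.3,-0.038,0.001,-0.021,0,-4.3,0,-0.3,-0.039,0.001,-0.018,0,-4.3,0,-0.3,-0.04,0.001,-0.015,0,-4.3,0,-0.3,-0.042,0.001,-0.012,0,-4.3,0,-0.3]
}}

```text
t: 2.25
tool_pos: [0.3722, -0.3522, 0.2085]
orientation: [-0.765, 1.729, -1.731]
force: [1.0, -1.4, 0.4]
opening: 0.0571
```

Request:
{"fn": "carry_out", "kwargs": {
  "motion": [-0.042,0.001,-0.009,0,-4.3,0,-0.3,-0.043,0.001,-0.006,0,-4.3,0,-0.3,-0.043,0.001,-0.003,0,-4.3,0,-0.3,-0.043,0.001,0,0,-4.3,0,-0.3,-0.043,0.001,0.003,0,-4.3,0,-0.3]
}}

```text
t: 2.75
tool_pos: [0.4814, -0.1563, 0.2042]
orientation: [-1.023, 1.457, -1.465]
force: [-0.2, -0.4, -0.7]
opening: 0.0324
```

Request:
{"fn": "carry_out", "kwargs": {
  "motion": [-0.043,0.001,0.007,0,-4.3,0,-0.3,-0.042,0.001,0.01,0,-4.3,0,-0.3,-0.041,0.001,0.013,0,-4.3,0,-0.3,-0.04,0.001,0.016,0,-4.3,0,-0.3,-0.039,0.001,0.019,0,-4.3,0,-0.3]
}}

```text
t: 3.25
tool_pos: [0.5885, 0.0424, 0.2001]
orientation: [-1.228, 1.171, -1.184]
force: [1.0, -0.6, 0.8]
opening: 0.0328
```

```bash
python3 - <<'E'
from h import *
plan((.59,.024,.2),0,-.3)
im=imaging.read_camera('wrist'); cv2.imwrite('pics/w1.png',im)
c=cam('wrist')
for n,P in dict(ingrip=(.003,.059,.094),outgrip=(-.055,-.059,.094),sh=(-.105,.007,.062),c1=(-.074,.124,.062),c2=(-.074,-.124,.062)).items(): print(n,proj('wrist',hw(P,HP),c)[0].round(1))
E
```

```text
from [0.5885 0.0424 0.2001] yaw 2.5 tilt 0.43 d [ 0.0015 -0.0184 -0.0001] dyaw -2.5 F [ 1.  -0.6  0.8] op 0.0328 t 3.25
0.0037,0,0.0002,0,0.49,0,-0.3,
0.0037,0,0.0002,0,0.49,0,-0.3,
0.0037,0,0.0002,0,0.49,0,-0.3,
0.0037,0,0.0002,0,0.49,0,-0.3,
0.0037,0,0.0003,0,0.49,0,-0.3
--
ingrip [249.3 211.6]
outgrip [193.8 303.8]
sh [155.4 238.4]
c1 [179.7 138.9]
c2 [185.8 325.2]
```

View pics/w1.png

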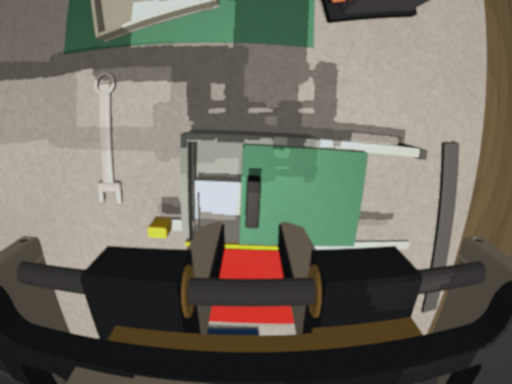

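Request:
{"fn": "carry_out", "kwargs": {
  "motion": [0.004,0,0,0,0.5,0,-0.3,0.004,0,0,0,0.5,0,-0.3,0.004,0,0,0,0.5,0,-0.3,0,0,0,0,0.5,0,-0.3,0,0,0,0,0,0,-0.3]
}}

```text
t: 3.8
tool_pos: [0.5902, 0.0346, 0.1992]
orientation: [-1.212, 1.195, -1.204]
force: [0.5, -0.3, -0.1]
opening: 0.0325
```

```bash
python3 - <<'E'
from h import *
plan((.59,.024,.2),0,-.3)
c=cam('wrist')
im=imaging.read_camera('wrist'); print(c[1]-cam('wrist')[1])
for n,P in dict(ingrip=(.003,.059,.094),ig2=(.003,.084,.094),ig1=(.003,.034,.094),sh=(-.105,.007,.062),c1=(-.074,.124,.062),c3=(.074,.124,.062),rail=(.21,.12,.062)).items():
    q=proj('wrist',hw(P,HP),c)[0]; print(n,q.round(1)); cv2.circle(im,tuple(int(v) for v in q.round()),2,(255,0,255),-1)
crop(im,130,110,450,290,2.4,'w2')
E
```

```text
from [0.5902 0.0346 0.1992] yaw 0.7 tilt 0.35 d [-0.0002 -0.0106  0.0008] dyaw -0.7 F [ 0.5 -0.3 -0.1] op 0.0325 t 3.8
0.0021,-0.0002,-0.0001,0,0.14,0,-0.3,
0.0021,-0.0002,-0.0001,0,0.14,0,-0.3,
0.0021,-0.0002,-0,0,0.14,0,-0.3,
0.0021,-0.0002,-0,0,0.14,0,-0.3,
0.0021,-0.0002,-0,0,0.14,0,-0.3
--
[-3.68272538e-06  3.77993926e-05 -4.16848856e-05]
ingrip [250.4 198.3]
ig2 [250.8 173.1]
ig1 [250.  222.2]
sh [156.8 231.1]
c1 [177.9 128.6]
c3 [319.1 130.7]
rail [427.3 142.2]
```

View pics/w2.png

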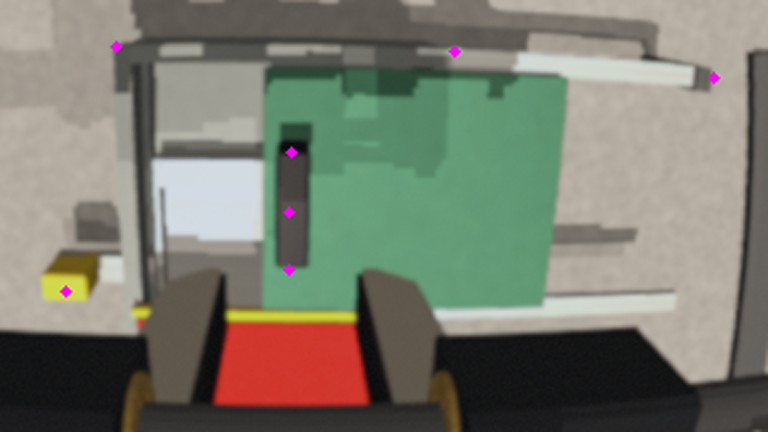

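Request:
{"fn": "carry_out", "kwargs": {
  "motion": [0.006,0.02,0.001,0,0.4,0,-0.3,0.004,0.025,0,0,0.3,0,-0.3,0.001,0.025,0,0,0,0,-0.3,0,0.02,0,0,0,0,-0.3,0,0.008,0,0,0,0,-0.3]
}}

```text
t: 4.35
tool_pos: [0.5942, 0.0197, 0.1025]
orientation: [-1.198, 1.202, -1.221]
force: [0.2, 0.2, -0.3]
opening: 0.0329
```

```bash
python3 - <<'E'
from h import *
plan((.5905,.0245,.095),-.3,-.3)
im=imaging.read_camera('wrist');crop(im,130,110,450,340,2.4,'w3')
E
```

```text
from [0.5942 0.0197 0.1025] yaw -0.3 tilt 0.81 d [-0.0037  0.0048 -0.0075] dyaw 0.0 F [ 0.2  0.2 -0.3] op 0.0329 t 4.35
-0.001,0.0015,-0.0007,0,-0,0,-0.3,
-0.001,0.0015,-0.0007,0,-0,0,-0.3,
-0.001,0.0015,-0.0007,0,-0,0,-0.3,
-0.001,0.0015,-0.0007,0,-0,0,-0.3,
-0.001,0.0015,-0.0007,0,-0,0,-0.3
--
```

View pics/w3.png

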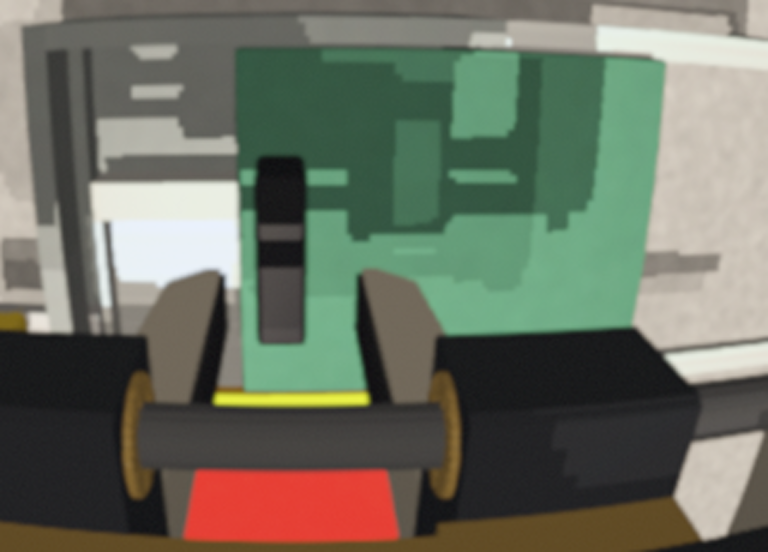

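```bash
cat >> h.py <<'E'
def plan(tgt,yaw,op,maxs=.045,nmin=5,v=True):
    s=robot.read_state(); M=R.from_rotvec(s['orientation']); p=np.array(s['tool_pos'])
    a=np.radians(yaw); z=np.array([np.cos(a),np.sin(a),0]); y=np.array([0,0,-1.]); Mt=R.from_matrix(np.c_[np.cross(y,z),y,z])
    rv=(M.inv()*Mt).as_rotvec(); d=np.array(tgt)-p
    n=max(nmin,int(np.ceil(np.linalg.norm(d)/maxs)),int(np.ceil(np.degrees(np.linalg.norm(rv))/8.4))); n=-(-n//5)*5
    z0=M.as_matrix()[:,2]
    print('from',p.round(4),'yaw %.1f'%np.degrees(np.arctan2(z0[1],z0[0])),'d',d.round(4),'F',np.round(s['force'],1),'op %.4f'%s['opening'],'t',round(s['t'],2))
    for i in range(n):
        Mi=M*R.from_rotvec(rv*i/n); st=Mi.inv().apply(d/n); w=np.degrees(rv/n)
        print(', '.join('%g'%u for u in [*st.round(4),*w.round(2),op]),end=',\n' if i%5<4 else '\n--\n')
E
python3 - <<'E'
from h import *
plan((.592,.0245,.095),-.3,-.3)
E
```

```text
from [0.5938 0.0197 0.1018] yaw -0.3 d [-0.0018  0.0048 -0.0068] F [-0.2 -0.  -1.1] op 0.0327 t 4.4
-0.001, 0.0013, -0.0004, -0.15, -0, 0.02, -0.3,
-0.001, 0.0014, -0.0004, -0.15, -0, 0.02, -0.3,
-0.001, 0.0014, -0.0004, -0.15, -0, 0.02, -0.3,
-0.001, 0.0014, -0.0004, -0.15, -0, 0.02, -0.3,
-0.001, 0.0014, -0.0004, -0.15, -0, 0.02, -0.3
--
```

Request:
{"fn": "carry_out", "kwargs": {
  "motion": [-0.002,0.002,-0.001,-0.3,0,0,-0.3,-0.002,0.002,-0.001,-0.3,0,0,-0.3,-0.001,0.002,0,-0.1,0,0,-0.3,0,0,0,0,0,0,-1,0,0,0,0,0,0,-1],
  "squeeze": 15
}}

```text
t: 4.9
tool_pos: [0.5941, 0.025, 0.0996]
orientation: [-1.204, 1.209, -1.217]
force: [0.6, -0.2, -0.5]
opening: 0.0212
```

Request:
{"fn": "carry_out", "kwargs": {
  "motion": [0,0,0,0,0,0,-1,0,0,0,0,0,0,-1,0,0,-0.01,0,0,0,-1,0,0,-0.01,0,0,0,-1,0,0,-0.01,0,0,0,-1]
}}

```text
t: 5.4
tool_pos: [0.5632, 0.0251, 0.1004]
orientation: [-1.203, 1.207, -1.218]
force: [-0.5, -0.1, -0.4]
opening: 0.0004
```

```bash
python3 - <<'E'
from h import *
plan(hw((-.055,.059,.095),HP)[0],-.3,-1)
E
```

```text
from [0.5632 0.0251 0.1004] yaw -0.3 d [-0.0309 -0.0003 -0.0054] F [-0.5 -0.1 -0.4] op 0.0004 t 5.4
0.0001, 0.001, -0.0062, -0.08, -0, 0.03, -1,
0.0001, 0.001, -0.0062, -0.08, -0, 0.03, -1,
0.0001, 0.001, -0.0062, -0.08, -0, 0.03, -1,
0.0001, 0.0011, -0.0062, -0.08, -0, 0.03, -1,
0.0001, 0.0011, -0.0062, -0.08, -0, 0.03, -1
--
```

```bash
python3 - <<'E'
from h import *
im=imaging.read_camera('wrist');crop(im,130,110,450,340,2.4,'w4')
im=imaging.read_camera('scene');crop(im,180,80,400,280,3,'s4')
E
```

```text
(no output)
```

View pics/w4.png

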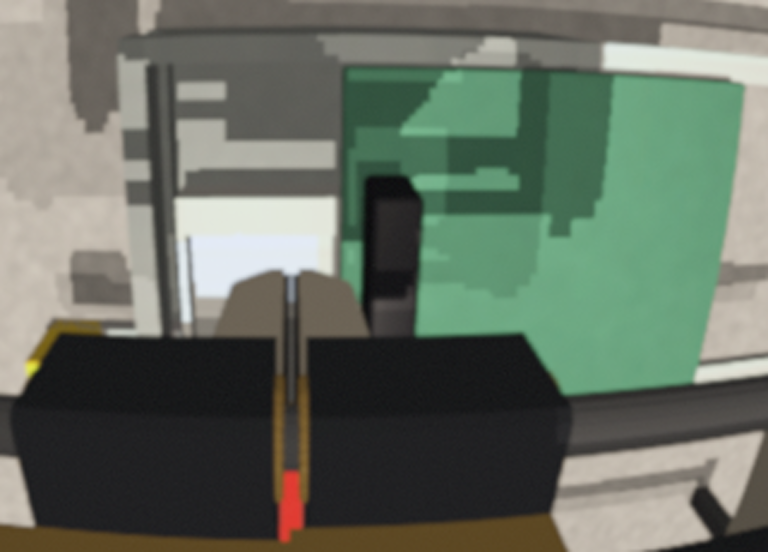

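View pics/s4.png

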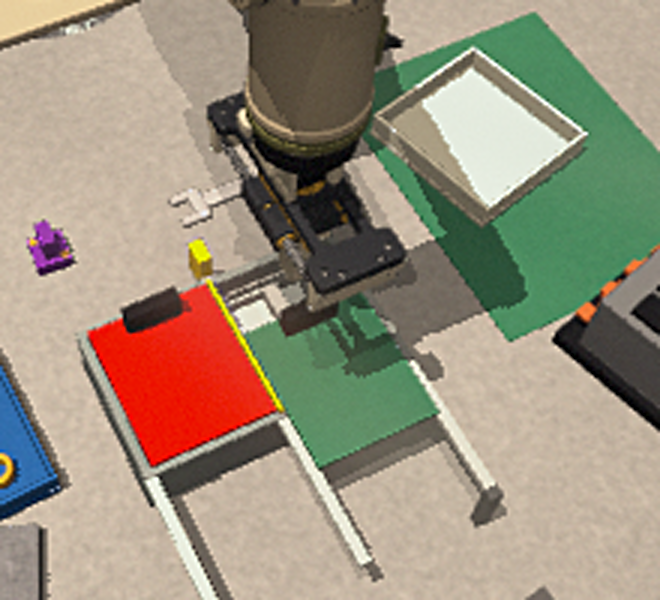

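```bash
python3 - <<'E'
from h import *
c=cam('wrist'); s=robot.read_state(); print(s['tool_pos'])
im=imaging.read_camera('wrist')
def toh(w): 
    a=HP[2];d=w-np.r_[HP[:2],0]; return np.array([np.cos(a)*d[0]+np.sin(a)*d[1],-np.sin(a)*d[0]+np.cos(a)*d[1]]).round(4)
def cr(u): return (np.array(u)+.5)/2.4-.5+[130,110]
for u,z in [((376,197),.094),((421,197),.094),((343,68),.068),((743,85),.068)]: print(toh(ray('wrist',cr(u),z,c)[0]))
for n,P in dict(tcp=s['tool_pos'],tip=np.array(s['tool_pos'])-[0,0,.019]).items():
    print(n,(proj('wrist',P,c)[0]-[130,110])*2.4)
for P in [(.003,.059,.094),(.003,.034,.094),(.003,.084,.094),(-.074,.124,.062)]: print((proj('wrist',hw(P,HP),c)[0]-[130,110])*2.4)
E
```

```text
[0.56263395 0.02519106 0.10019434]
[-0.0026  0.0844]
[0.0092 0.0843]
[-0.0097  0.115 ]
[0.1245 0.1148]
tcp [290.05835715 294.73623522]
tip [289.73664858 267.65565664]
[392.46749769 286.30020047]
[387.65378476 366.5360568 ]
[396.73877369 197.54746773]
[122.22335098  37.51061145]
```

Request:
{"fn": "carry_out", "kwargs": {
  "motion": [0,-0.02,0,0,0,0,-0.3,0,-0.02,0,0,0,0,-0.3,0,0,0.014,0,0,0,-0.3,0,0,0.014,0,0,0,-0.3,0,0,0,0,0,0,-0.3]
}}

```text
t: 6.05
tool_pos: [0.5921, 0.025, 0.1428]
orientation: [-1.202, 1.206, -1.219]
force: [-0.5, -0.4, 0.3]
opening: 0.0317
```

```bash
python3 - <<'E'
from h import *
plan(hw((.0033,.059,.091),HP)[0],-.3,-.3)
E
```

```text
from [0.5921 0.025  0.1428] yaw -0.3 d [-0.0014 -0.0005 -0.0518] F [-0.5 -0.4  0.3] op 0.0317 t 6.05
0.0001, 0.0104, -0.0004, -0.1, -0.01, 0.03, -0.3,
0.0001, 0.0104, -0.0004, -0.1, -0.01, 0.03, -0.3,
0.0001, 0.0104, -0.0003, -0.1, -0.01, 0.03, -0.3,
0.0001, 0.0104, -0.0003, -0.1, -0.01, 0.03, -0.3,
0.0001, 0.0104, -0.0003, -0.1, -0.01, 0.03, -0.3
--
```

Request:
{"fn": "carry_out", "kwargs": {
  "motion": [0,0.012,-0.001,-0.2,0,0,-0.3,0,0.012,0,-0.2,0,0,-0.3,0,0.012,0,-0.1,0,0,-0.3,0,0.01,0,0,0,0,-0.3,0,0.004,0,0,0,0,-0.3]
}}

```text
t: 6.55
tool_pos: [0.5883, 0.0249, 0.0865]
orientation: [-1.212, 1.216, -1.213]
force: [0.1, 0.7, -0.0]
opening: 0.0325
```

Request:
{"fn": "carry_out", "kwargs": {
  "motion": [0,0,0,0,0,0,-1,0,0,0,0,0,0,-1,0,0,0,0,0,0,-1,0,0,0,0,0,0,-1,0,0,0,0,0,0,-1]
}}

```text
t: 7.05
tool_pos: [0.5877, 0.0249, 0.0852]
orientation: [-1.213, 1.217, -1.212]
force: [1.6, -0.2, -4.2]
opening: 0.0138
```

```bash
python3 - <<'E'
from h import *
plan(hw((.0033,.059,.091),HP)[0],-.3,-.3)
im=imaging.read_camera('wrist');crop(im,130,110,450,340,2.4,'w5')
E
```

```text
from [0.5877 0.0249 0.0852] yaw -0.3 d [ 0.003  -0.0005  0.0058] F [ 1.6 -0.2 -4.2] op 0.0138 t 7.05
0.0001, -0.0012, 0.0006, 0.07, -0.01, 0.03, -0.3,
0.0001, -0.0012, 0.0006, 0.07, -0.01, 0.03, -0.3,
0.0001, -0.0012, 0.0006, 0.07, -0.01, 0.03, -0.3,
0.0001, -0.0012, 0.0006, 0.07, -0.01, 0.03, -0.3,
0.0001, -0.0012, 0.0006, 0.07, -0.01, 0.03, -0.3
--
```

View pics/w5.png

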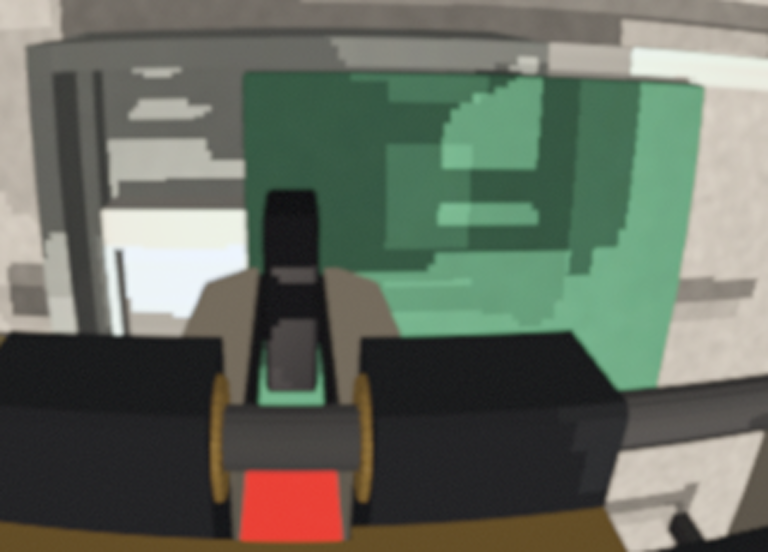

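Request:
{"fn": "carry_out", "kwargs": {
  "motion": [0,-0.004,0,0,0,0,-1,0,-0.001,-0.01,0,0,0,-1,0,0,-0.012,0,0,0,-1,0,0,-0.012,0,0,0,-1,0,0,-0.01,0,0,0,-1]
}}

```text
t: 7.6
tool_pos: [0.5405, 0.0251, 0.087]
orientation: [-1.217, 1.221, -1.21]
force: [3.4, -0.3, -7.7]
opening: 0.0135
```

```bash
python3 - <<'E'
from h import *
plan(hw((-.055,.059,.09),HP)[0],-.3,-1)
E
```

```text
from [0.5405 0.0251 0.087 ] yaw -0.3 d [-0.0081 -0.0003  0.003 ] F [ 3.4 -0.3 -7.7] op 0.0135 t 7.6
0.0001, -0.0006, -0.0016, 0.13, -0.01, 0.02, -1,
0.0001, -0.0006, -0.0016, 0.13, -0.01, 0.02, -1,
0.0001, -0.0006, -0.0016, 0.13, -0.01, 0.02, -1,
0.0001, -0.0006, -0.0016, 0.13, -0.01, 0.02, -1,
0.0001, -0.0006, -0.0016, 0.13, -0.01, 0.02, -1
--
```

Request:
{"fn": "carry_out", "kwargs": {
  "motion": [0,0,-0.004,0,0,0,-1,0,0,-0.003,0,0,0,-1,0,0,-0.003,0,0,0,-1,0,0,-0.003,0,0,0,-1,0,0,-0.002,0,0,0,-1]
}}

```text
t: 8.1
tool_pos: [0.5312, 0.025, 0.0876]
orientation: [-1.204, 1.21, -1.218]
force: [11.3, 0.2, -18.3]
opening: 0.0136
```

Request:
{"fn": "carry_out", "kwargs": {
  "motion": [0,0,-0.003,0,0,0,-1,0,0,-0.003,0,0,0,-1,0,0,-0.003,0,0,0,-1,0,0,0,0,0,0,-1,0,0,0,0,0,0,-1]
}}

```text
t: 8.6
tool_pos: [0.5315, 0.025, 0.0877]
orientation: [-1.189, 1.196, -1.227]
force: [1.3, 0.0, -7.4]
opening: 0.0137
```

Request:
{"fn": "carry_out", "kwargs": {
  "motion": [0,0,0,0,0,0,-0.3,0,0,0,0,0,0,-0.3,0,-0.01,0,0,0,0,-0.3,0,-0.04,0,0,0,0,-0.3,0,-0.04,0,0,0,0,-0.3]
}}

```text
t: 9.1
tool_pos: [0.5266, 0.0253, 0.1785]
orientation: [-1.194, 1.202, -1.223]
force: [0.6, 0.7, 1.0]
opening: 0.0324
```

```bash
python3 - <<'E'
from h import *
plan(hw((-.105,.007,.16),HP)[0],-90.4,-.3)
c=cam('wrist');im=imaging.read_camera('wrist')
for P in [(-.055,.059,.094),(-.055,.084,.094),(-.068,.115,.068),(.068,.115,.068),(-.105,.007,.062)]: 
    q=proj('wrist',hw(P,HP),c)[0]; cv2.circle(im,tuple(int(v) for v in q.round()),1,(255,0,255),-1)
crop(im,130,110,450,340,2.4,'w6')
E
```

```text
from [0.5266 0.0253 0.1785] yaw -0.4 d [-0.0446 -0.0522 -0.0185] F [0.6 0.7 1. ] op 0.0324 t 9.1
0.0035, 0.0012, -0.003, -0.05, 6, -0.05, -0.3,
0.0038, 0.0012, -0.0026, -0.05, 6, -0.05, -0.3,
0.004, 0.0012, -0.0022, -0.05, 6, -0.05, -0.3,
0.0042, 0.0012, -0.0017, -0.05, 6, -0.05, -0.3,
0.0044, 0.0012, -0.0013, -0.05, 6, -0.05, -0.3
--
0.0045, 0.0012, -0.0008, -0.05, 6, -0.05, -0.3,
0.0046, 0.0012, -0.0003, -0.05, 6, -0.05, -0.3,
0.0046, 0.0012, 0.0001, -0.05, 6, -0.05, -0.3,
0.0045, 0.0012, 0.0006, -0.05, 6, -0.05, -0.3,
0.0044, 0.0012, 0.0011, -0.05, 6, -0.05, -0.3
--
0.0043, 0.0012, 0.0016, -0.05, 6, -0.05, -0.3,
0.0041, 0.0012, 0.002, -0.05, 6, -0.05, -0.3,
0.0039, 0.0012, 0.0024, -0.05, 6, -0.05, -0.3,
0.0036, 0.0012, 0.0028, -0.05, 6, -0.05, -0.3,
0.0033, 0.0012, 0.0032, -0.05, 6, -0.05, -0.3
--
```

View pics/w6.png

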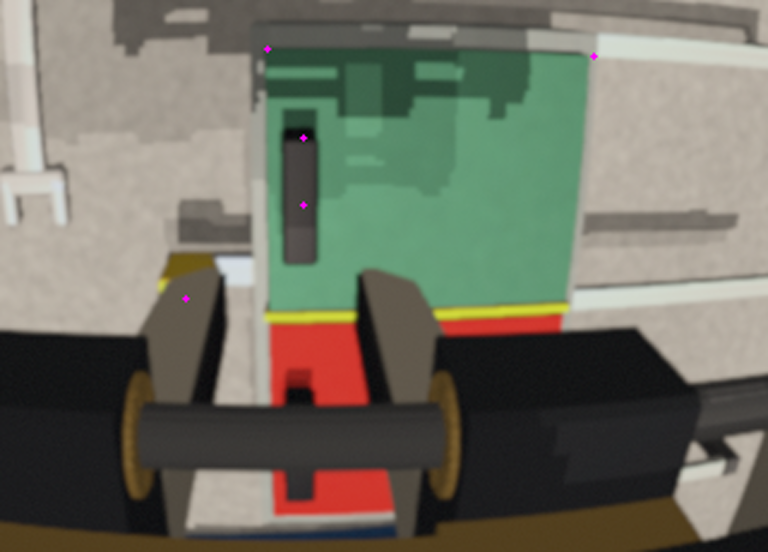

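```bash
python3 - <<'E'
from h import *
plan(hw((-.105,.038,.12),HP)[0],-.4,-1)
E
```

```text
from [0.5302 0.0252 0.1868] yaw -0.4 d [-0.0479 -0.0211 -0.0668] F [ 2.8 -0.9  4.7] op 0.0323 t 9.15
0.0043, 0.0131, -0.0099, -0.31, -0, 0.02, -1,
0.0043, 0.0131, -0.0098, -0.31, -0, 0.02, -1,
0.0043, 0.0132, -0.0098, -0.31, -0, 0.02, -1,
0.0043, 0.0132, -0.0097, -0.31, -0, 0.02, -1,
0.0043, 0.0133, -0.0096, -0.31, -0, 0.02, -1
--
```

Request:
{"fn": "carry_out", "kwargs": {
  "motion": [0.005,0.01,-0.013,-0.3,0,0,-1,0.005,0.015,-0.013,-0.3,0,0,-1,0.005,0.02,-0.012,-0.3,0,0,-1,0.004,0.015,-0.006,-0.3,0,0,-1,0,0,0,0,0,0,-1]
}}

```text
t: 9.65
tool_pos: [0.4933, 0.0057, 0.1366]
orientation: [-1.189, 1.194, -1.228]
force: [1.3, -0.6, -0.9]
opening: 0.0012
```

```bash
python3 - <<'E'
from h import *
plan(hw((-.105,.038,.066),HP)[0],-.4,-1)
c=cam('wrist');im=imaging.read_camera('wrist')
for P in [(-.105,.007,.062)]: 
    q=proj('wrist',hw(P,HP),c)[0]; cv2.circle(im,tuple(int(v) for v in q.round()),1,(255,0,255),-1)
crop(im,130,110,450,340,2.4,'w7')
E
```

```text
from [0.4933 0.0057 0.1366] yaw -0.4 d [-0.011  -0.0015 -0.0706] F [ 1.3 -0.6 -0.9] op 0.0012 t 9.65
0.0003, 0.0141, -0.0026, -0.29, 0.01, 0.03, -1,
0.0003, 0.0141, -0.0025, -0.29, 0.01, 0.03, -1,
0.0003, 0.0141, -0.0024, -0.29, 0.01, 0.03, -1,
0.0003, 0.0141, -0.0024, -0.29, 0.01, 0.03, -1,
0.0003, 0.0141, -0.0023, -0.29, 0.01, 0.03, -1
--
```

View pics/w7.png

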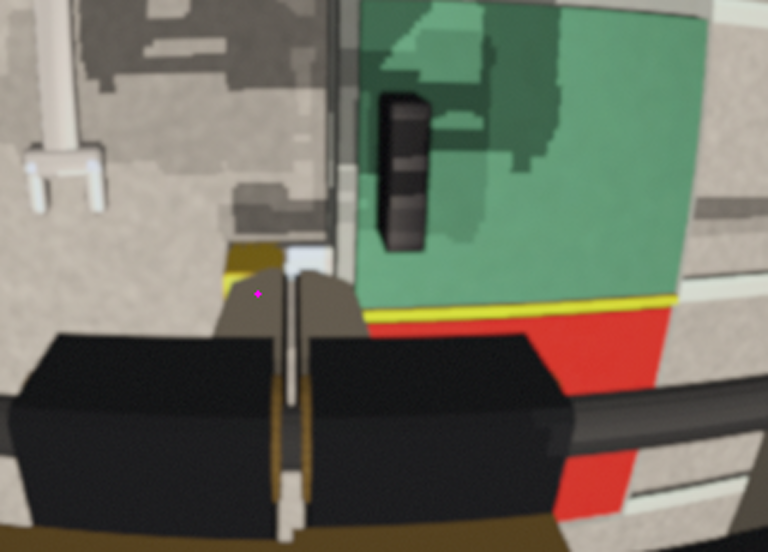

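Request:
{"fn": "carry_out", "kwargs": {
  "motion": [0,0.017,-0.003,-0.3,0,0,-1,0,0.017,-0.003,-0.3,0,0,-1,0,0.017,-0.003,-0.3,0,0,-1,0,0.012,-0.003,-0.3,0,0,-1,0,0.004,0,0,0,0,-1]
}}

```text
t: 10.2
tool_pos: [0.4854, 0.0062, 0.0676]
orientation: [-1.202, 1.206, -1.219]
force: [-1.0, -0.3, -0.7]
opening: 0.0003
```

```bash
python3 - <<'E'
from h import *
plan(hw((-.105,-.0435,.064),HP)[0],-.4,-1)
E
```

```text
from [0.4854 0.0062 0.0676] yaw -0.3 d [-0.0036 -0.0836 -0.0036] F [-1.  -0.3 -0.7] op 0.0003 t 10.2
0.0167, 0.0008, -0.0006, -0.1, 0.01, 0.03, -1,
0.0167, 0.0007, -0.0006, -0.1, 0.01, 0.03, -1,
0.0167, 0.0007, -0.0006, -0.1, 0.01, 0.03, -1,
0.0167, 0.0007, -0.0006, -0.1, 0.01, 0.03, -1,
0.0167, 0.0007, -0.0006, -0.1, 0.01, 0.03, -1
--
```

Request:
{"fn": "carry_out", "kwargs": {
  "motion": [0.012,0.001,-0.001,-0.1,0,0,-1,0.012,0.001,-0.001,-0.1,0,0,-1,0.012,0.001,0,-0.1,0,0,-1,0.012,0,0,0,0,0,-1,0.012,0,0,0,0,0,-1]
}}

```text
t: 10.7
tool_pos: [0.4836, -0.0583, 0.065]
orientation: [-1.207, 1.208, -1.216]
force: [0.8, -0.6, 0.6]
opening: 0.0004
```

Request:
{"fn": "carry_out", "kwargs": {
  "motion": [0.007,0,0,0,0,0,-1,0.005,0,0,0,0,0,-1,0.004,0,0,0,0,0,-1,0.003,0,0,0,0,0,-1,0.003,0,0,0,0,0,-1]
}}

```text
t: 11.2
tool_pos: [0.4842, -0.0845, 0.0663]
orientation: [-1.204, 1.209, -1.22]
force: [-0.2, 0.0, 0.8]
opening: 0.0003
```

Request:
{"fn": "carry_out", "kwargs": {
  "motion": [0.003,0,0,0,0,0,-1,0.003,0,0,0,0,0,-1,0.003,0,0,0,0,0,-1,0.003,0,0,0,0,0,-1,0.003,0,0,0,0,0,-1]
}}

```text
t: 11.7
tool_pos: [0.4841, -0.0998, 0.0662]
orientation: [-1.205, 1.208, -1.219]
force: [0.6, 0.3, 0.2]
opening: 0.0005
```

```bash
python3 - <<'E'
from h import *
im=imaging.read_camera('wrist');crop(im,130,60,450,300,2.4,'w8')
im=imaging.read_camera('scene');crop(im,180,80,400,280,3,'s8')
E
```

```text
(no output)
```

View pics/w8.png

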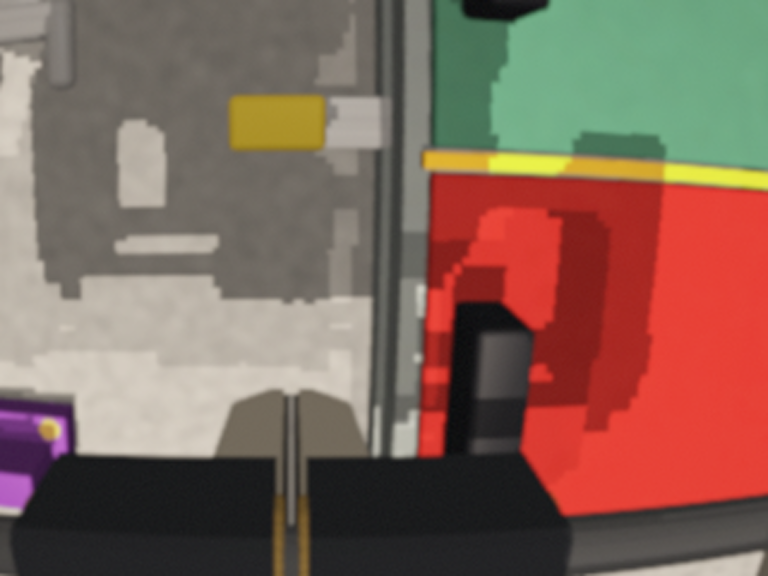

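View pics/s8.png

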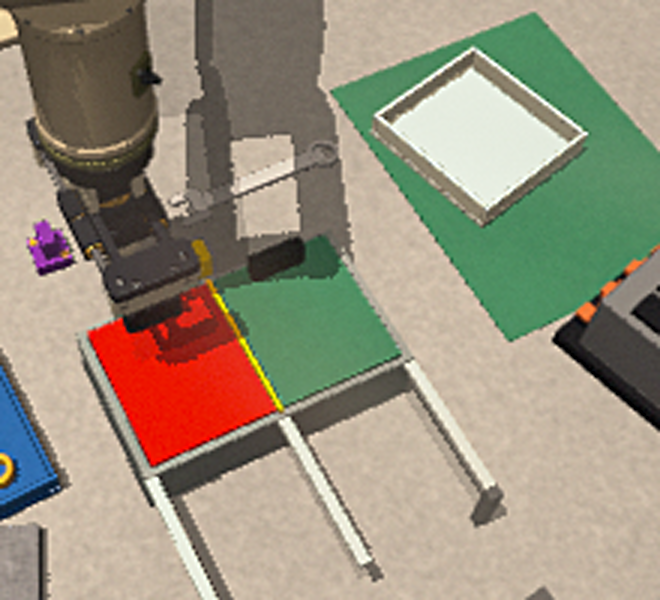

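```bash
cat >> h.py <<'E'
def toh(w):
    a=HP[2];d=w-np.r_[HP[:2],0]; return np.array([np.cos(a)*d[0]+np.sin(a)*d[1],-np.sin(a)*d[0]+np.cos(a)*d[1]]).round(4)
E
python3 - <<'E'
from h import *
c=cam('wrist'); s=robot.read_state(); print(s['tool_pos'],c[1])
def cr(u): return (np.array(u)+.5)/2.4-.5+[130,60]
for u,z in [((232,98),.062),((324,98),.062),((324,149),.062),((230,150),.062),((425,162),.065),((478,330),.094),((532,335),.094)]: print(u,toh(ray('wrist',cr(u),z,c)[0]))
for z in [.019,.0]:
    print((proj('wrist',np.array(s['tool_pos'])-[0,0,z],c)[0]-[130,60])*2.4)
imaging.read_camera('top'); im=imaging.read_camera('top'); crop(im,200,115,360,275,4,'t8')
E
```

```text
[ 0.48409627 -0.09996846  0.06618213] [ 0.48393043 -0.02405912  0.23620425]
(232, 98) [-0.1165  0.0143]
(324, 98) [-0.0943  0.0142]
(324, 149) [-0.0943  0.0017]
(230, 150) [-0.1171  0.0016]
(425, 162) [-0.0699 -0.0009]
(478, 330) [-0.0625 -0.0344]
(532, 335) [-0.05   -0.0357]
[289.67023219 387.51189644]
[289.96347349 414.65173058]
```

View pics/t8.png

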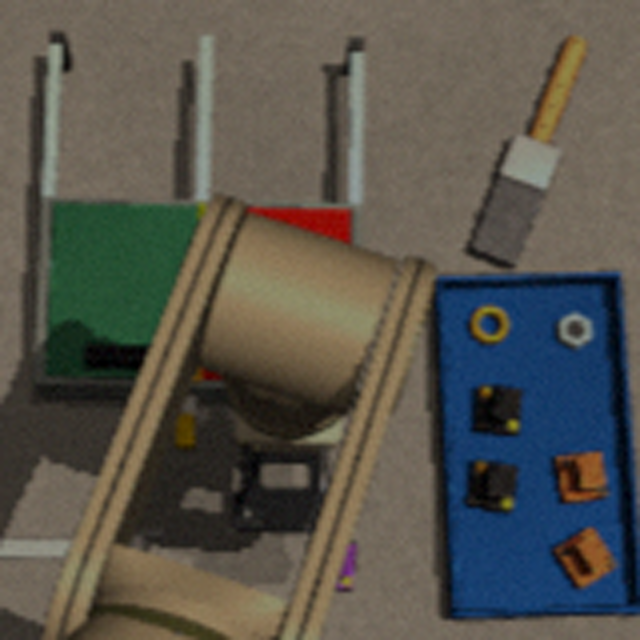

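Request:
{"fn": "carry_out", "kwargs": {
  "motion": [0,0.012,0,0,0,0,-1,0,0.012,0,0,0,0,-1,0,0.008,0,0,0,0,-1,0,0.003,0,0,0,0,-1,0,0,0,0,0,0,-1]
}}

```text
t: 12.4
tool_pos: [0.4832, -0.0991, 0.0267]
orientation: [-1.206, 1.21, -1.217]
force: [-0.1, -0.1, 0.4]
opening: 0.0003
```

```bash
python3 - <<'E'
from h import *
im=imaging.read_camera('wrist');crop(im,130,110,450,340,2.4,'w9')
im=imaging.read_camera('scene');crop(im,180,80,400,280,3,'s9')
E
```

```text
(no output)
```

View pics/w9.png

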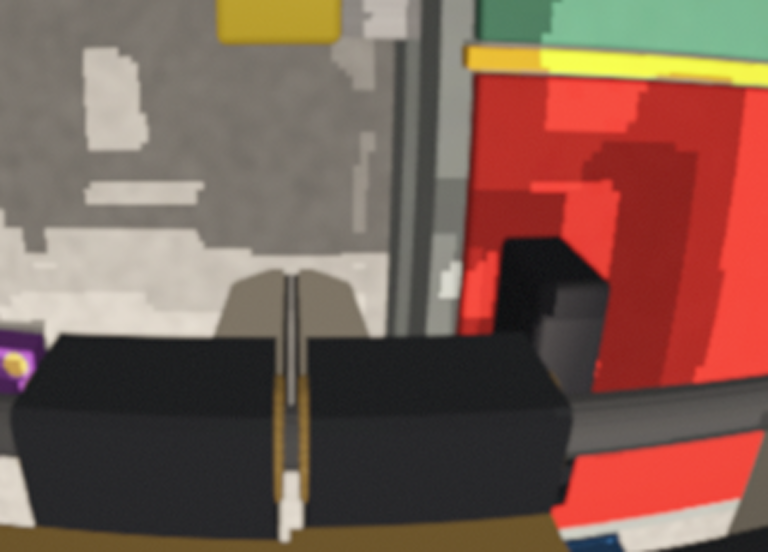

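View pics/s9.png

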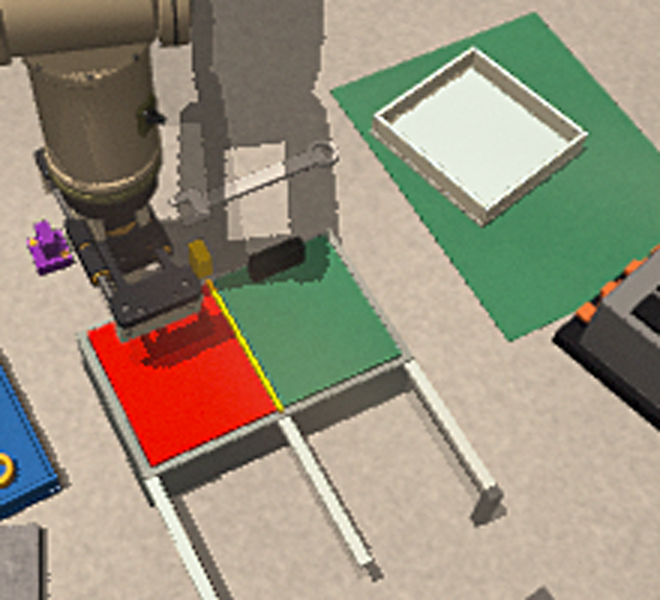

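Request:
{"fn": "carry_out", "kwargs": {
  "motion": [-0.005,-0.02,-0.01,0,0,0,-1,-0.01,-0.01,-0.015,0,0,0,-1,-0.01,0,-0.015,0,0,0,-1,-0.01,0.01,-0.01,0,0,0,-1,0,0.01,0,0,0,0,-1]
}}

```text
t: 13.0
tool_pos: [0.4358, -0.064, 0.0416]
orientation: [-1.201, 1.203, -1.223]
force: [0.9, 0.8, 0.0]
opening: 0.0006
```

Request:
{"fn": "carry_out", "kwargs": {
  "motion": [0,0.004,0,0,0,0,-1,0,0.004,0,0,0,0,-1,0,0.003,0,0,0,0,-1,0,0,0,0,0,0,-1,0,0,0,0,0,0,-1]
}}

```text
t: 13.5
tool_pos: [0.4372, -0.0654, 0.0292]
orientation: [-1.201, 1.203, -1.223]
force: [-0.0, -0.8, -0.4]
opening: 0.0002
```

Request:
{"fn": "carry_out", "kwargs": {
  "motion": [0,0.004,0,0,0,0,-1,0,0.003,0,0,0,0,-1,0,0,0,0,0,0,-1,0,0,0,0,0,0,-1,0,0,0,0,0,0,-1]
}}

```text
t: 14.0
tool_pos: [0.4377, -0.0658, 0.0219]
orientation: [-1.201, 1.203, -1.224]
force: [-0.6, -0.2, -0.2]
opening: 0.0005
```

Request:
{"fn": "carry_out", "kwargs": {
  "motion": [0,0.003,0,0,0,0,-1,0,0.002,0,0,0,0,-1,0,0,0,0,0,0,-1,0,0,0,0,0,0,-1,0,0,0,0,0,0,-1]
}}

```text
t: 14.5
tool_pos: [0.4379, -0.0658, 0.0166]
orientation: [-1.201, 1.203, -1.224]
force: [0.6, -0.7, 0.5]
opening: 0.0007
```

Request:
{"fn": "carry_out", "kwargs": {
  "motion": [0,0.003,0,0,0,0,-1,0,0.001,0,0,0,0,-1,0,0,0,0,0,0,-1,0,0,0,0,0,0,-1,0,0,0,0,0,0,-1]
}}

```text
t: 15.0
tool_pos: [0.438, -0.0658, 0.0123]
orientation: [-1.201, 1.203, -1.224]
force: [0.3, 0.2, -0.9]
opening: 0.0007
```

Request:
{"fn": "carry_out", "kwargs": {
  "motion": [0,0.002,0,0,0,0,-1,0,0.002,0,0,0,0,-1,0,0,0,0,0,0,-1,0,0,0,0,0,0,-1,0,0,0,0,0,0,-1]
}}

```text
t: 15.5
tool_pos: [0.4381, -0.0658, 0.0079]
orientation: [-1.201, 1.203, -1.224]
force: [-1.0, 0.2, -0.2]
opening: 0.0009
```

Request:
{"fn": "carry_out", "kwargs": {
  "motion": [0,0.002,0,0,0,0,-1,0,0.002,0,0,0,0,-1,0,0,0,0,0,0,-1,0,0,0,0,0,0,-1,0,0,0,0,0,0,-1]
}}

```text
t: 16.0
tool_pos: [0.4381, -0.0658, 0.0036]
orientation: [-1.201, 1.203, -1.224]
force: [-0.8, 0.2, 0.1]
opening: 0.0004
```

```bash
python3 - <<'E'
from h import *
s=robot.read_state(); print(s['tool_pos'],s['force'],s['t'])
im=imaging.read_camera('wrist');crop(im,130,110,450,340,2.4,'w10')
E
```

```text
[ 0.43810424 -0.06584569  0.00355465] [-0.75815378  0.16424932  0.12364438] 16.0
```

View pics/w10.png

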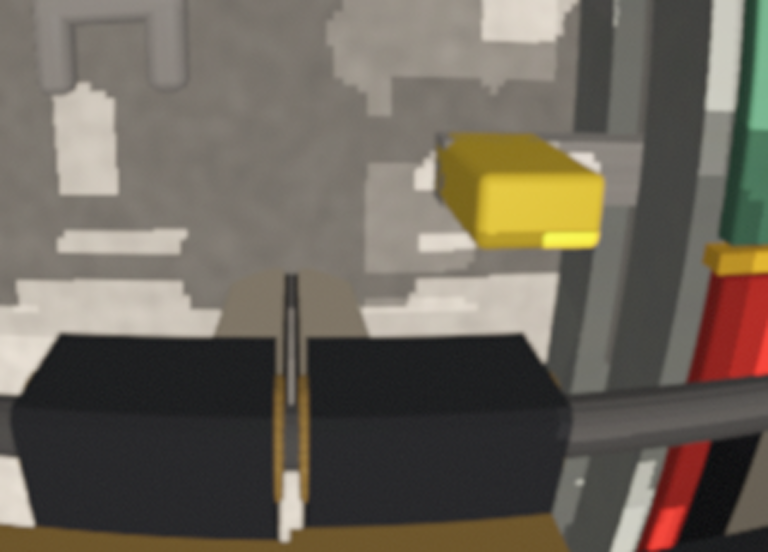

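```bash
python3 - <<'E'
from h import *
from scipy.optimize import least_squares
print(robot.read_state()['q'])
c=cam('wrist')
K,p0,Rm=c
def fit(pts,Ps,c,sidx):
    def f(d):
        P=np.array(Ps,float).copy(); P[sidx,1]+=d[3]
        return (proj('wrist',hw(P,HP),(c[0],c[1]+d[:3],c[2]))-pts).ravel()
    r=least_squares(f,[0,0,0,0]); return r.x.round(4), r.fun.reshape(-1,2).round(1)
cr=lambda u,o:(np.array(u)+.5)/2.4-.5+o
G=[(-.117,.007,.062),(-.093,.007,.062),(-.093,-.007,.062),(-.117,-.007,.062)]
# w10 grip: top face rear corners and front
pts=cr([(483,175),(605,175),(600,247),(483,247)],[130,110])
print(fit(pts,G,c,[0,1,2,3]))
# w8
R8=R.from_rotvec([-1.205,1.208,-1.219]).as_matrix(); s=robot.read_state(); M=R.from_rotvec(s['orientation']).as_matrix()
off=M.T@(p0-s['tool_pos']); rel=M.T@Rm
c8=(K,np.array([.4841,-.1,.0662])+R8@off,R8@rel)
pts=cr([(231,97),(326,97),(326,150),(230,150),(479,330),(533,333)],[130,60])
print(c8[1],fit(pts,G+[(-.062,-.034,.094),(-.048,-.034,.094)],c8,[0,1,2,3]))
E
```

```text
[-2.63332739e-01 -9.12279655e-02  2.12111917e+00 -2.08890450e-03
  1.09863696e+00 -2.55473647e-01]
(array([0.0157, 3.061 , 0.008 , 3.0671]), array([[ 1.3, -0.1],
       [ 0.6, -0.1],
       [-0.9, -0.5],
       [-1.1,  0.7]]))
[ 0.48397209 -0.02404683  0.23620019] (array([0.0003, 0.0018, 0.0031, 0.0097]), array([[-0.5, -0.6],
       [ 0.7, -0.8],
       [ 0.6,  0.6],
       [ 0.2,  0.8],
       [-1.6,  0.7],
       [ 0.7, -0.8]]))
```

Request:
{"fn": "carry_out", "kwargs": {
  "motion": [0,0.002,0,0,0,0,-1,0,0.001,0,0,0,0,-1,0,0,0,0,0,0,-1,0,0,0,0,0,0,-1,0,0,0,0,0,0,-1]
}}

```text
t: 16.55
tool_pos: [0.4382, -0.0659, 0.0004]
orientation: [-1.201, 1.203, -1.224]
force: [-0.9, 0.2, -0.3]
opening: 0.0004
```

Request:
{"fn": "carry_out", "kwargs": {
  "motion": [0,0.002,0,0,0,0,-1,0,0.001,0,0,0,0,-1,0,0,0,0,0,0,-1,0,0,0,0,0,0,-1,0,0,0,0,0,0,-1]
}}

```text
t: 17.05
tool_pos: [0.4383, -0.0659, -0.0029]
orientation: [-1.201, 1.203, -1.224]
force: [-0.0, -0.4, 0.3]
opening: 0.0007
```

Request:
{"fn": "carry_out", "kwargs": {
  "motion": [0,0.002,0,0,0,0,-1,0,0.001,0,0,0,0,-1,0,0,0,0,0,0,-1,0,0,0,0,0,0,-1,0,0,0,0,0,0,-1]
}}

```text
t: 17.55
tool_pos: [0.4391, -0.0661, -0.0035]
orientation: [-1.201, 1.202, -1.224]
force: [-0.1, 0.8, -0.1]
opening: 0.0005
```

```bash
python3 - <<'E'
from h import *
s=robot.read_state(); print(s['tool_pos'],s['force'],s['t'])
im=imaging.read_camera('scene');crop(im,180,60,340,200,4.5,'s11')
im=imaging.read_camera('wrist');crop(im,100,110,420,384,2.2,'w11')
E
```

```text
[ 0.43906127 -0.06609954 -0.00350234] [-0.06269483  0.77203102 -0.05554153] 17.55
```

View pics/s11.png

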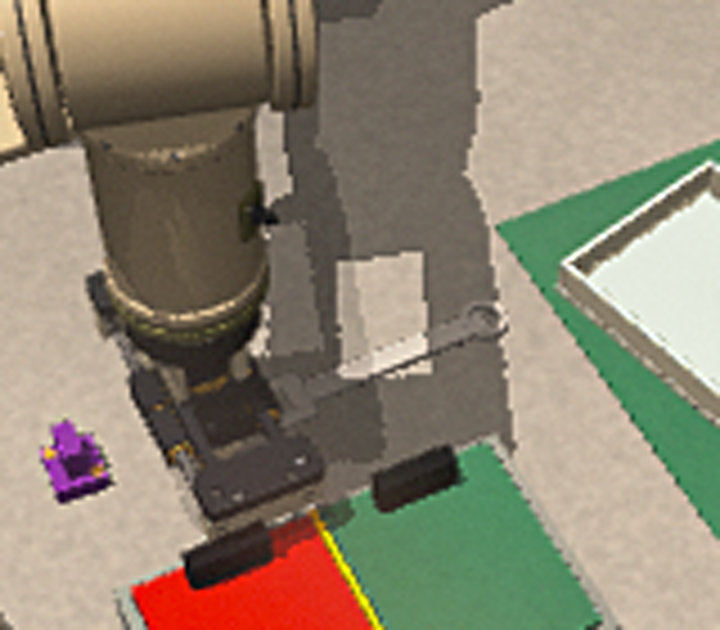

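View pics/w11.png

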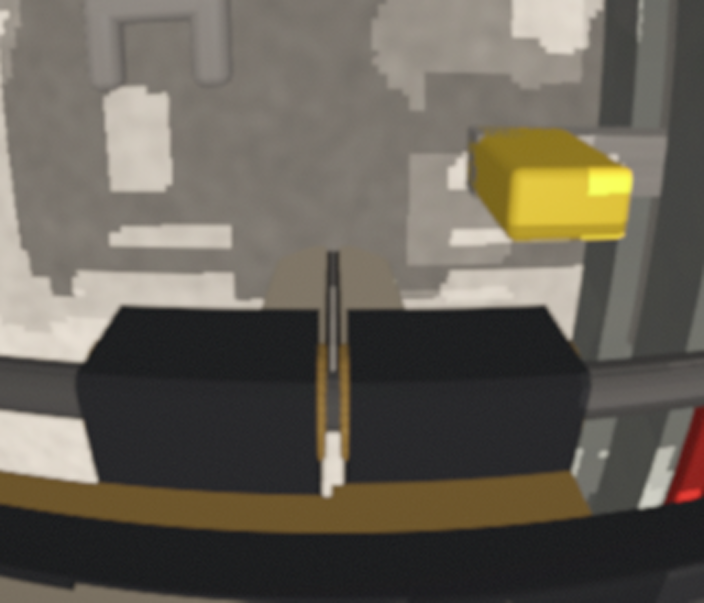

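Request:
{"fn": "carry_out", "kwargs": {
  "motion": [0,-0.03,0,0,0,0,-1,0,-0.04,0,0,0,0,-1,-0.02,-0.02,0.01,0,0,0,-1,-0.025,0,0.02,0,0,0,-1,-0.015,0,0.01,0,0,0,-1]
}}

```text
t: 18.15
tool_pos: [0.4772, -0.0053, 0.0884]
orientation: [-1.2, 1.208, -1.225]
force: [0.1, 0.5, -0.4]
opening: 0.0004
```

```bash
python3 - <<'E'
from h import *
plan(hw((-.105,.035,.042),HP)[0],-.4,-1)
E
```

```text
from [ 0.4772 -0.0053  0.0884] yaw -0.6 d [ 0.005   0.0064 -0.0464] F [ 0.1  0.5 -0.4] op 0.0004 t 18.15
-0.0013, 0.0093, 0.0009, -0.11, -0.05, 0.05, -1,
-0.0013, 0.0093, 0.0009, -0.11, -0.05, 0.05, -1,
-0.0013, 0.0093, 0.0009, -0.11, -0.05, 0.05, -1,
-0.0013, 0.0093, 0.0009, -0.11, -0.05, 0.05, -1,
-0.0013, 0.0093, 0.001, -0.11, -0.05, 0.05, -1
--
```

Request:
{"fn": "carry_out", "kwargs": {
  "motion": [-0.003,0,0.002,-0.1,0,0,-1,-0.002,0.011,0.001,-0.1,0,0,-1,0,0.014,0.001,-0.1,0,0,-1,0,0.014,0,0,0,0,-1,0,0.004,0,0,0,0,-1]
}}

```text
t: 18.65
tool_pos: [0.4804, -0.0005, 0.0407]
orientation: [-1.207, 1.212, -1.22]
force: [-0.6, -0.2, -0.4]
opening: 0.0007
```

```bash
python3 - <<'E'
from h import *
plan(hw((-.105,-.0435,.042),HP)[0],-.4,-1)
E
```

```text
from [ 0.4804 -0.0005  0.0407] yaw -0.5 d [ 0.0013 -0.0768  0.0013] F [-0.6 -0.2 -0.4] op 0.0007 t 18.65
0.0154, -0.0002, 0.0004, -0.02, -0.02, 0.05, -1,
0.0154, -0.0002, 0.0004, -0.02, -0.02, 0.05, -1,
0.0154, -0.0002, 0.0004, -0.02, -0.02, 0.05, -1,
0.0154, -0.0002, 0.0004, -0.02, -0.02, 0.05, -1,
0.0154, -0.0003, 0.0004, -0.02, -0.02, 0.05, -1
--
```

Request:
{"fn": "carry_out", "kwargs": {
  "motion": [0.01,0,0,0,0,0,-1,0.01,0,0,0,0,0,-1,0.01,0,0,0,0,0,-1,0.01,0,0,0,0,0,-1,0.01,0,0,0,0,0,-1]
}}

```text
t: 19.15
tool_pos: [0.4779, -0.0543, 0.039]
orientation: [-1.208, 1.216, -1.217]
force: [0.6, 3.0, -1.8]
opening: 0.0006
```

Request:
{"fn": "carry_out", "kwargs": {
  "motion": [0.008,0,0,0,0,0,-1,0.006,0,0,0,0,0,-1,0.004,0,0,0,0,0,-1,0.003,0,0,0,0,0,-1,0.003,0,0,0,0,0,-1]
}}

```text
t: 19.65
tool_pos: [0.4776, -0.0763, 0.0395]
orientation: [-1.199, 1.223, -1.211]
force: [1.3, 22.9, 4.2]
opening: 0.0008
```

Request:
{"fn": "carry_out", "kwargs": {
  "motion": [-0.004,0,0,0,0,0,-1,0,-0.02,0,0,0,0,-1,0,-0.03,0,0,0,0,-0.3,0,-0.03,0,0,0,0,-0.3,0,0,0,0,0,0,-0.3]
}}

```text
t: 20.15
tool_pos: [0.4771, -0.0731, 0.1221]
orientation: [-1.202, 1.223, -1.211]
force: [0.7, -0.1, 0.3]
opening: 0.0198
```

```bash
python3 - <<'E'
from h import *
plan(hw((-.055,-.059,.12),HP)[0],-.4,-.3)
im=imaging.read_camera('wrist');crop(im,130,60,450,300,2.4,'w12')
c=cam('wrist')
print([(proj('wrist',hw(P,HP),c)[0]-[130,60])*2.4 for P in [(-.105,-.058,.062),(-.105,-.051,.062)]])
E
```

```text
from [ 0.4771 -0.0731  0.1221] yaw -0.6 d [ 0.0545 -0.02   -0.0021] F [ 0.7 -0.1  0.3] op 0.0198 t 20.15
0.0039, 0.0003, 0.0109, 0.04, -0.04, -0.07, -0.3,
0.0039, 0.0004, 0.0109, 0.04, -0.04, -0.07, -0.3,
0.0039, 0.0004, 0.0109, 0.04, -0.04, -0.07, -0.3,
0.0039, 0.0004, 0.0109, 0.04, -0.04, -0.07, -0.3,
0.0039, 0.0004, 0.0109, 0.04, -0.04, -0.07, -0.3
--
[array([308.04935471, 398.19706772]), array([308.09885594, 379.27085453])]
```

View pics/w12.png

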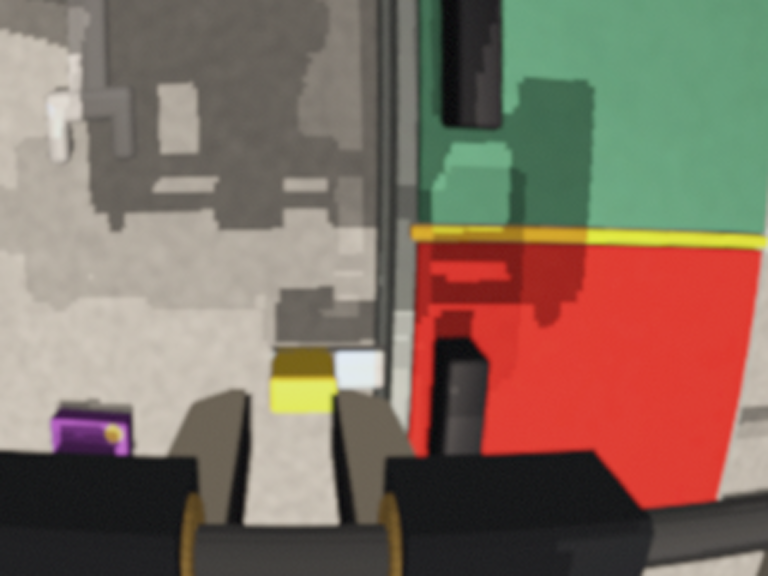

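Request:
{"fn": "carry_out", "kwargs": {
  "motion": [0.005,0,0.013,0,0,0,-0.3,0.005,0,0.014,0,0,0,-0.3,0.005,0,0.014,0,0,0,-0.3,0.003,0,0.008,0,0,0,-0.3,0,0,0,0,0,0,-0.3]
}}

```text
t: 20.7
tool_pos: [0.524, -0.0925, 0.1151]
orientation: [-1.208, 1.228, -1.207]
force: [-1.2, 0.4, 0.8]
opening: 0.0325
```

```bash
python3 - <<'E'
from h import *
plan(hw((-.055,-.059,.07),HP)[0],-.4,-.3)
E
```

```text
from [ 0.524  -0.0925  0.1151] yaw -0.6 d [ 0.0077 -0.0007 -0.0451] F [-1.2  0.4  0.8] op 0.0325 t 20.7
0.0002, 0.009, 0.0016, 0.13, -0.04, -0.06, -0.3,
0.0002, 0.009, 0.0016, 0.13, -0.04, -0.06, -0.3,
0.0002, 0.009, 0.0016, 0.13, -0.04, -0.06, -0.3,
0.0001, 0.009, 0.0016, 0.13, -0.04, -0.06, -0.3,
0.0001, 0.009, 0.0016, 0.13, -0.04, -0.06, -0.3
--
```

Request:
{"fn": "carry_out", "kwargs": {
  "motion": [0,0,0.006,0.2,0,0,-0.3,0,0.005,0.003,0.2,0,0,-0.3,0,0.015,0,0.2,0,0,-0.3,0,0.015,0,0,0,0,-0.3,0,0.006,0,0,0,0,-0.3]
}}

```text
t: 21.2
tool_pos: [0.5323, -0.0917, 0.0711]
orientation: [-1.201, 1.22, -1.212]
force: [0.3, -0.3, 0.0]
opening: 0.0325
```

Request:
{"fn": "carry_out", "kwargs": {
  "motion": [0,0,0,0,0,0,-1,0,0,0,0,0,0,-1,0,0,0,0,0,0,-1,0,0,0,0,0,0,-1,0,0,0,0,0,0,-1],
  "squeeze": 15
}}

```text
t: 21.7
tool_pos: [0.5311, -0.0912, 0.0697]
orientation: [-1.203, 1.222, -1.21]
force: [0.3, 0.6, -4.0]
opening: 0.0138
```

```bash
python3 - <<'E'
from h import *
plan(hw((.075,-.059,.068),HP)[0],-.4,-1)
E
```

```text
from [ 0.5311 -0.0912  0.0697] yaw -0.5 d [ 0.1306 -0.0027 -0.0017] F [ 0.3  0.6 -4. ] op 0.0138 t 21.7
0.0003, 0.0002, 0.0261, 0.04, -0.03, -0.07, -1,
0.0003, 0.0003, 0.0261, 0.04, -0.03, -0.07, -1,
0.0003, 0.0003, 0.0261, 0.04, -0.03, -0.07, -1,
0.0003, 0.0003, 0.0261, 0.04, -0.03, -0.07, -1,
0.0003, 0.0003, 0.0261, 0.04, -0.03, -0.07, -1
--
```

Gripped (13.8 mm). Open the outer door +130 mm.

Request:
{"fn": "carry_out", "kwargs": {
  "motion": [0,0,0.012,0,0,0,-1,0,0,0.018,0,0,0,-1,0,0,0.02,0,0,0,-1,0,0,0.02,0,0,0,-1,0,0,0.02,0,0,0,-1]
}}

```text
t: 22.2
tool_pos: [0.6197, -0.0914, 0.0696]
orientation: [-1.206, 1.227, -1.206]
force: [-3.5, 0.2, 1.6]
opening: 0.0141
```

```bash
python3 - <<'E'
from h import *
plan(hw((.075,-.059,.07),HP)[0],-.4,-1)
E
```

```text
from [ 0.6197 -0.0914  0.0696] yaw -0.6 d [ 0.042  -0.0025  0.0004] F [-3.5  0.2  1.6] op 0.0141 t 22.2
0.0004, -0.0002, 0.0084, 0.11, -0.03, -0.09, -1,
0.0004, -0.0001, 0.0084, 0.11, -0.03, -0.09, -1,
0.0004, -0.0001, 0.0084, 0.11, -0.03, -0.09, -1,
0.0004, -0.0001, 0.0084, 0.11, -0.03, -0.09, -1,
0.0004, -0.0001, 0.0084, 0.11, -0.03, -0.09, -1
--
```

Request:
{"fn": "carry_out", "kwargs": {
  "motion": [0,0,0.012,0,0,0,-1,0,0,0.01,0,0,0,-1,0,0,0.008,0,0,0,-1,0,0,0.005,0,0,0,-1,0,0,0.004,0,0,0,-1]
}}

```text
t: 22.7
tool_pos: [0.661, -0.0915, 0.0697]
orientation: [-1.208, 1.228, -1.205]
force: [-6.9, 1.5, -0.3]
opening: 0.0139
```

Request:
{"fn": "carry_out", "kwargs": {
  "motion": [0,0,0.004,0,0,0,-1,0,0,0.004,0,0,0,-1,0,0,0.004,0,0,0,-1,0,0,0.004,0,0,0,-1,0,0,0.004,0,0,0,-1]
}}

```text
t: 23.2
tool_pos: [0.6605, -0.0914, 0.0692]
orientation: [-1.239, 1.265, -1.181]
force: [-21.9, 1.4, 12.0]
opening: 0.0148
```

Request:
{"fn": "carry_out", "kwargs": {
  "motion": [0,0,0,0,0,0,-0.3,0,0,0,0,0,0,-0.3,0,-0.03,0,0,0,0,-0.3,0,-0.045,-0.02,0,0,0,0.2,0,-0.045,-0.02,0,0,0,0.2]
}}

```text
t: 23.7
tool_pos: [0.6235, -0.0916, 0.1857]
orientation: [-1.246, 1.276, -1.172]
force: [-0.3, 0.3, 1.0]
opening: 0.044
```

```bash
python3 - <<'E'
from h import *
plan((.45,-.34,.19),0,.2)
im=imaging.read_camera('wrist');crop(im,130,60,450,300,2.4,'w13')
c=cam('wrist')
print([(proj('wrist',hw(P,HP),c)[0]-[130,60])*2.4 for P in [(.075,-.059,.094),(.062,-.115,.068),(.062,-.003,.068)]])
E
```

```text
from [ 0.6235 -0.0916  0.1857] yaw -0.6 d [-0.1735 -0.2484  0.0043] F [-0.3  0.3  1. ] op 0.0440 t 23.7
0.025, 0.0005, -0.0171, 0.41, -0.06, -0.08, 0.2,
0.025, 0.0004, -0.0171, 0.41, -0.06, -0.08, 0.2,
0.025, 0.0003, -0.0171, 0.41, -0.06, -0.08, 0.2,
0.025, 0.0002, -0.0172, 0.41, -0.06, -0.08, 0.2,
0.0249, 0.0001, -0.0172, 0.41, -0.06, -0.08, 0.2
--
0.0249, 0, -0.0172, 0.41, -0.06, -0.08, 0.2,
0.0249, -0.0001, -0.0173, 0.41, -0.06, -0.08, 0.2,
0.0249, -0.0002, -0.0173, 0.41, -0.06, -0.08, 0.2,
0.0249, -0.0002, -0.0173, 0.41, -0.06, -0.08, 0.2,
0.0249, -0.0003, -0.0173, 0.41, -0.06, -0.08, 0.2
--
[array([396.30098479, 316.37450076]), array([358.3466881 , 419.58483336]), array([363.13915807, 169.87532914])]
```

View pics/w13.png

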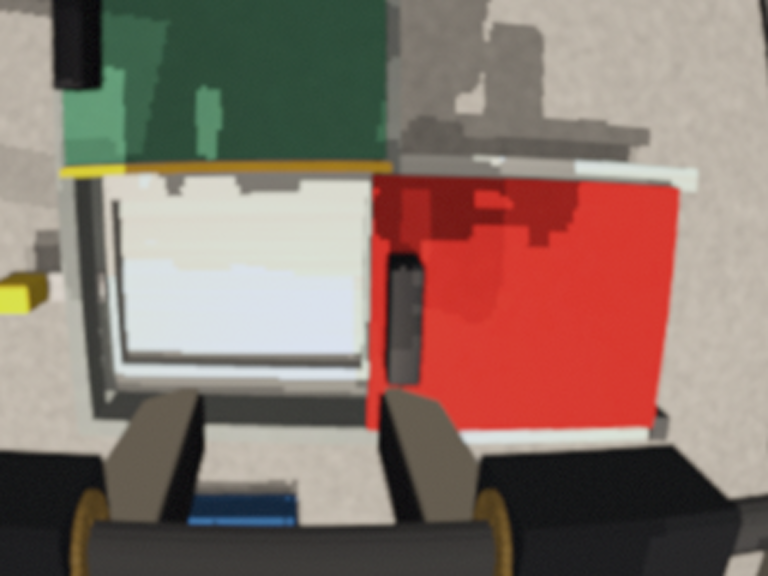

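Request:
{"fn": "carry_out", "kwargs": {
  "motion": [0.025,-0.002,-0.017,0.4,0,0,0.2,0.03,-0.002,-0.02,0.4,0,0,0.2,0.03,-0.002,-0.02,0.4,0,0,0.2,0.03,-0.002,-0.02,0.4,0,0,0.2,0.03,-0.002,-0.02,0.4,0,0,0.2]
}}

```text
t: 24.25
tool_pos: [0.532, -0.2387, 0.218]
orientation: [-1.207, 1.217, -1.206]
force: [-0.4, -0.5, -1.1]
opening: 0.0559
```

Request:
{"fn": "carry_out", "kwargs": {
  "motion": [0.03,0,-0.02,0.4,0,0,0.2,0.03,0,-0.02,0.4,0,0,0.2,0.02,0,-0.02,0.4,0,0,0.2,0.01,0,-0.01,0.4,0,0,0.2,0,0,0,0,0,0,0.2]
}}

```text
t: 24.75
tool_pos: [0.4585, -0.3377, 0.2212]
orientation: [-1.182, 1.189, -1.234]
force: [-0.3, 0.1, 0.7]
opening: 0.0553
```

```bash
python3 - <<'E'
from h import *
plan((.45,-.34,.19),0,.2)
im=imaging.read_camera('wrist');cv2.imwrite('pics/w14.png',im)
for th in ['contact1','insulator1']:
  for o in models.outline_of('wrist',th)[:4]: print(th,round(o['confidence'],2),np.round(o['pixel'],1),ray('wrist',o['pixel'],.025)[0].round(3),o['pixels'].sum())
E
```

```text
from [ 0.4585 -0.3377  0.2212] yaw -0.5 d [-0.0085 -0.0023 -0.0312] F [-0.3  0.1  0.7] op 0.0553 t 24.75
0.0005, 0.0062, -0.0019, -0.39, -0.1, 0.04, 0.2,
0.0005, 0.0062, -0.0019, -0.39, -0.1, 0.04, 0.2,
0.0005, 0.0062, -0.0018, -0.39, -0.1, 0.04, 0.2,
0.0005, 0.0062, -0.0018, -0.39, -0.1, 0.04, 0.2,
0.0005, 0.0062, -0.0017, -0.39, -0.1, 0.04, 0.2
--
contact1 0.97 [195.5 164.5] [ 0.397 -0.329  0.025] 748
contact1 0.9 [243.6 160.8] [ 0.457 -0.326  0.025] 715
insulator1 0.94 [235.8 109.7] [ 0.449 -0.261  0.025] 723
insulator1 0.72 [285.  112.4] [ 0.509 -0.265  0.025] 815
```

View pics/w14.png

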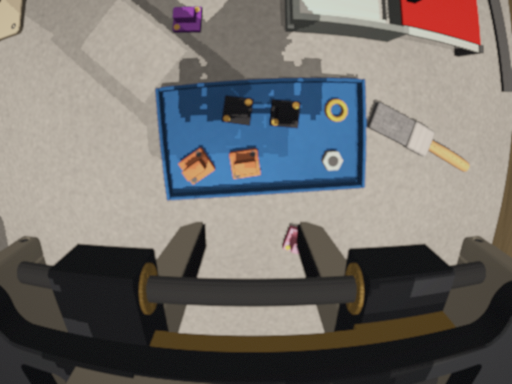

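```bash
python3 - <<'E'
from h import *
im=imaging.read_camera('wrist');crop(im,170,135,275,195,7,'w15')
s=robot.read_state(); print(s['tool_pos'], s['t'])
E
```

```text
[ 0.4602705  -0.33522179  0.22078972] 24.95
```

View pics/w15.png

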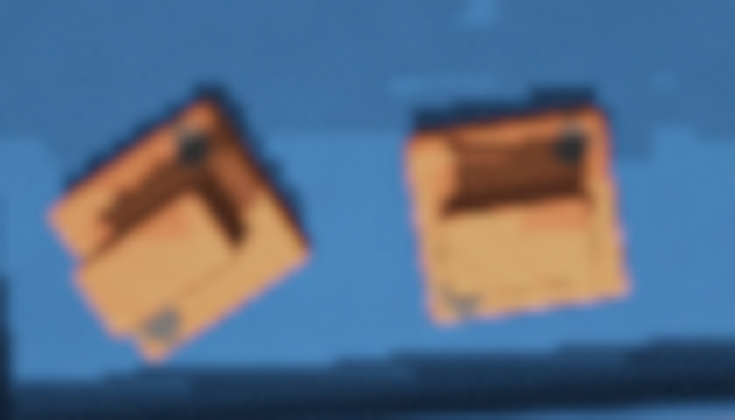

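```bash
python3 - <<'E'
from h import *
from scipy.optimize import least_squares
c=cam('wrist')
cr=lambda u:(np.array(u)+.5)/7-.5+[170,135]
def go(base,tang,x0):
    B=np.array([(-.018,.017,.019),(.018,.017,.019),(.018,-.017,.019),(-.018,-.017,.019)])
    T=np.array([(-.013,.007,.045),(.013,.007,.045)])
    f=lambda p:np.r_[(proj('wrist',hw(B,p),c)-cr(base)).ravel(),(proj('wrist',hw(T,p),c)-cr(tang)).ravel()]
    r=least_squares(f,x0); print(r.x.round(4),np.degrees(r.x[2]).round(1),'resid',r.fun.round(1))
go([(405,145),(605,110),(628,292),(430,322)],[(443,215),(588,198)],(.457,-.327,.15))
go([(50,215),(207,102),(308,250),(155,358)],[(75,272),(190,195)],(.397,-.33,.6))
for px in [(157,89),(364,80),(363,186),(168,199)]: print(ray('wrist',px,.028,c)[0].round(3))
E
```

```text
[ 0.4576 -0.3321  0.1297] 7.4 resid [ 0.1 -0.6 -0.2  0.3  0.   0.3  0.6 -0.1 -0.8  0.4  0.2 -0.3]
[ 0.3953 -0.3339  0.5811] 33.3 resid [-0.3 -0.2 -0.4  0.1  0.5  0.6  0.   0.4 -0.3  0.2  0.4 -1. ]
[ 0.352 -0.231  0.028]
[ 0.611 -0.219  0.028]
[ 0.617 -0.359  0.028]
[ 0.358 -0.372  0.028]
```

```bash
python3 - <<'E'
from h import *
plan((.4576,-.3321,.09),-82.6,-.25)
E
```

```text
from [ 0.4603 -0.3352  0.2208] yaw -0.3 d [-0.0027  0.0031 -0.1308] F [-0.5  0.2  0. ] op 0.0560 t 24.95
-0.0003, 0.0131, -0.0007, -0.17, 8.23, -0.13, -0.25,
-0.0003, 0.0131, -0.0007, -0.17, 8.23, -0.13, -0.25,
-0.0002, 0.0131, -0.0007, -0.17, 8.23, -0.13, -0.25,
-0.0001, 0.0131, -0.0007, -0.17, 8.23, -0.13, -0.25,
-0.0001, 0.0131, -0.0007, -0.17, 8.23, -0.13, -0.25
--
0, 0.0131, -0.0006, -0.17, 8.23, -0.13, -0.25,
0.0001, 0.0131, -0.0006, -0.17, 8.23, -0.13, -0.25,
0.0001, 0.0131, -0.0005, -0.17, 8.23, -0.13, -0.25,
0.0002, 0.0131, -0.0005, -0.17, 8.23, -0.13, -0.25,
0.0002, 0.0131, -0.0004, -0.17, 8.23, -0.13, -0.25
--
```

Request:
{"fn": "carry_out", "kwargs": {
  "motion": [0,0.012,0,-0.2,8.4,-0.1,-0.25,0,0.012,0,-0.2,8.4,-0.1,-0.25,0,0.012,0,-0.2,8.4,-0.1,-0.25,0,0.012,0,-0.2,8.4,-0.1,-0.25,0,0.012,0,-0.2,8.4,-0.1,-0.25]
}}

```text
t: 25.45
tool_pos: [0.4683, -0.3315, 0.1616]
orientation: [-0.739, 1.721, -1.746]
force: [0.9, -0.1, -0.0]
opening: 0.0352
```

Request:
{"fn": "carry_out", "kwargs": {
  "motion": [0,0.012,0,-0.2,8.4,-0.1,-0.25,0,0.012,0,-0.2,8.4,-0.1,-0.25,0,0.012,0,-0.2,8.4,-0.1,-0.25,0,0.012,0,0,7,0,-0.25,0,0,0,0,0,0,-0.25]
}}

```text
t: 25.95
tool_pos: [0.4733, -0.3249, 0.109]
orientation: [-0.248, 2.092, -2.088]
force: [0.2, -0.1, -0.4]
opening: 0.0349
```

```bash
python3 - <<'E'
from h import *
plan((.4576,-.3321,.026),-82.6,-.25)
im=imaging.read_camera('wrist');crop(im,130,60,450,300,2.4,'w16')
c=cam('wrist')
print([(proj('wrist',P,c)[0]-[130,60])*2.4 for P in [(.4576,-.3321,.045),(.3953,-.3339,.045)]])
E
```

```text
from [ 0.4733 -0.3249  0.109 ] yaw -76.1 d [-0.0157 -0.0072 -0.083 ] F [ 0.2 -0.1 -0.4] op 0.0349 t 25.95
0.0035, 0.0166, 0.0007, 0.02, 1.3, -0.07, -0.25,
0.0035, 0.0166, 0.0007, 0.02, 1.3, -0.07, -0.25,
0.0034, 0.0166, 0.0008, 0.02, 1.3, -0.07, -0.25,
0.0034, 0.0166, 0.0009, 0.02, 1.3, -0.07, -0.25,
0.0033, 0.0166, 0.001, 0.02, 1.3, -0.07, -0.25
--
[array([298.79966106, 386.2071359 ]), array([263.50747214, 531.26036482])]
```

View pics/w16.png

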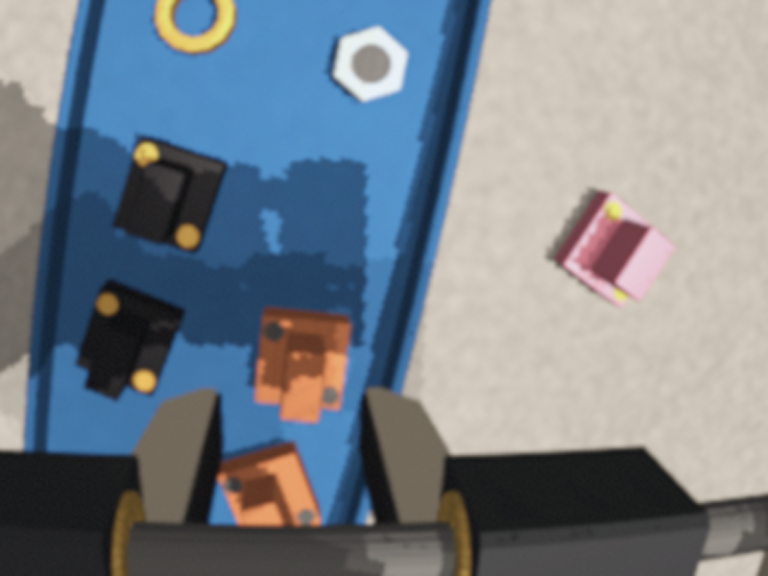

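Request:
{"fn": "carry_out", "kwargs": {
  "motion": [0.006,0.004,0.002,0,2.5,0,-0.25,0.006,0.008,0.001,0,2.5,0,-0.25,0.003,0.008,0.001,0,1.5,0,-0.25,0.001,0.008,0,0,0,0,-0.25,0,0,0,0,0,0,-0.25]
}}

```text
t: 26.5
tool_pos: [0.4628, -0.3319, 0.0846]
orientation: [-0.149, 2.136, -2.14]
force: [-0.7, 0.7, -1.0]
opening: 0.0348
```

```bash
python3 - <<'E'
from h import *
plan((.4576,-.3321,.026),-82.6,-.25)
im=imaging.read_camera('wrist');crop(im,130,60,450,300,2.4,'w17')
c=cam('wrist')
print([(proj('wrist',P,c)[0]-[130,60])*2.4 for P in [(.4576,-.3321,.045),(.3953,-.3339,.045)]])
E
```

```text
from [ 0.4628 -0.3319  0.0846] yaw -81.4 d [-0.0052 -0.0002 -0.0586] F [-0.7  0.7 -1. ] op 0.0348 t 26.5
0.0012, 0.0117, -0.0001, -0.03, 0.25, -0.13, -0.25,
0.0011, 0.0117, -0.0001, -0.03, 0.25, -0.13, -0.25,
0.0011, 0.0117, -0.0001, -0.03, 0.25, -0.13, -0.25,
0.0011, 0.0117, -0.0001, -0.03, 0.25, -0.13, -0.25,
0.0011, 0.0117, -0.0001, -0.03, 0.25, -0.13, -0.25
--
[array([287.89268085, 380.45738213]), array([266.78883829, 544.5550341 ])]
```

View pics/w17.png

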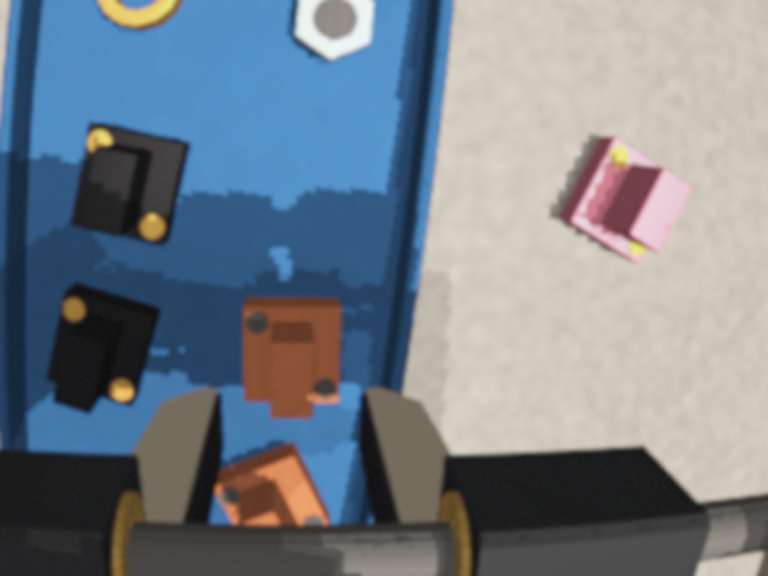

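Request:
{"fn": "carry_out", "kwargs": {
  "motion": [0.003,0.01,0,0,0.5,-0.2,-0.25,0.002,0.014,0,0,0.5,-0.2,-0.25,0.001,0.014,0,0,0.2,-0.2,-0.25,0,0.012,0,0,0,0,-0.25,0,0.003,0,0,0,0,-0.25]
}}

```text
t: 27.05
tool_pos: [0.4578, -0.3333, 0.0284]
orientation: [-0.139, 2.149, -2.158]
force: [-0.0, 0.2, 0.3]
opening: 0.0348
```

```bash
python3 - <<'E'
from h import *
plan((.4576,-.3321,.026),-82.6,-.25)
im=imaging.read_camera('wrist');crop(im,130,60,450,300,2.4,'w18')
E
```

```text
from [ 0.4578 -0.3333  0.0284] yaw -82.5 d [-0.0002  0.0012 -0.0024] F [-0.   0.2  0.3] op 0.0348 t 27.05
0, 0.0005, -0.0002, -0.05, 0.01, -0.01, -0.25,
0, 0.0005, -0.0002, -0.05, 0.01, -0.01, -0.25,
0, 0.0005, -0.0002, -0.05, 0.01, -0.01, -0.25,
0, 0.0005, -0.0002, -0.05, 0.01, -0.01, -0.25,
0, 0.0005, -0.0002, -0.05, 0.01, -0.01, -0.25
--
```

View pics/w18.png

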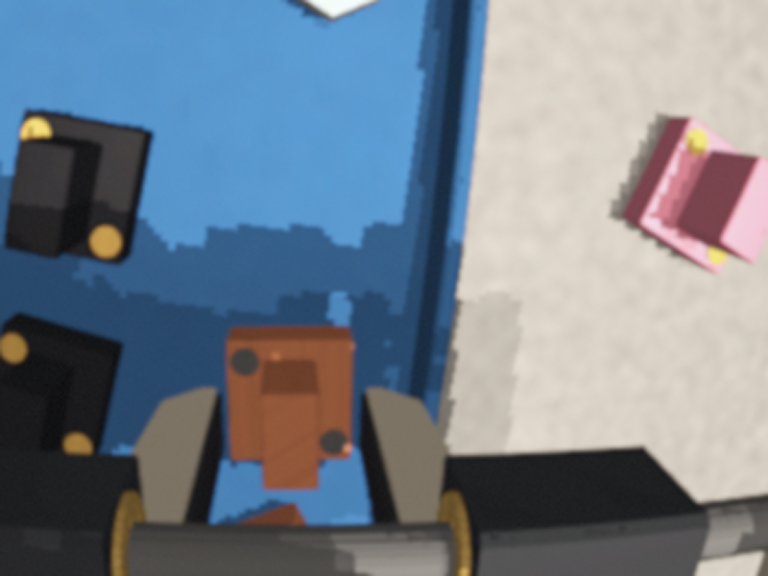

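Request:
{"fn": "carry_out", "kwargs": {
  "motion": [0,0,0,0,0,0,-0.45,0,0,0,0,0,0,-0.45,0,0.004,0,0,0,0,-0.45,0,0.002,0,0,0,0,-1,0,0,0,0,0,0,-1],
  "squeeze": 30
}}

```text
t: 27.6
tool_pos: [0.4586, -0.3339, 0.0232]
orientation: [-0.138, 2.147, -2.158]
force: [-1.3, 1.9, 0.4]
opening: 0.0139
```

Request:
{"fn": "carry_out", "kwargs": {
  "motion": [0,0,0,0,0,0,-1,0,0,0,0,0,0,-1,0,0,0,0,0,0,-1,0,-0.01,0,0,0,0,-1,0,-0.01,0,0,0,0,-1]
}}

```text
t: 28.1
tool_pos: [0.4573, -0.3327, 0.0425]
orientation: [-0.141, 2.151, -2.157]
force: [0.8, -0.6, -1.6]
opening: 0.0135
```

```bash
python3 - <<'E'
from h import *
print(hw([(.03,-.058,.1),(-.03,-.058,.1)],HP))
plan(hw((.03,-.058,.12),HP)[0],-90.4,-1)
E
```

```text
[[ 0.61665146 -0.09267895  0.1       ]
 [ 0.55665254 -0.09231896  0.1       ]]
from [ 0.4573 -0.3327  0.0425] yaw -82.5 d [0.1594 0.24   0.0775] F [ 0.8 -0.6 -1.6] op 0.0135 t 28.1
-0.0189, -0.0078, -0.0217, -0.01, 0.79, -0, -1,
-0.0186, -0.0078, -0.022, -0.01, 0.79, -0, -1,
-0.0183, -0.0078, -0.0222, -0.01, 0.79, -0, -1,
-0.018, -0.0078, -0.0225, -0.01, 0.79, -0, -1,
-0.0177, -0.0078, -0.0227, -0.01, 0.79, -0, -1
--
-0.0174, -0.0078, -0.023, -0.01, 0.79, -0, -1,
-0.0171, -0.0078, -0.0232, -0.01, 0.79, -0, -1,
-0.0167, -0.0078, -0.0234, -0.01, 0.79, -0, -1,
-0.0164, -0.0078, -0.0237, -0.01, 0.79, -0, -1,
-0.0161, -0.0078, -0.0239, -0.01, 0.79, -0, -1
--
```

Request:
{"fn": "carry_out", "kwargs": {
  "motion": [0,-0.03,0,0,0,0,-1,-0.01,-0.03,-0.012,0,0.8,0,-1,-0.018,-0.015,-0.022,0,0.8,0,-1,-0.02,0,-0.025,0,0.8,0,-1,-0.02,0,-0.025,0,0.8,0,-1]
}}

```text
t: 28.6
tool_pos: [0.5173, -0.2437, 0.1273]
orientation: [-0.067, 2.178, -2.193]
force: [0.1, -0.7, -2.3]
opening: 0.0138
```

Request:
{"fn": "carry_out", "kwargs": {
  "motion": [-0.02,0,-0.025,0,0.8,0,-1,-0.02,0,-0.028,0,0.8,0,-1,-0.018,0,-0.028,0,0.8,0,-1,-0.015,0,-0.025,0,0.8,0,-1,-0.01,0,-0.02,0,0.8,0,-1]
}}

```text
t: 29.1
tool_pos: [0.6005, -0.1088, 0.1345]
orientation: [0.022, 2.208, -2.229]
force: [-0.6, 0.0, -2.1]
opening: 0.0136
```

```bash
python3 - <<'E'
from h import *
plan(hw((.03,-.058,.1),HP)[0],-90.4,-1)
E
```

```text
from [ 0.6005 -0.1088  0.1345] yaw -90.4 d [ 0.0161  0.0161 -0.0345] F [-0.6  0.  -2.1] op 0.0136 t 29.1
-0.0031, 0.0069, -0.0033, -0.11, 0, -0.15, -1,
-0.0031, 0.0069, -0.0033, -0.11, 0, -0.15, -1,
-0.0031, 0.0069, -0.0033, -0.11, 0, -0.15, -1,
-0.0032, 0.0069, -0.0033, -0.11, 0, -0.15, -1,
-0.0032, 0.0069, -0.0033, -0.11, 0, -0.15, -1
--
```

Request:
{"fn": "carry_out", "kwargs": {
  "motion": [-0.003,0.004,-0.003,-0.1,0,-0.2,-1,-0.004,0.006,-0.002,-0.1,0,-0.2,-1,-0.003,0.008,-0.001,-0.1,0,-0.2,-1,-0.001,0.006,0,0,0,0,-1,0,0,0,0,0,0,-1]
}}

```text
t: 29.6
tool_pos: [0.6131, -0.1022, 0.1109]
orientation: [-0.008, -2.216, 2.226]
force: [-0.4, -0.1, -1.8]
opening: 0.0138
```

```bash
python3 - <<'E'
from h import *
plan(hw((.03,-.058,.033),HP)[0],-90.4,-1)
im=imaging.read_camera('wrist');crop(im,110,60,430,300,2.4,'w19')
E
```

```text
from [ 0.6131 -0.1022  0.1109] yaw -90.2 d [ 0.0035  0.0095 -0.0779] F [-0.4 -0.1 -1.8] op 0.0138 t 29.6
-0.0007, 0.0156, -0.002, -0.05, 0.03, -0.03, -1,
-0.0007, 0.0156, -0.002, -0.05, 0.03, -0.03, -1,
-0.0007, 0.0156, -0.0019, -0.05, 0.03, -0.03, -1,
-0.0007, 0.0156, -0.0019, -0.05, 0.03, -0.03, -1,
-0.0007, 0.0156, -0.0019, -0.05, 0.03, -0.03, -1
--
```

View pics/w19.png

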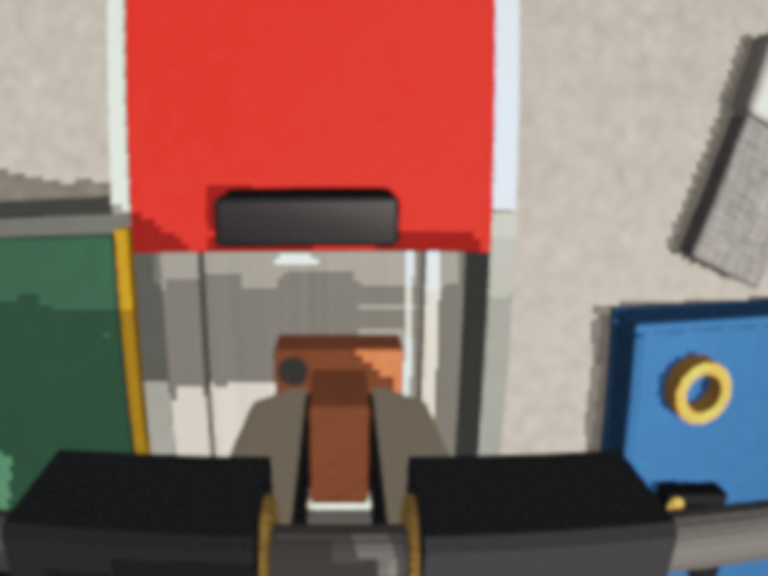

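Request:
{"fn": "carry_out", "kwargs": {
  "motion": [-0.002,0.004,-0.006,0,0,0,-1,-0.002,0.01,-0.004,0,0,0,-1,0,0.016,-0.001,0,0,0,-1,0,0.016,0,0,0,0,-1,0,0.01,0,0,0,0,-1]
}}

```text
t: 30.15
tool_pos: [0.6183, -0.092, 0.0523]
orientation: [-0.013, -2.216, 2.227]
force: [-0.6, -0.2, -2.0]
opening: 0.014
```

```bash
python3 - <<'E'
from h import *
plan(hw((.03,-.058,.033),HP)[0],-90.4,-1)
E
```

```text
from [ 0.6183 -0.092   0.0523] yaw -90.3 d [-0.0016 -0.0007 -0.0193] F [-0.6 -0.2 -2. ] op 0.0140 t 30.15
0.0003, 0.0039, 0.0001, -0.06, 0.01, -0.07, -1,
0.0003, 0.0039, 0.0001, -0.06, 0.01, -0.07, -1,
0.0003, 0.0039, 0.0001, -0.06, 0.01, -0.07, -1,
0.0003, 0.0039, 0.0001, -0.06, 0.01, -0.07, -1,
0.0003, 0.0039, 0.0001, -0.06, 0.01, -0.07, -1
--
```

Request:
{"fn": "carry_out", "kwargs": {
  "motion": [0.001,0.006,0,0,0,0,-1,0,0.005,0,0,0,0,-1,0,0.003,0,0,0,0,-1,0,0.002,0,0,0,0,-1,0,0.001,0,0,0,0,-1]
}}

```text
t: 30.65
tool_pos: [0.6152, -0.0918, 0.0311]
orientation: [-0.008, -2.214, 2.224]
force: [-6.2, 1.2, 9.0]
opening: 0.0132
```

Request:
{"fn": "carry_out", "kwargs": {
  "motion": [0,0.001,0,0,0,0,-1,0,0.001,0,0,0,0,-1,0,0.001,0,0,0,0,-1,0,0.001,0,0,0,0,-1,0,0.001,0,0,0,0,-1]
}}

```text
t: 31.15
tool_pos: [0.6172, -0.0923, 0.0311]
orientation: [-0.012, -2.215, 2.227]
force: [-4.4, 0.8, 7.5]
opening: 0.0139
```

Contact with the floor. Release and lift.

Request:
{"fn": "carry_out", "kwargs": {
  "motion": [0,0,0,0,0,0,-0.45,0,0,0,0,0,0,-0.45,0,0,0,0,0,0,-0.45,0,-0.02,0,0,0,0,-0.45,0,-0.035,0,0,0,0,-0.45]
}}

```text
t: 31.65
tool_pos: [0.6142, -0.0915, 0.0819]
orientation: [-0.005, -2.214, 2.222]
force: [-0.5, 0.4, -0.3]
opening: 0.0253
```

Request:
{"fn": "carry_out", "kwargs": {
  "motion": [0.01,-0.03,0.02,0,0,0,-0.2,0.015,-0.01,0.025,0,-2,0,-0.2,0.018,0,0.03,0,-4,0,-0.2,0.018,0,0.03,0,-4,0,-0.2,0.018,0,0.03,0,-4,0,-0.2]
}}

```text
t: 32.15
tool_pos: [0.5488, -0.2324, 0.1314]
orientation: [-0.254, 2.072, -2.091]
force: [0.7, 0.4, 0.4]
opening: 0.0373
```

```bash
python3 - <<'E'
from h import *
im=imaging.read_camera('wrist');crop(im,100,40,430,290,2.3,'w20')
plan((.3953,-.3339,.1),-56.7,-.25)
E
```

```text
from [ 0.547  -0.2375  0.1315] yaw -75.4 d [-0.1517 -0.0964 -0.0315] F [-0.8 -3.6 -0.3] op 0.0375 t 32.2
0.0343, 0.0062, 0.0109, -0.16, -3.73, -0.07, -0.25,
0.0349, 0.0062, 0.0087, -0.16, -3.73, -0.07, -0.25,
0.0354, 0.0062, 0.0064, -0.16, -3.73, -0.07, -0.25,
0.0357, 0.0062, 0.0041, -0.16, -3.73, -0.07, -0.25,
0.0359, 0.0063, 0.0018, -0.16, -3.73, -0.07, -0.25
--
```

View pics/w20.png

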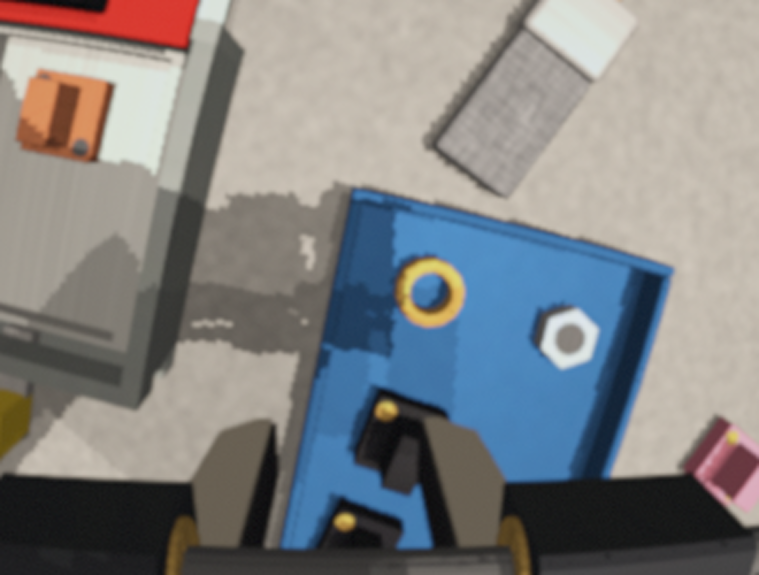

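Contact A stands upright in the shuttle. On to B.

Request:
{"fn": "carry_out", "kwargs": {
  "motion": [0.03,0.004,0.01,0,-3.7,0,-0.25,0.035,0.004,0.009,0,-3.7,0,-0.25,0.035,0.004,0.007,0,-3.7,0,-0.25,0.03,0.004,0.004,0,-3.7,0,-0.25,0.02,0.004,0,0,-3,0,-0.25]
}}

```text
t: 32.7
tool_pos: [0.416, -0.3256, 0.1115]
orientation: [-0.548, 1.873, -1.908]
force: [0.7, -0.1, 0.1]
opening: 0.0346
```

```bash
python3 - <<'E'
from h import *
plan((.3953,-.3339,.09),-56.7,-.25)
E
```

```text
from [ 0.416  -0.3256  0.1115] yaw -57.0 d [-0.0207 -0.0083 -0.0215] F [ 0.7 -0.1  0.1] op 0.0346 t 32.7
0.0044, 0.0043, -0.0009, -0.23, -0.06, -0.07, -0.25,
0.0044, 0.0043, -0.0009, -0.23, -0.06, -0.07, -0.25,
0.0044, 0.0043, -0.0009, -0.23, -0.06, -0.07, -0.25,
0.0044, 0.0043, -0.0009, -0.23, -0.06, -0.07, -0.25,
0.0044, 0.0043, -0.0009, -0.23, -0.06, -0.07, -0.25
--
```

Request:
{"fn": "carry_out", "kwargs": {
  "motion": [0.003,0.004,-0.001,-0.2,0,-0.1,-0.25,0.006,0.006,-0.001,-0.3,0,-0.1,-0.25,0.006,0.006,-0.001,-0.3,0,0,-0.25,0.003,0.004,0,-0.2,0,0,-0.25,0,0,0,0,0,0,-0.25]
}}

```text
t: 33.2
tool_pos: [0.3983, -0.3335, 0.0893]
orientation: [-0.554, 1.896, -1.897]
force: [0.0, 0.6, -0.4]
opening: 0.035
```

```bash
python3 - <<'E'
from h import *
plan((.3953,-.3339,.028),-56.7,-.25)
c=cam('wrist')
im=imaging.read_camera('wrist');crop(im,130,60,450,300,2.4,'w21')
print([(proj('wrist',P,c)[0]-[130,60])*2.4 for P in [(.3953,-.3339,.045)]])
E
```

```text
from [ 0.3983 -0.3335  0.0893] yaw -57.3 d [-0.003  -0.0004 -0.0613] F [ 0.   0.6 -0.4] op 0.0350 t 33.2
0.0006, 0.0123, -0.0003, -0.01, -0.12, -0.03, -0.25,
0.0006, 0.0123, -0.0003, -0.01, -0.12, -0.03, -0.25,
0.0006, 0.0123, -0.0003, -0.01, -0.12, -0.03, -0.25,
0.0005, 0.0123, -0.0003, -0.01, -0.12, -0.03, -0.25,
0.0005, 0.0123, -0.0003, -0.01, -0.12, -0.03, -0.25
--
[array([286.70847167, 366.67641773])]
```

View pics/w21.png

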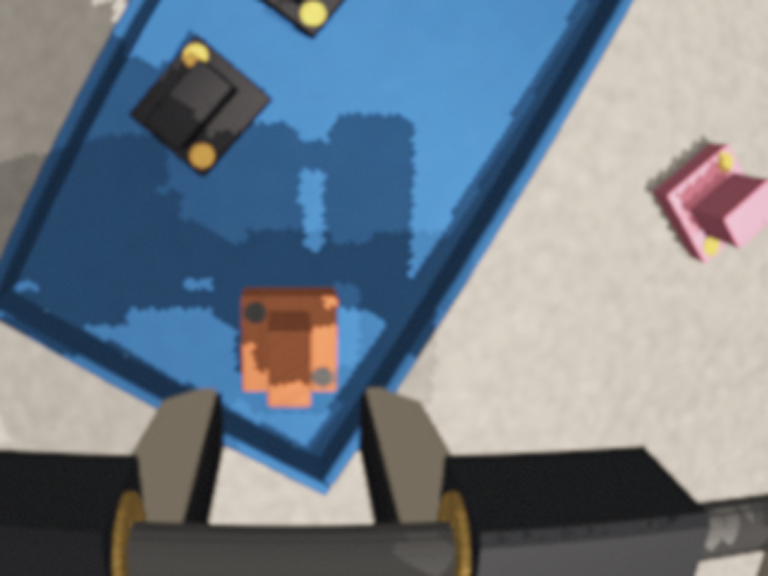

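Request:
{"fn": "carry_out", "kwargs": {
  "motion": [0.002,0.012,0,0,-0.3,0,-0.4,0.001,0.014,0,0,-0.3,0,-0.4,0,0.014,0,0,0,0,-0.4,0,0.012,0,0,0,0,-0.4,0,0.003,0,0,0,0,-0.4]
}}

```text
t: 33.75
tool_pos: [0.397, -0.3344, 0.0297]
orientation: [-0.564, 1.887, -1.889]
force: [-0.4, 0.7, 0.9]
opening: 0.028
```

```bash
python3 - <<'E'
from h import *
plan((.3953,-.3339,.024),-56.7,-.45)
im=imaging.read_camera('wrist');crop(im,130,60,450,300,2.4,'w22')
E
```

```text
from [ 0.397  -0.3344  0.0297] yaw -56.5 d [-0.0017  0.0005 -0.0057] F [-0.4  0.7  0.9] op 0.0280 t 33.75
0.0002, 0.0011, -0.0003, -0.02, 0.03, -0.03, -0.45,
0.0002, 0.0011, -0.0003, -0.02, 0.03, -0.03, -0.45,
0.0002, 0.0011, -0.0003, -0.02, 0.03, -0.03, -0.45,
0.0002, 0.0011, -0.0003, -0.02, 0.03, -0.03, -0.45,
0.0002, 0.0011, -0.0003, -0.02, 0.03, -0.03, -0.45
--
```

View pics/w22.png

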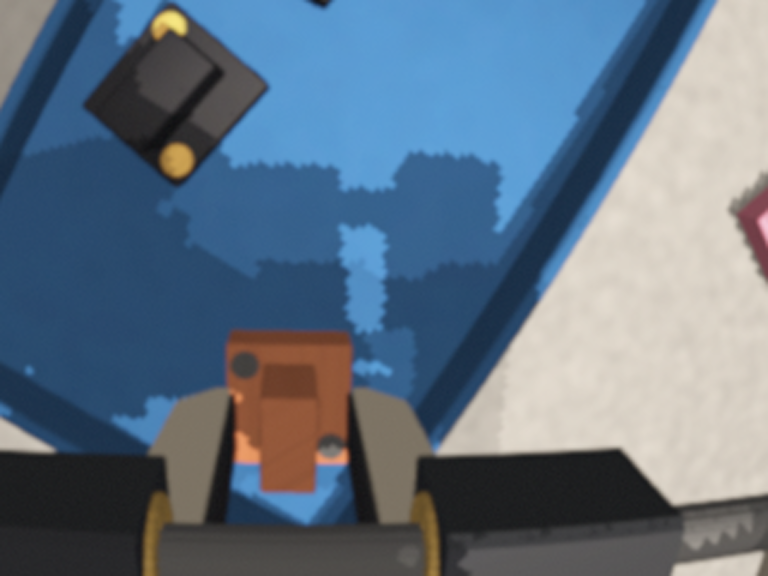

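Request:
{"fn": "carry_out", "kwargs": {
  "motion": [0.001,0.001,0,0,0,0,-0.5,0,0.001,0,0,0,0,-0.5,0,0.003,0,0,0,0,-0.5,0,0.002,0,0,0,0,-1,0,0,0,0,0,0,-1],
  "squeeze": 30
}}

```text
t: 34.3
tool_pos: [0.3968, -0.3357, 0.0233]
orientation: [-0.563, 1.886, -1.89]
force: [0.1, -0.6, -2.0]
opening: 0.0138
```

Request:
{"fn": "carry_out", "kwargs": {
  "motion": [0,0,0,0,0,0,-1,0,0,0,0,0,0,-1,0,0,0,0,0,0,-1,0,-0.01,0,0,0,0,-1,0,-0.02,0,0,0,0,-1]
}}

```text
t: 34.8
tool_pos: [0.3946, -0.3336, 0.0515]
orientation: [-0.566, 1.892, -1.886]
force: [0.4, 0.8, -0.7]
opening: 0.0136
```

```bash
python3 - <<'E'
from h import *
plan(hw((-.03,-.068,.13),HP)[0],-90.4,-1)
E
```

```text
from [ 0.3946 -0.3336  0.0515] yaw -56.6 d [0.162  0.2313 0.0785] F [ 0.4  0.8 -0.7] op 0.0136 t 34.8
-0.0263, -0.0078, -0.0104, 0.02, 3.38, -0.01, -1,
-0.0256, -0.0078, -0.0119, 0.02, 3.38, -0.01, -1,
-0.0249, -0.0078, -0.0134, 0.02, 3.38, -0.01, -1,
-0.024, -0.0078, -0.0149, 0.02, 3.38, -0.01, -1,
-0.0231, -0.0078, -0.0162, 0.02, 3.38, -0.01, -1
--
-0.0221, -0.0078, -0.0176, 0.02, 3.38, -0.01, -1,
-0.021, -0.0078, -0.0189, 0.02, 3.38, -0.01, -1,
-0.0199, -0.0078, -0.0201, 0.02, 3.38, -0.01, -1,
-0.0187, -0.0078, -0.0212, 0.02, 3.38, -0.01, -1,
-0.0174, -0.0078, -0.0223, 0.02, 3.38, -0.01, -1
--
```

Request:
{"fn": "carry_out", "kwargs": {
  "motion": [0,-0.03,0,0,0,0,-1,-0.01,-0.03,-0.005,0,3,0,-1,-0.022,-0.015,-0.012,0,3.5,0,-1,-0.026,0,-0.016,0,3.5,0,-1,-0.026,0,-0.018,0,3.5,0,-1]
}}

```text
t: 35.3
tool_pos: [0.4475, -0.2523, 0.1375]
orientation: [-0.338, 2.034, -2.041]
force: [0.1, 1.0, -1.2]
opening: 0.0137
```

```bash
python3 - <<'E'
from h import *
plan(hw((-.03,-.062,.13),HP)[0],-90.4,-1)
im=imaging.read_camera('wrist');crop(im,130,60,450,300,2.4,'w23')
E
```

```text
from [ 0.4475 -0.2523  0.1375] yaw -70.8 d [ 0.1091  0.1559 -0.0075] F [ 0.1  1.  -1.2] op 0.0137 t 35.3
-0.0308, 0.0016, -0.0223, -0.04, 3.91, -0.07, -1,
-0.0293, 0.0015, -0.0244, -0.04, 3.91, -0.07, -1,
-0.0275, 0.0015, -0.0263, -0.04, 3.91, -0.07, -1,
-0.0257, 0.0015, -0.0281, -0.04, 3.91, -0.07, -1,
-0.0237, 0.0015, -0.0298, -0.04, 3.91, -0.07, -1
--
```

View pics/w23.png

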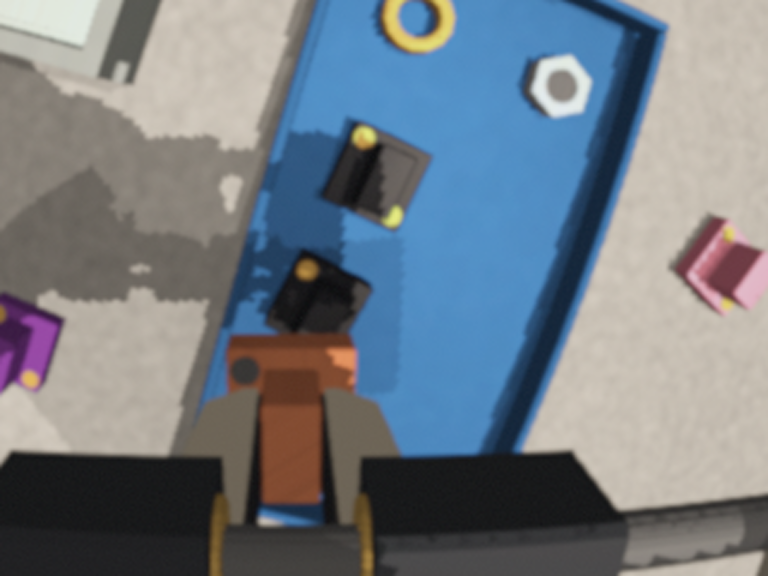

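Held well. Continue to the shuttle.

Request:
{"fn": "carry_out", "kwargs": {
  "motion": [-0.025,0,-0.018,0,3.9,0,-1,-0.026,0,-0.022,0,3.9,0,-1,-0.026,0.002,-0.025,0,3.9,0,-1,-0.022,0.002,-0.025,0,3.9,0,-1,-0.01,0.002,-0.015,0,3.5,0,-1]
}}

```text
t: 35.85
tool_pos: [0.5397, -0.1194, 0.1378]
orientation: [0.029, 2.217, -2.225]
force: [-0.3, -0.4, -0.6]
opening: 0.0139
```

```bash
python3 - <<'E'
from h import *
plan(hw((-.03,-.058,.1),HP)[0],-90.4,-1)
E
```

```text
from [ 0.5397 -0.1194  0.1378] yaw -90.7 d [ 0.017   0.027  -0.0378] F [-0.3 -0.4 -0.6] op 0.0139 t 35.85
-0.0032, 0.0076, -0.0055, -0.04, -0.07, -0.16, -1,
-0.0032, 0.0076, -0.0055, -0.04, -0.07, -0.16, -1,
-0.0033, 0.0076, -0.0055, -0.04, -0.07, -0.16, -1,
-0.0033, 0.0076, -0.0055, -0.04, -0.07, -0.16, -1,
-0.0033, 0.0076, -0.0054, -0.04, -0.07, -0.16, -1
--
```

Request:
{"fn": "carry_out", "kwargs": {
  "motion": [-0.003,0.004,-0.005,0,0,-0.2,-1,-0.004,0.007,-0.007,0,0,-0.2,-1,-0.003,0.008,-0.006,0,0,-0.2,-1,-0.001,0.006,-0.003,0,0,0,-1,0,0,0,0,0,0,-1]
}}

```text
t: 36.35
tool_pos: [0.5515, -0.0972, 0.1115]
orientation: [-0.009, -2.215, 2.223]
force: [0.0, -0.1, -1.5]
opening: 0.0138
```

```bash
python3 - <<'E'
from h import *
plan(hw((-.03,-.058,.033),HP)[0],-90.4,-1)
im=imaging.read_camera('wrist');crop(im,110,60,430,300,2.4,'w24')
E
```

```text
from [ 0.5515 -0.0972  0.1115] yaw -90.4 d [ 0.0051  0.0049 -0.0785] F [ 0.  -0.1 -1.5] op 0.0138 t 36.35
-0.001, 0.0157, -0.001, -0.04, 0, -0.02, -1,
-0.001, 0.0157, -0.001, -0.04, 0, -0.02, -1,
-0.001, 0.0157, -0.001, -0.04, 0, -0.02, -1,
-0.001, 0.0157, -0.001, -0.04, 0, -0.02, -1,
-0.001, 0.0157, -0.001, -0.04, 0, -0.02, -1
--
```

View pics/w24.png

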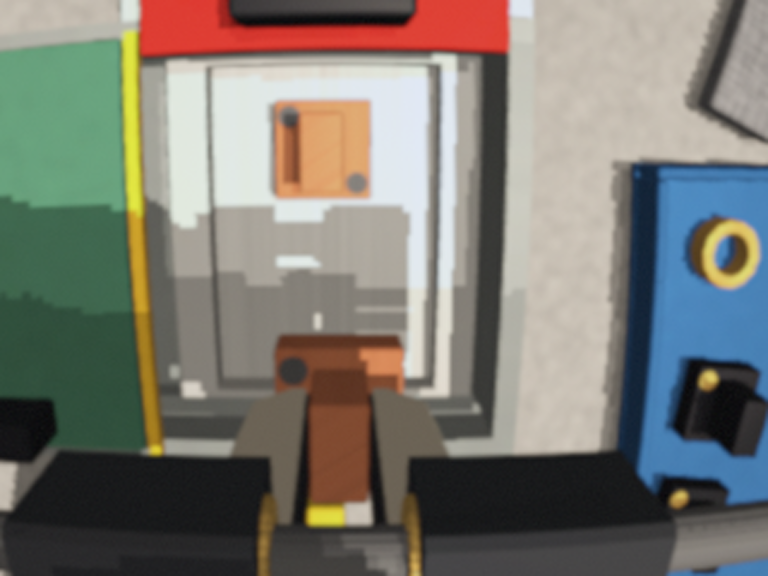

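Request:
{"fn": "carry_out", "kwargs": {
  "motion": [-0.003,0.004,-0.003,0,0,0,-1,-0.002,0.01,-0.002,0,0,0,-1,0,0.016,0,0,0,0,-1,0,0.016,0,0,0,0,-1,0,0.01,0,0,0,0,-1]
}}

```text
t: 36.9
tool_pos: [0.559, -0.0944, 0.055]
orientation: [-0.017, -2.215, 2.226]
force: [-0.6, -1.2, -1.8]
opening: 0.0137
```

```bash
python3 - <<'E'
from h import *
plan(hw((-.03,-.058,.033),HP)[0],-90.4,-1)
E
```

```text
from [ 0.559  -0.0944  0.055 ] yaw -90.5 d [-0.0023  0.0021 -0.022 ] F [-0.6 -1.2 -1.8] op 0.0137 t 36.9
0.0005, 0.0044, -0.0004, -0.06, -0.02, -0.08, -1,
0.0005, 0.0044, -0.0004, -0.06, -0.02, -0.08, -1,
0.0005, 0.0044, -0.0004, -0.06, -0.02, -0.08, -1,
0.0005, 0.0044, -0.0004, -0.06, -0.02, -0.08, -1,
0.0005, 0.0044, -0.0004, -0.06, -0.02, -0.08, -1
--
```

Request:
{"fn": "carry_out", "kwargs": {
  "motion": [0.001,0.006,-0.001,0,0,0,-1,0,0.006,-0.001,0,0,0,-1,0,0.004,0,0,0,0,-1,0,0.002,0,0,0,0,-1,0,0.001,0,0,0,0,-1]
}}

```text
t: 37.4
tool_pos: [0.5574, -0.0923, 0.0334]
orientation: [-0.016, -2.214, 2.225]
force: [-0.1, 0.1, -0.5]
opening: 0.0135
```

Request:
{"fn": "carry_out", "kwargs": {
  "motion": [0,0.001,0,0,0,0,-1,0,0.001,0,0,0,0,-1,0,0.001,0,0,0,0,-1,0,0.001,0,0,0,0,-1,0,0.001,0,0,0,0,-1]
}}

```text
t: 37.9
tool_pos: [0.5587, -0.0927, 0.0312]
orientation: [-0.018, -2.215, 2.227]
force: [-5.8, 0.7, 9.0]
opening: 0.0138
```

Floor reached. Release, lift, and look.

Request:
{"fn": "carry_out", "kwargs": {
  "motion": [0,0,0,0,0,0,-0.45,0,0,0,0,0,0,-0.45,0,0,0,0,0,0,-0.45,0,-0.02,0,0,0,0,-0.45,0,-0.035,0,0,0,0,-0.45]
}}

```text
t: 38.4
tool_pos: [0.5549, -0.0916, 0.0825]
orientation: [-0.01, -2.213, 2.221]
force: [0.6, 0.0, 0.2]
opening: 0.0254
```

Request:
{"fn": "carry_out", "kwargs": {
  "motion": [0,-0.03,0,0,-8,0,-0.3,0,-0.02,0,0,-8,0,-0.3,0,0,0,0,-8,0,-0.3,0,0,0,0,-8,0,-0.3,0,0,0,0,-8,0,-0.3]
}}

```text
t: 38.9
tool_pos: [0.5588, -0.0924, 0.1415]
orientation: [-0.665, 1.796, -1.814]
force: [-0.1, -0.2, -0.2]
opening: 0.0329
```

```bash
python3 - <<'E'
from h import *
im=imaging.read_camera('wrist');crop(im,100,40,430,290,2.3,'w25')
plan(hw((.075,-.059,.12),HP)[0],-.4,-.3)
im=imaging.read_camera('scene');crop(im,80,130,340,320,3,'s25')
E
```

```text
from [ 0.5587 -0.0924  0.1413] yaw -48.6 d [ 0.1029 -0.0015 -0.0213] F [ 0.2 -0.3  0.5] op 0.0324 t 38.95
-0.0076, 0.0022, 0.0069, -0.07, -4.82, 0.01, -0.3,
-0.007, 0.0022, 0.0075, -0.07, -4.82, 0.01, -0.3,
-0.0064, 0.0022, 0.0081, -0.07, -4.82, 0.01, -0.3,
-0.0056, 0.0022, 0.0086, -0.07, -4.82, 0.01, -0.3,
-0.0049, 0.0022, 0.009, -0.07, -4.82, 0.01, -0.3
--
-0.0041, 0.0022, 0.0094, -0.07, -4.82, 0.01, -0.3,
-0.0033, 0.0022, 0.0097, -0.07, -4.82, 0.01, -0.3,
-0.0025, 0.0022, 0.01, -0.07, -4.82, 0.01, -0.3,
-0.0016, 0.0022, 0.0102, -0.07, -4.82, 0.01, -0.3,
-0.0008, 0.0021, 0.0103, -0.07, -4.82, 0.01, -0.3
--
```

View pics/w25.png

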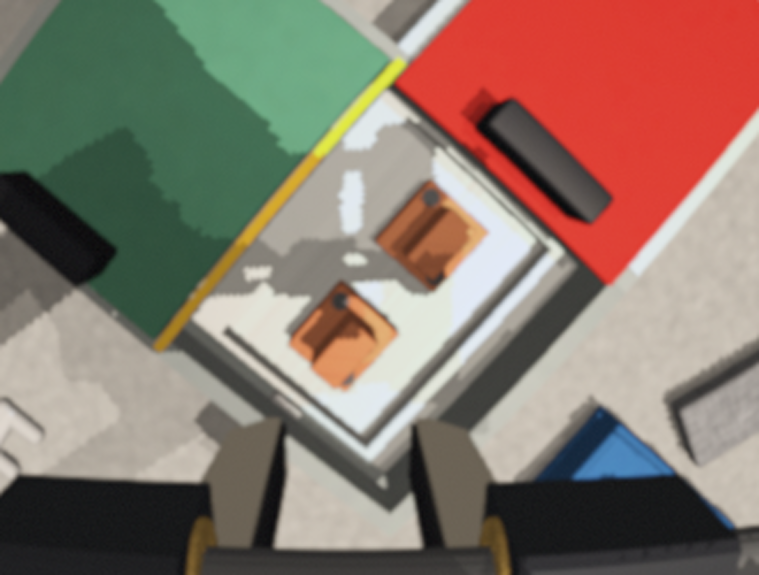

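View pics/s25.png

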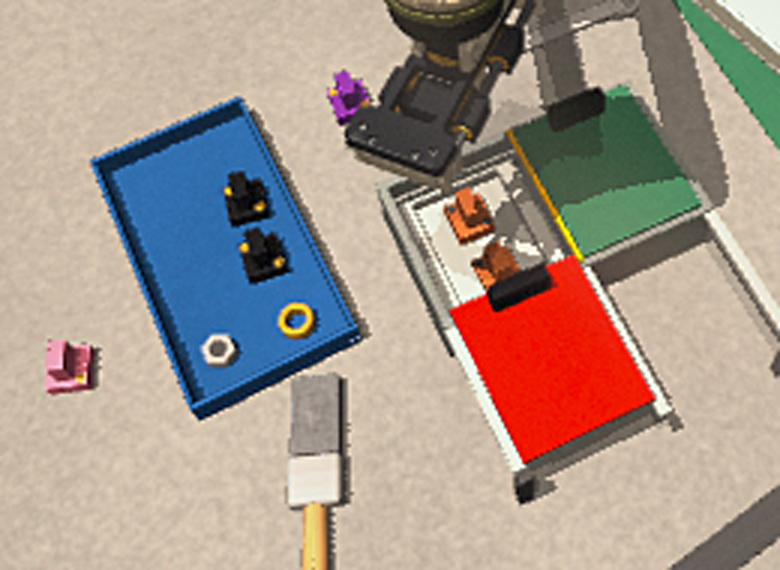

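Request:
{"fn": "carry_out", "kwargs": {
  "motion": [-0.008,0,0.007,0,-5.5,0,-0.3,-0.008,0,0.008,0,-5.5,0,-0.3,-0.007,0,0.009,0,-5.5,0,-0.3,-0.006,0,0.01,0,-5.5,0,-0.3,-0.005,0,0.011,0,-5.5,0,-0.3]
}}

```text
t: 39.5
tool_pos: [0.6159, -0.0935, 0.1402]
orientation: [-0.995, 1.482, -1.499]
force: [0.7, 0.6, -0.4]
opening: 0.0322
```

Request:
{"fn": "carry_out", "kwargs": {
  "motion": [-0.004,0,0.011,0,-5.5,0,-0.3,-0.003,0,0.012,0,-5.5,0,-0.3,-0.002,0,0.012,0,-5,0,-0.3,0,0,0.01,0,-2,0,-0.3,0,0,0,0,0,0,-0.3]
}}

```text
t: 40.0
tool_pos: [0.664, -0.0963, 0.1381]
orientation: [-1.167, 1.266, -1.279]
force: [0.2, 0.5, 0.7]
opening: 0.0324
```

```bash
python3 - <<'E'
from h import *
plan(hw((.075,-.059,.07),HP)[0],-.4,-.3)
E
```

```text
from [ 0.664  -0.0963  0.1381] yaw -5.0 d [-0.0024  0.0023 -0.0681] F [0.2 0.5 0.7] op 0.0324 t 40.0
-0.0005, 0.0136, -0.0006, -0.06, -0.91, 0.06, -0.3,
-0.0005, 0.0136, -0.0006, -0.06, -0.91, 0.06, -0.3,
-0.0005, 0.0136, -0.0005, -0.06, -0.91, 0.06, -0.3,
-0.0005, 0.0136, -0.0005, -0.06, -0.91, 0.06, -0.3,
-0.0005, 0.0136, -0.0005, -0.06, -0.91, 0.06, -0.3
--
```

Request:
{"fn": "carry_out", "kwargs": {
  "motion": [-0.001,0.012,-0.001,0,-1.5,0,-0.3,-0.001,0.016,-0.001,0,-1.5,0,-0.3,0,0.016,0,0,-1,0,-0.3,0,0.015,0,0,0,0,-0.3,0,0.006,0,0,0,0,-0.3]
}}

```text
t: 40.5
tool_pos: [0.6598, -0.0938, 0.0661]
orientation: [-1.201, 1.22, -1.228]
force: [-0.3, -0.1, 0.7]
opening: 0.0326
```

Request:
{"fn": "carry_out", "kwargs": {
  "motion": [0,0,0,0,0,0,-0.3,0,0,0,0,0,0,-1,0,0,0,0,0,0,-1,0,0,0,0,0,0,-1,0,0,0,0,0,0,-1],
  "squeeze": 15
}}

```text
t: 41.0
tool_pos: [0.6596, -0.0939, 0.0653]
orientation: [-1.201, 1.221, -1.229]
force: [1.9, -0.4, -4.9]
opening: 0.014
```

```bash
python3 - <<'E'
from h import *
plan(hw((-.055,-.059,.07),HP)[0],-.4,-1)
E
```

```text
from [ 0.6596 -0.0939  0.0653] yaw -1.2 d [-0.1279  0.0007  0.0047] F [ 1.9 -0.4 -4.9] op 0.0140 t 41.0
0.0004, -0.001, -0.0256, -0.02, -0.16, 0.05, -1,
0.0003, -0.001, -0.0256, -0.02, -0.16, 0.05, -1,
0.0003, -0.001, -0.0256, -0.02, -0.16, 0.05, -1,
0.0002, -0.001, -0.0256, -0.02, -0.16, 0.05, -1,
0.0001, -0.001, -0.0256, -0.02, -0.16, 0.05, -1
--
```

Request:
{"fn": "carry_out", "kwargs": {
  "motion": [0,-0.001,-0.012,0,0,0,-1,0,-0.001,-0.018,0,0,0,-1,0,0,-0.02,0,0,0,-1,0,0,-0.02,0,0,0,-1,0,0,-0.018,0,0,0,-1]
}}

```text
t: 41.5
tool_pos: [0.571, -0.0937, 0.0652]
orientation: [-1.202, 1.217, -1.232]
force: [3.2, -1.8, -3.2]
opening: 0.014
```

Request:
{"fn": "carry_out", "kwargs": {
  "motion": [0,0,-0.014,0,0,0,-1,0,0,-0.01,0,0,0,-1,0,0,-0.008,0,0,0,-1,0,0,-0.005,0,0,0,-1,0,0,-0.004,0,0,0,-1]
}}

```text
t: 42.0
tool_pos: [0.531, -0.0938, 0.0658]
orientation: [-1.195, 1.209, -1.238]
force: [30.3, -0.7, -22.1]
opening: 0.0142
```

Request:
{"fn": "carry_out", "kwargs": {
  "motion": [0,0,-0.004,0,0,0,-1,0,0,-0.004,0,0,0,-1,0,0,-0.004,0,0,0,-1,0,0,-0.004,0,0,0,-1,0,0,-0.004,0,0,0,-1]
}}

```text
t: 42.5
tool_pos: [0.5317, -0.094, 0.0686]
orientation: [-1.163, 1.174, -1.262]
force: [24.0, -0.8, -17.7]
opening: 0.0148
```

Request:
{"fn": "carry_out", "kwargs": {
  "motion": [0,0,0.001,0,0,0,-0.3,0,0,0,0,0,0,-0.3,0,-0.015,0,0,0,0,-0.3,0,-0.03,0,0,0,0,-0.6,0,-0.02,-0.005,0,0,0,-1]
}}

```text
t: 43.0
tool_pos: [0.5224, -0.0923, 0.1352]
orientation: [-1.165, 1.178, -1.258]
force: [0.4, -0.2, 0.1]
opening: 0.0212
```

```bash
python3 - <<'E'
from h import *
plan(hw((-.105,-.087,.1),HP)[0],-.4,-1)
c=cam('wrist');im=imaging.read_camera('wrist')
im=imaging.read_camera('scene');crop(im,180,130,380,310,3.5,'s26')
E
```

```text
from [ 0.5224 -0.0923  0.1352] yaw -1.2 d [-0.0409 -0.0286 -0.0352] F [ 0.4 -0.2  0.1] op 0.0212 t 43.0
0.0058, 0.0066, -0.0084, -0.64, -0.16, 0.12, -1,
0.0058, 0.0067, -0.0084, -0.64, -0.16, 0.12, -1,
0.0058, 0.0068, -0.0083, -0.64, -0.16, 0.12, -1,
0.0058, 0.0069, -0.0083, -0.64, -0.16, 0.12, -1,
0.0058, 0.007, -0.0082, -0.64, -0.16, 0.12, -1
--
```

View pics/s26.png

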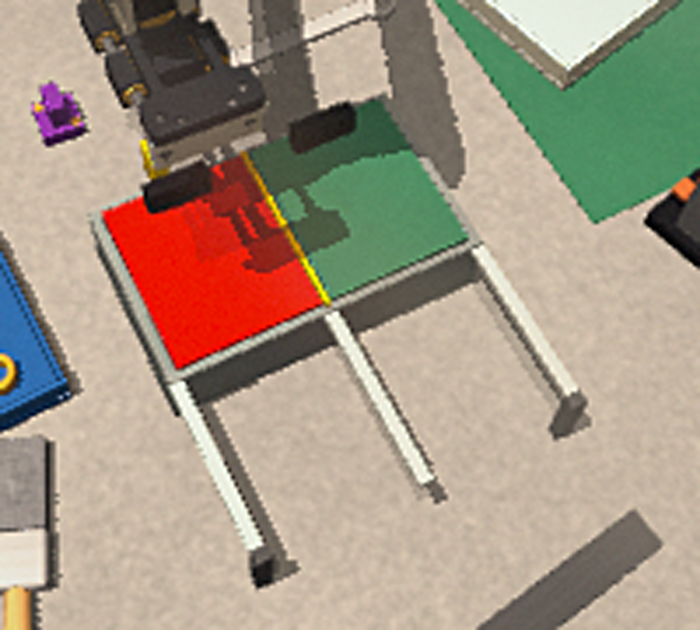

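Both doors shut. Move to the −y side of the shuttle grip.

Request:
{"fn": "carry_out", "kwargs": {
  "motion": [0.008,0,-0.011,-0.7,0,0,-1,0.008,0.002,-0.011,-0.7,0,0,-1,0.008,0.005,-0.011,-0.7,0,0,-1,0.005,0.005,-0.008,-0.7,0,0,-1,0,0,0,0,0,0,-1]
}}

```text
t: 43.6
tool_pos: [0.4768, -0.1234, 0.1205]
orientation: [-1.204, 1.218, -1.234]
force: [-0.1, 0.2, -0.7]
opening: 0.0004
```

```bash
python3 - <<'E'
from h import *
plan(hw((-.105,-.087,.042),HP)[0],-.4,-1)
c=cam('wrist');im=imaging.read_camera('wrist')
q=proj('wrist',hw([(-.105,-.058,.062)],HP),c)[0]; cv2.circle(im,tuple(int(v) for v in q.round()),1,(255,0,255),-1)
crop(im,130,60,450,300,2.4,'w26')
E
```

```text
from [ 0.4768 -0.1234  0.1205] yaw -1.3 d [ 0.0047  0.0026 -0.0785] F [-0.1  0.2 -0.7] op 0.0004 t 43.6
-0.0007, 0.0157, 0.0009, -0.04, -0.17, 0.12, -1,
-0.0007, 0.0157, 0.0009, -0.04, -0.17, 0.12, -1,
-0.0006, 0.0157, 0.0009, -0.04, -0.17, 0.12, -1,
-0.0006, 0.0157, 0.0009, -0.04, -0.17, 0.12, -1,
-0.0006, 0.0157, 0.0009, -0.04, -0.17, 0.12, -1
--
```

View pics/w26.png

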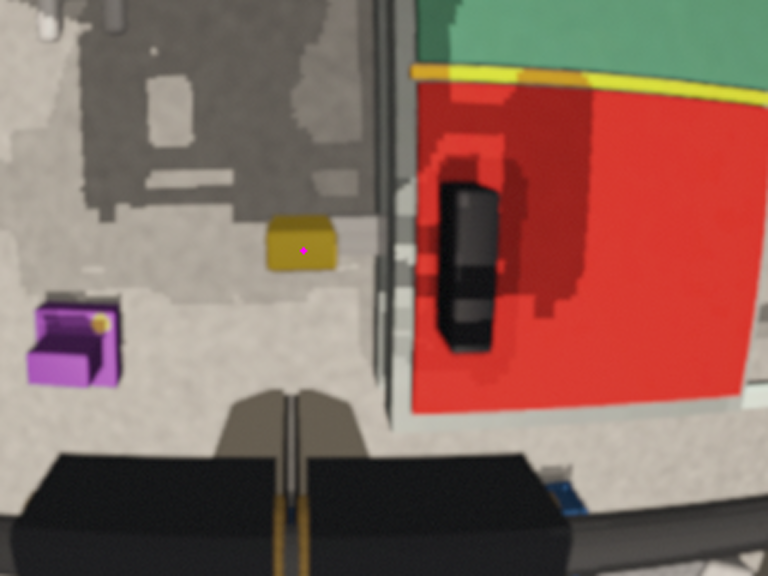

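Request:
{"fn": "carry_out", "kwargs": {
  "motion": [0,0.016,0.002,0,0,0,-1,0,0.018,0.002,0,0,0,-1,0,0.018,0.001,0,0,0,-1,0,0.016,0,0,0,0,-1,0,0.006,0,0,0,0,-1]
}}

```text
t: 44.15
tool_pos: [0.4844, -0.1242, 0.0449]
orientation: [-1.2, 1.216, -1.237]
force: [-0.6, -0.2, -0.5]
opening: 0.0004
```

Request:
{"fn": "carry_out", "kwargs": {
  "motion": [-0.004,0,0,0,0,0,-1,-0.006,0,0,0,0,0,-1,-0.008,0,0,0,0,0,-1,-0.01,0,0,0,0,0,-1,-0.01,0,0,0,0,0,-1]
}}

```text
t: 44.65
tool_pos: [0.4856, -0.0847, 0.0456]
orientation: [-1.201, 1.216, -1.239]
force: [-1.0, -2.4, -0.7]
opening: 0.0002
```

```bash
python3 - <<'E'
from h import *
plan(hw((-.105,.0435,.042),HP)[0],-.4,-1)
E
```

```text
from [ 0.4856 -0.0847  0.0456] yaw -1.4 d [-0.0034  0.0943 -0.0036] F [-1.  -2.4 -0.7] op 0.0002 t 44.65
-0.0189, 0.0005, -0.0011, -0.08, -0.2, 0.13, -1,
-0.0189, 0.0006, -0.0011, -0.08, -0.2, 0.13, -1,
-0.0189, 0.0006, -0.001, -0.08, -0.2, 0.13, -1,
-0.0189, 0.0006, -0.0009, -0.08, -0.2, 0.13, -1,
-0.0189, 0.0007, -0.0009, -0.08, -0.2, 0.13, -1
--
```

Request:
{"fn": "carry_out", "kwargs": {
  "motion": [-0.01,0,-0.001,0,0,0,-1,-0.01,0,-0.001,0,0,0,-1,-0.01,0,0,0,0,0,-1,-0.01,0,0,0,0,0,-1,-0.01,0,0,0,0,0,-1]
}}

```text
t: 45.15
tool_pos: [0.4853, -0.0298, 0.0463]
orientation: [-1.201, 1.214, -1.239]
force: [-1.8, -3.0, 1.6]
opening: 0.0004
```

Request:
{"fn": "carry_out", "kwargs": {
  "motion": [-0.009,0,0,0,0,0,-1,-0.007,0,0,0,0,0,-1,-0.006,0,0,0,0,0,-1,-0.005,0,0,0,0,0,-1,-0.004,0,0,0,0,0,-1]
}}

```text
t: 45.65
tool_pos: [0.4859, 0.005, 0.046]
orientation: [-1.202, 1.213, -1.238]
force: [-1.1, -3.5, 1.7]
opening: 0.0005
```

```bash
python3 - <<'E'
from h import *
plan(hw((-.105,.0435,.042),HP)[0],-.4,-1)
E
```

```text
from [0.4859 0.005  0.046 ] yaw -1.2 d [-0.0036  0.0047 -0.004 ] F [-1.1 -3.5  1.7] op 0.0005 t 45.65
-0.0009, 0.0008, -0.0008, -0.1, -0.17, 0.14, -1,
-0.0009, 0.0008, -0.0007, -0.1, -0.17, 0.14, -1,
-0.0009, 0.0008, -0.0007, -0.1, -0.17, 0.14, -1,
-0.0009, 0.0008, -0.0007, -0.1, -0.17, 0.14, -1,
-0.0009, 0.0008, -0.0007, -0.1, -0.17, 0.14, -1
--
```

Request:
{"fn": "carry_out", "kwargs": {
  "motion": [-0.003,0,0,0,0,0,-1,-0.003,0,0,0,0,0,-1,-0.003,0,0,0,0,0,-1,-0.003,0,0,0,0,0,-1,-0.003,0,0,0,0,0,-1]
}}

```text
t: 46.15
tool_pos: [0.4859, 0.0074, 0.0462]
orientation: [-1.22, 1.203, -1.255]
force: [-2.3, -17.4, 3.0]
opening: 0.0002
```

Request:
{"fn": "carry_out", "kwargs": {
  "motion": [-0.003,0,0,0,0,0,-1,-0.003,0,0,0,0,0,-1,-0.003,0,0,0,0,0,-1,-0.003,0,0,0,0,0,-1,-0.003,0,0,0,0,0,-1]
}}

```text
t: 46.65
tool_pos: [0.4858, 0.0071, 0.0464]
orientation: [-1.239, 1.195, -1.275]
force: [-2.6, -16.9, 2.6]
opening: 0.0005
```

Request:
{"fn": "carry_out", "kwargs": {
  "motion": [0.005,0,0,0,0,0,-1,0,-0.02,0,0,0,0,-1,0,-0.03,0,0,0,0,-0.3,0,-0.03,0,0,0,0,-0.3,0,0,0,0,0,0,-0.3]
}}

```text
t: 47.15
tool_pos: [0.4848, 0.0072, 0.1278]
orientation: [-1.237, 1.199, -1.274]
force: [0.8, -0.3, 0.6]
opening: 0.0198
```

```bash
python3 - <<'E'
from h import *
plan(hw((-.055,.059,.115),HP)[0],-.4,-.3)
c=cam('wrist');im=imaging.read_camera('wrist')
q=proj('wrist',hw([(-.105,.058,.062)],HP),c)[0]; cv2.circle(im,tuple(int(v) for v in q.round()),1,(255,0,255),-1)
crop(im,130,60,450,300,2.4,'w27')
E
```

```text
from [0.4848 0.0072 0.1278] yaw -1.6 d [ 0.0475  0.0176 -0.0128] F [ 0.8 -0.3  0.6] op 0.0198 t 47.15
-0.0039, 0.0024, 0.0094, -0.04, -0.23, 0.67, -0.3,
-0.0039, 0.0024, 0.0094, -0.04, -0.23, 0.67, -0.3,
-0.0038, 0.0024, 0.0094, -0.04, -0.23, 0.67, -0.3,
-0.0037, 0.0025, 0.0094, -0.04, -0.23, 0.67, -0.3,
-0.0037, 0.0025, 0.0095, -0.04, -0.23, 0.67, -0.3
--
```

View pics/w27.png

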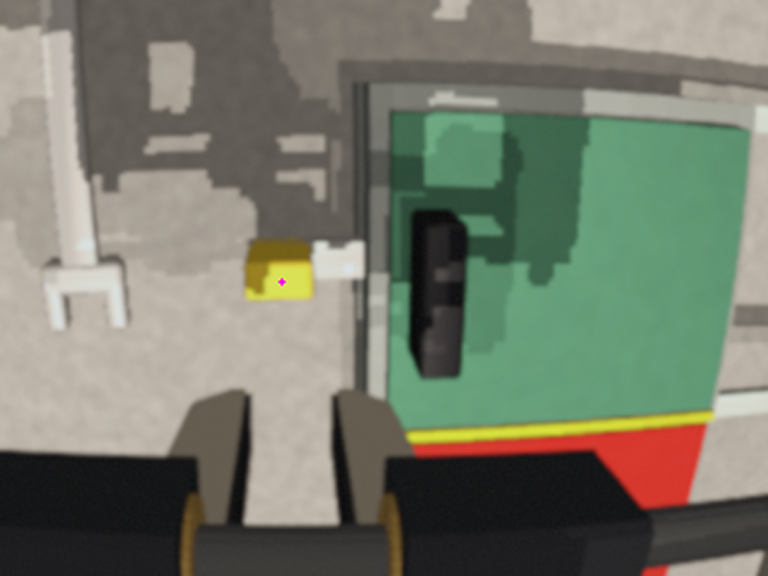

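Shuttle fully across. Now the inner door.

Request:
{"fn": "carry_out", "kwargs": {
  "motion": [-0.005,0,0.012,0,-0.2,0.8,-0.3,-0.005,0,0.013,0,-0.2,0.8,-0.3,-0.005,0,0.013,0,-0.2,0.8,-0.3,-0.003,0,0.01,0,-0.2,0.8,-0.3,0,0,0,0,0,0,-0.3]
}}

```text
t: 47.7
tool_pos: [0.5313, 0.0258, 0.1195]
orientation: [-1.204, 1.223, -1.215]
force: [-0.2, 0.0, 0.3]
opening: 0.0324
```

```bash
python3 - <<'E'
from h import *
plan(hw((-.0555,.059,.067),HP)[0],-.4,-.3)
E
```

```text
from [0.5313 0.0258 0.1195] yaw -0.8 d [ 0.0005 -0.001  -0.0525] F [-0.2  0.   0.3] op 0.0324 t 47.7
0.0002, 0.0105, 0.0002, 0.05, -0.07, -0.03, -0.3,
0.0002, 0.0105, 0.0001, 0.05, -0.07, -0.03, -0.3,
0.0002, 0.0105, 0.0001, 0.05, -0.07, -0.03, -0.3,
0.0002, 0.0105, 0.0001, 0.05, -0.07, -0.03, -0.3,
0.0002, 0.0105, 0.0001, 0.05, -0.07, -0.03, -0.3
--
```

Request:
{"fn": "carry_out", "kwargs": {
  "motion": [0,0.01,0,0,0,0,-0.3,0,0.013,0,0,0,0,-0.3,0,0.013,0,0,0,0,-0.3,0,0.01,0,0,0,0,-0.3,0,0.003,0,0,0,0,-0.3]
}}

```text
t: 48.2
tool_pos: [0.5281, 0.0258, 0.064]
orientation: [-1.208, 1.226, -1.214]
force: [-4.4, -0.1, 30.3]
opening: 0.0323
```

Request:
{"fn": "carry_out", "kwargs": {
  "motion": [0,0,0,0,0,0,-1,0,0,0,0,0,0,-1,0,0,0,0,0,0,-1,0,0,0,0,0,0,-1,0,0,0,0,0,0,-1],
  "squeeze": 15
}}

```text
t: 48.7
tool_pos: [0.5314, 0.0256, 0.0644]
orientation: [-1.202, 1.22, -1.217]
force: [1.3, 0.1, 0.5]
opening: 0.0141
```

Request:
{"fn": "carry_out", "kwargs": {
  "motion": [0,0,0.012,0,0,0,-1,0,0,0.018,0,0,0,-1,0,0,0.02,0,0,0,-1,0,0,0.02,0,0,0,-1,0,0,0.018,0,0,0,-1]
}}

```text
t: 49.2
tool_pos: [0.6174, 0.0255, 0.0644]
orientation: [-1.208, 1.225, -1.212]
force: [-3.1, 0.2, 4.2]
opening: 0.0141
```

Request:
{"fn": "carry_out", "kwargs": {
  "motion": [0,0,0.012,0,0,0,-1,0,0,0.01,0,0,0,-1,0,0,0.008,0,0,0,-1,0,0,0.005,0,0,0,-1,0,0,0.004,0,0,0,-1]
}}

```text
t: 49.7
tool_pos: [0.6581, 0.0254, 0.0644]
orientation: [-1.21, 1.227, -1.211]
force: [-2.2, 0.9, 3.2]
opening: 0.014
```

Request:
{"fn": "carry_out", "kwargs": {
  "motion": [0,0,0.004,0,0,0,-1,0,0,0.004,0,0,0,-1,0,0,0.004,0,0,0,-1,0,0,0.004,0,0,0,-1,0,0,0.003,0,0,0,-1]
}}

```text
t: 50.2
tool_pos: [0.6607, 0.0253, 0.0644]
orientation: [-1.238, 1.254, -1.192]
force: [-15.9, -0.2, 12.7]
opening: 0.0148
```

Request:
{"fn": "carry_out", "kwargs": {
  "motion": [0,0,-0.001,0,0,0,-0.3,0,0,0,0,0,0,-0.3,0,-0.02,0,0,0,0,-0.3,0,-0.035,-0.02,0,5,0,-0.25,0,-0.03,-0.03,0,8,0,-0.25]
}}

```text
t: 50.7
tool_pos: [0.6091, 0.028, 0.1466]
orientation: [-1.135, 1.433, -1.36]
force: [-0.0, 0.3, 1.0]
opening: 0.0347
```

Request:
{"fn": "carry_out", "kwargs": {
  "motion": [0.005,0,-0.02,0,8,0,-0.25,0.007,0,-0.02,0,8,0,-0.25,0.01,0,-0.015,0,8,0,-0.25,0.01,0,-0.01,0,8,0,-0.25,0,0,0,0,8,0,-0.25]
}}

```text
t: 51.2
tool_pos: [0.5336, 0.0267, 0.1564]
orientation: [-0.637, 1.915, -1.879]
force: [0.7, 1.2, -0.1]
opening: 0.0351
```

Request:
{"fn": "carry_out", "kwargs": {
  "motion": [0,0,0,0,8,0,-0.25,0,0,0,0,8,0,-0.25,0,0,0,0,8,0,-0.25,0,0,0,0,8,0,-0.25,0,0,0,0,0,0,-0.25]
}}

```text
t: 51.7
tool_pos: [0.5325, 0.0264, 0.1553]
orientation: [0.074, -2.204, 2.198]
force: [0.1, 0.3, -0.3]
opening: 0.0348
```

```bash
python3 - <<'E'
from h import *
plan(hw((-.03,.058,.1),HP)[0],-90.4,-.25)
c=cam('wrist');im=imaging.read_camera('wrist')
for P in [(-.03,.058,.053),(.03,.058,.053)]:
    q=proj('wrist',hw([P],HP),c)[0]; cv2.circle(im,tuple(int(v) for v in q.round()),1,(255,0,255),-1)
crop(im,100,40,430,290,2.3,'w28')
E
```

```text
from [0.5325 0.0264 0.1553] yaw -89.2 d [ 0.0248 -0.0027 -0.0553] F [ 0.1  0.3 -0.3] op 0.0348 t 51.7
-0.0055, 0.0108, 0.0006, 0.03, 0.24, 0.61, -0.25,
-0.0054, 0.0108, 0.0006, 0.03, 0.24, 0.61, -0.25,
-0.0053, 0.0109, 0.0006, 0.03, 0.24, 0.61, -0.25,
-0.0052, 0.0109, 0.0006, 0.03, 0.24, 0.61, -0.25,
-0.0051, 0.011, 0.0005, 0.03, 0.24, 0.61, -0.25
--
```

View pics/w28.png

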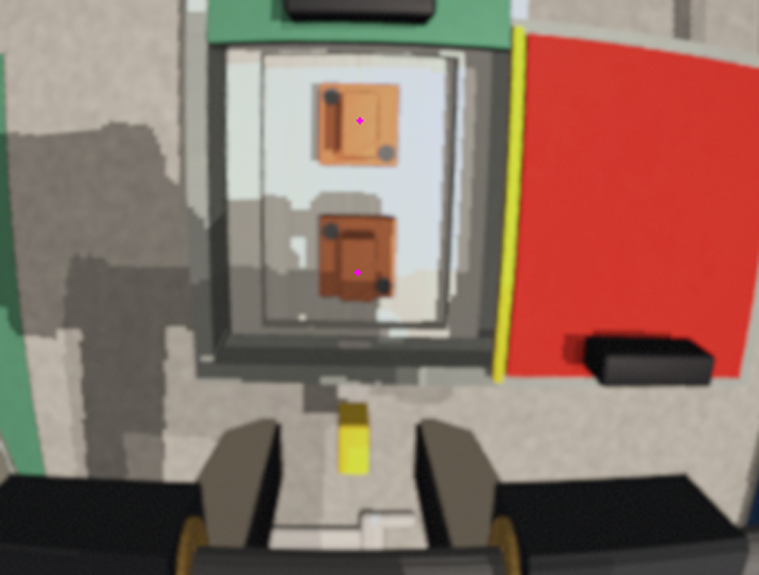

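Request:
{"fn": "carry_out", "kwargs": {
  "motion": [-0.006,0.008,0.001,0,0.3,0.7,-0.25,-0.008,0.01,0.001,0,0.3,0.7,-0.25,-0.007,0.012,0,0,0.3,0.7,-0.25,-0.004,0.01,0,0,0.2,0.5,-0.25,0,0,0,0,0,0,-0.25]
}}

```text
t: 52.25
tool_pos: [0.5579, 0.0246, 0.1105]
orientation: [-0.022, 2.219, -2.212]
force: [-1.2, -0.3, 0.8]
opening: 0.0348
```

```bash
python3 - <<'E'
from h import *
plan(hw((-.0285,.058,.033),HP)[0],-90.4,-.25)
c=cam('wrist');im=imaging.read_camera('wrist')
q=proj('wrist',hw([(-.03,.058,.053)],HP),c)[0]; cv2.circle(im,tuple(int(v) for v in q.round()),1,(255,0,255),-1)
crop(im,100,40,430,290,2.3,'w29')
E
```

```text
from [0.5579 0.0246 0.1105] yaw -89.1 d [ 0.0009 -0.0009 -0.0775] F [-1.2 -0.3  0.8] op 0.0348 t 52.25
-0.0002, 0.0155, 0.0002, 0.03, 0.26, 0.05, -0.25,
-0.0002, 0.0155, 0.0002, 0.03, 0.26, 0.05, -0.25,
-0.0002, 0.0155, 0.0002, 0.03, 0.26, 0.05, -0.25,
-0.0002, 0.0155, 0.0002, 0.03, 0.26, 0.05, -0.25,
-0.0002, 0.0155, 0.0002, 0.03, 0.26, 0.05, -0.25
--
```

View pics/w29.png

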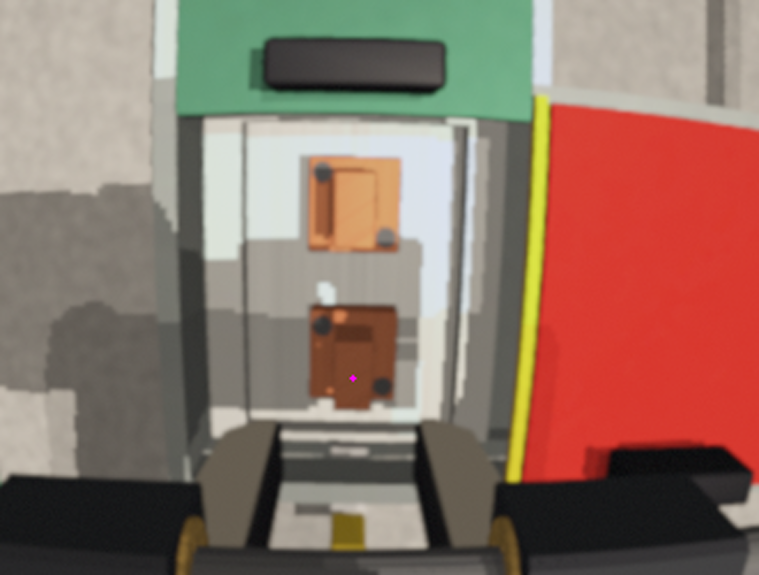

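Request:
{"fn": "carry_out", "kwargs": {
  "motion": [0,0.014,0,0,0.5,0,-0.25,0,0.018,0,0,0.5,0,-0.25,0,0.018,0,0,0.3,0,-0.25,0,0.016,0,0,0,0,-0.25,0,0.004,0,0,0,0,-0.25]
}}

```text
t: 52.8
tool_pos: [0.5594, 0.0246, 0.0388]
orientation: [-0.006, -2.222, 2.216]
force: [-0.1, 0.3, -0.3]
opening: 0.035
```

```bash
python3 - <<'E'
from h import *
plan(hw((-.0285,.058,.033),HP)[0],-90.4,-.25)
E
```

```text
from [0.5594 0.0246 0.0388] yaw -90.3 d [-0.0006 -0.001  -0.0058] F [-0.1  0.3 -0.3] op 0.0350 t 52.8
0.0001, 0.0012, 0.0002, 0.03, 0.03, -0.01, -0.25,
0.0001, 0.0012, 0.0002, 0.03, 0.03, -0.01, -0.25,
0.0001, 0.0012, 0.0002, 0.03, 0.03, -0.01, -0.25,
0.0001, 0.0012, 0.0002, 0.03, 0.03, -0.01, -0.25,
0.0001, 0.0012, 0.0002, 0.03, 0.03, -0.01, -0.25
--
```

Request:
{"fn": "carry_out", "kwargs": {
  "motion": [0,0.003,0,0,0,0,-0.25,0,0.003,0,0,0,0,-0.25,0,0,0,0,0,0,-1,0,0,0,0,0,0,-1,0,0,0,0,0,0,-1],
  "squeeze": 30
}}

```text
t: 53.3
tool_pos: [0.5604, 0.0245, 0.0337]
orientation: [-0.007, -2.224, 2.218]
force: [0.1, -1.0, 0.1]
opening: 0.0155
```

Request:
{"fn": "carry_out", "kwargs": {
  "motion": [0,0,0,0,0,0,-1,0,0,0,0,0,0,-1,0,-0.005,0,0,0,0,-1,0,-0.015,0,0,0,0,-1,0,-0.025,0,0,0,0,-1]
}}

```text
t: 53.8
tool_pos: [0.5572, 0.0246, 0.0776]
orientation: [0.001, -2.221, 2.214]
force: [0.1, 0.6, -1.0]
opening: 0.0135
```

Request:
{"fn": "carry_out", "kwargs": {
  "motion": [0,-0.03,0,0,0,0,-1,0,-0.025,0,0,0,0,-1,0.01,-0.01,-0.02,0,-2,0,-1,0.012,0,-0.03,0,-3,0,-1,0.014,0,-0.03,0,-3,0,-1]
}}

```text
t: 54.3
tool_pos: [0.5224, 0.1015, 0.1573]
orientation: [-0.134, 2.15, -2.146]
force: [0.5, 1.3, -1.9]
opening: 0.0139
```

```bash
python3 - <<'E'
from h import *
im=imaging.read_camera('wrist');crop(im,100,40,430,290,2.3,'w30')
im=imaging.read_camera('top');crop(im,80,160,260,290,4,'t30')
plan((.475,.304,.11),-65,-1)
E
```

```text
from [0.5211 0.1038 0.157 ] yaw -82.1 d [-0.0461  0.2002 -0.047 ] F [-1.  -0.5 -1.5] op 0.0137 t 54.4
0.0037, 0.0095, -0.0409, 0.01, -3.42, -0.1, -1,
0.0012, 0.0095, -0.0411, 0.01, -3.42, -0.1, -1,
-0.0012, 0.0095, -0.0411, 0.01, -3.42, -0.1, -1,
-0.0037, 0.0094, -0.0409, 0.01, -3.42, -0.1, -1,
-0.0061, 0.0094, -0.0406, 0.01, -3.42, -0.1, -1
--
```

View pics/w30.png

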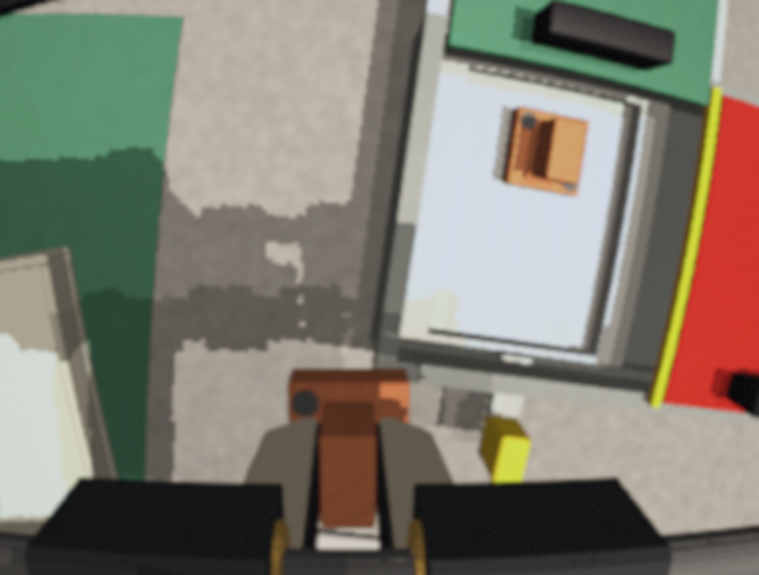

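View pics/t30.png

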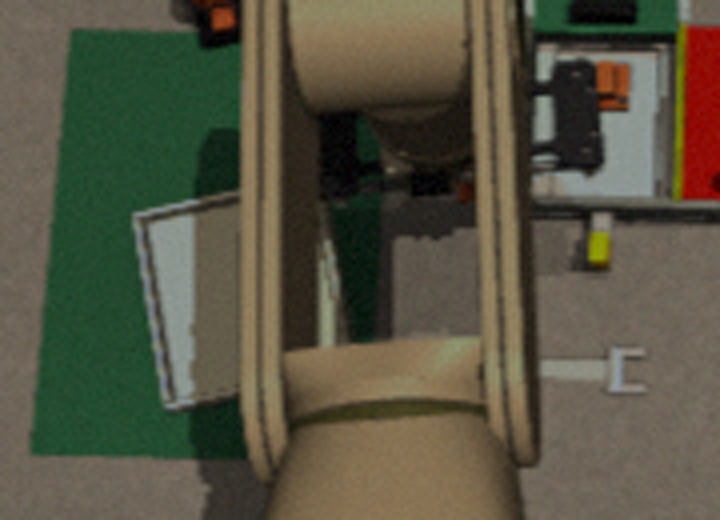

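Request:
{"fn": "carry_out", "kwargs": {
  "motion": [0.003,0,-0.035,0,-3.4,0,-1,0.001,0,-0.045,0,-3.4,0,-1,-0.001,0.005,-0.042,0,-3.4,0,-1,-0.003,0.008,-0.035,0,-3.4,0,-1,-0.003,0.005,-0.015,0,-1,0,-1]
}}

```text
t: 54.9
tool_pos: [0.4854, 0.2747, 0.1457]
orientation: [-0.382, 1.998, -1.997]
force: [0.1, -1.2, -1.4]
opening: 0.0136
```

```bash
python3 - <<'E'
from h import *
plan((.475,.304,.09),-65,-1)
c=cam('wrist');im=imaging.read_camera('wrist');cv2.imwrite('pics/w31.png',im)
for P in [(.475,.304,.005),(.42,.304,.005),(.448,.304,.005)]:
    q=proj('wrist',[P],c)[0]; cv2.circle(im,tuple(int(v) for v in q.round()),2,(255,0,255),-1)
crop(im,60,40,460,340,1.9,'w31')
E
```

```text
from [0.4854 0.2747 0.1457] yaw -67.4 d [-0.0104  0.0293 -0.0557] F [ 0.1 -1.2 -1.4] op 0.0136 t 54.9
-0.0001, 0.0111, -0.0062, -0.04, -0.47, -0.19, -1,
-0.0002, 0.0111, -0.0062, -0.04, -0.47, -0.19, -1,
-0.0003, 0.0111, -0.0062, -0.04, -0.47, -0.19, -1,
-0.0004, 0.0111, -0.0062, -0.04, -0.47, -0.19, -1,
-0.0005, 0.0111, -0.0062, -0.04, -0.47, -0.19, -1
--
```

View pics/w31.png

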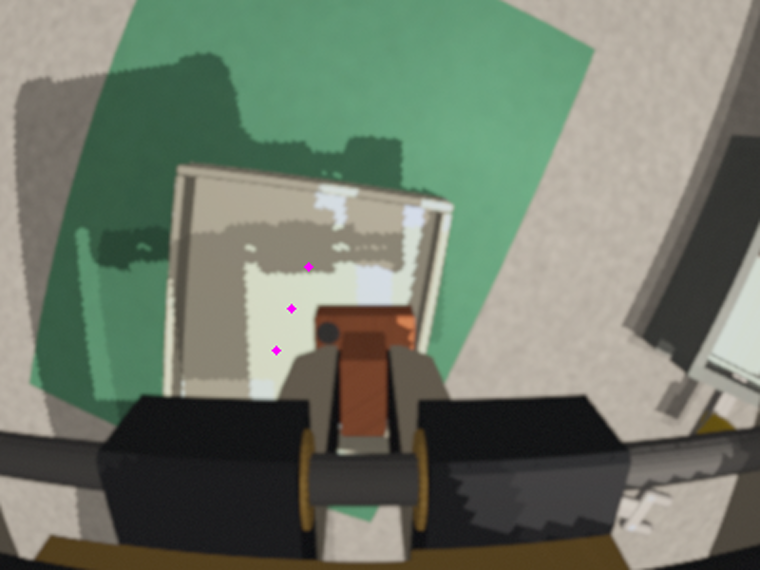

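Request:
{"fn": "carry_out", "kwargs": {
  "motion": [0,0.008,-0.008,0,-0.5,-0.2,-1,0,0.012,-0.01,0,-0.5,-0.2,-1,0,0.014,-0.008,0,-0.5,-0.2,-1,0,0.012,-0.004,0,0,0,-1,0,0,0,0,0,0,-1]
}}

```text
t: 55.45
tool_pos: [0.4741, 0.3019, 0.095]
orientation: [-0.418, 1.985, -1.992]
force: [-1.1, -1.0, -1.8]
opening: 0.0137
```

```bash
python3 - <<'E'
from h import *
plan((.477,.304,.03),-68,-1)
im=imaging.read_camera('wrist');crop(im,60,40,460,340,1.9,'w32')
E
```

```text
from [0.4741 0.3019 0.095 ] yaw -66.0 d [ 0.0029  0.0021 -0.065 ] F [-1.1 -1.  -1.8] op 0.0137 t 55.45
-0.0007, 0.013, -0.0002, -0.05, 0.39, -0.04, -1,
-0.0007, 0.013, -0.0002, -0.05, 0.39, -0.04, -1,
-0.0007, 0.013, -0.0002, -0.05, 0.39, -0.04, -1,
-0.0007, 0.013, -0.0002, -0.05, 0.39, -0.04, -1,
-0.0007, 0.013, -0.0002, -0.05, 0.39, -0.04, -1
--
```

View pics/w32.png

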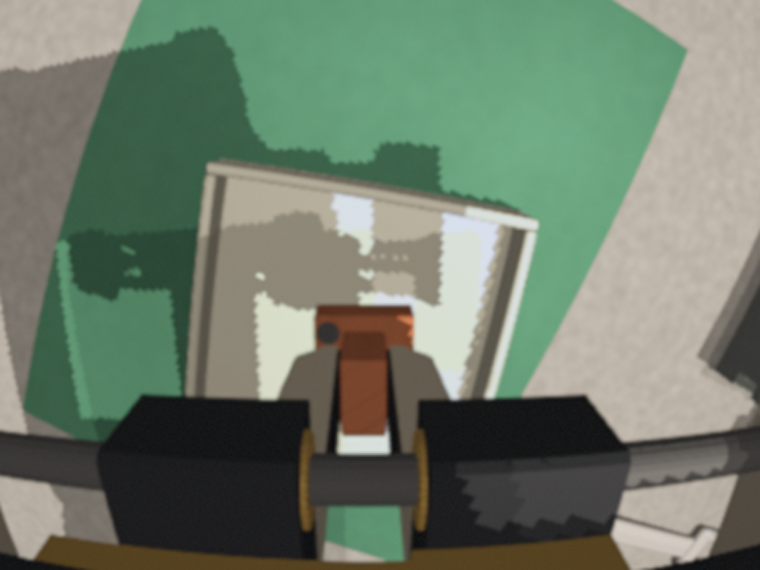

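Request:
{"fn": "carry_out", "kwargs": {
  "motion": [-0.002,0.012,0,0,0,0,-1,-0.001,0.016,0,0,0,0,-1,0,0.016,0,0,0,0,-1,0,0.012,0,0,0,0,-1,0,0.004,0,0,0,0,-1]
}}

```text
t: 56.0
tool_pos: [0.4798, 0.3021, 0.0323]
orientation: [-0.412, 1.986, -1.992]
force: [-0.9, 0.2, -1.5]
opening: 0.0136
```

Request:
{"fn": "carry_out", "kwargs": {
  "motion": [0,0.002,0,0,0,0,-1,0,0.001,0,0,0,0,-1,0,0.001,0,0,0,0,-1,0,0.001,0,0,0,0,-1,0,0.001,0,0,0,0,-1]
}}

```text
t: 56.5
tool_pos: [0.4807, 0.3022, 0.0265]
orientation: [-0.41, 1.986, -1.991]
force: [-0.1, 0.6, -1.7]
opening: 0.0131
```

Request:
{"fn": "carry_out", "kwargs": {
  "motion": [0,0.002,0,0,0,0,-1,0,0.001,0,0,0,0,-1,0,0.001,0,0,0,0,-1,0,0.001,0,0,0,0,-1,0,0.001,0,0,0,0,-1]
}}

```text
t: 57.0
tool_pos: [0.4824, 0.3028, 0.0257]
orientation: [-0.407, 1.984, -1.99]
force: [-3.5, -2.0, 5.4]
opening: 0.0136
```

Request:
{"fn": "carry_out", "kwargs": {
  "motion": [0,0,0,0,0,0,-0.45,0,0,0,0,0,0,-0.45,0,0,0,0,0,0,-0.45,0,-0.02,0,0,0,0,-0.45,0,-0.035,0,0,0,0,-0.45]
}}

```text
t: 57.5
tool_pos: [0.4787, 0.3014, 0.0772]
orientation: [-0.415, 1.985, -1.995]
force: [0.2, -0.2, -0.4]
opening: 0.0258
```

Request:
{"fn": "carry_out", "kwargs": {
  "motion": [0,-0.035,0,0,2,0,-0.25,0,-0.025,0.015,0,3,0,-0.25,-0.01,0,0.03,0,4,0,-0.25,-0.014,0,0.04,0,4,0,-0.25,-0.012,0,0.045,0,4,0,-0.25]
}}

```text
t: 58.0
tool_pos: [0.5501, 0.189, 0.1477]
orientation: [-0.11, 2.154, -2.151]
force: [0.4, 1.4, 0.0]
opening: 0.035
```

```bash
python3 - <<'E'
from h import *
im=imaging.read_camera('wrist');crop(im,60,40,460,340,1.9,'w33')
plan(hw((.0305,.058,.115),HP)[0],-90.4,-.25)
E
```

```text
from [0.5528 0.1821 0.1476] yaw -83.7 d [ 0.065  -0.1588 -0.0326] F [ 0.8 -3.9  0.4] op 0.0346 t 58.05
-0.0093, 0.0068, 0.033, -0.03, 1.34, -0.2, -0.25,
-0.0101, 0.0067, 0.0327, -0.03, 1.34, -0.2, -0.25,
-0.0109, 0.0067, 0.0325, -0.03, 1.34, -0.2, -0.25,
-0.0117, 0.0066, 0.0322, -0.03, 1.34, -0.2, -0.25,
-0.0125, 0.0066, 0.032, -0.03, 1.34, -0.2, -0.25
--
```

View pics/w33.png

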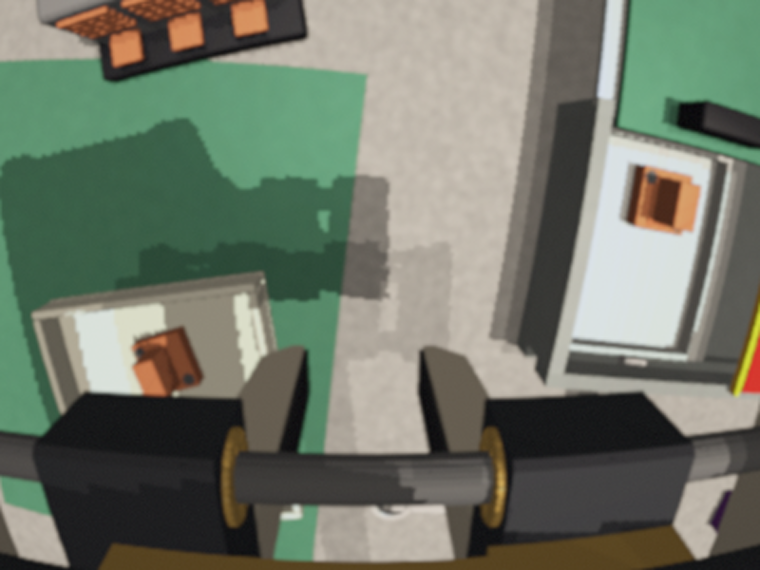

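Request:
{"fn": "carry_out", "kwargs": {
  "motion": [-0.009,0,0.03,0,1.4,-0.2,-0.25,-0.01,0.004,0.033,0,1.4,-0.2,-0.25,-0.011,0.006,0.033,0,1.4,-0.2,-0.25,-0.012,0.006,0.03,0,1.4,-0.2,-0.25,-0.01,0.006,0.02,0,1,0,-0.25]
}}

```text
t: 58.55
tool_pos: [0.6173, 0.0339, 0.1275]
orientation: [-0.019, -2.219, 2.221]
force: [-0.4, -0.2, 0.5]
opening: 0.0347
```

```bash
python3 - <<'E'
from h import *
plan(hw((.0305,.058,.1),HP)[0],-90.4,-.25)
E
```

```text
from [0.6173 0.0339 0.1275] yaw -90.6 d [ 0.0006 -0.0106 -0.0275] F [-0.4 -0.2  0.5] op 0.0347 t 58.55
-0.0001, 0.0055, 0.0021, -0.01, -0.03, -0.08, -0.25,
-0.0001, 0.0055, 0.0021, -0.01, -0.03, -0.08, -0.25,
-0.0001, 0.0055, 0.0021, -0.01, -0.03, -0.08, -0.25,
-0.0001, 0.0055, 0.0021, -0.01, -0.03, -0.08, -0.25,
-0.0001, 0.0055, 0.0021, -0.01, -0.03, -0.08, -0.25
--
```

Request:
{"fn": "carry_out", "kwargs": {
  "motion": [0,0.005,0.002,0,0,0,-0.25,0,0.007,0.002,0,0,0,-0.25,0,0.007,0.001,0,0,0,-0.25,0,0.006,0,0,0,0,-0.25,0,0,0,0,0,0,-0.25]
}}

```text
t: 59.05
tool_pos: [0.6164, 0.0285, 0.0989]
orientation: [-0.017, -2.217, 2.219]
force: [0.1, 0.1, -0.4]
opening: 0.0347
```

```bash
python3 - <<'E'
from h import *
plan(hw((.0305,.058,.033),HP)[0],-90.4,-.25)
c=cam('wrist');im=imaging.read_camera('wrist')
q=proj('wrist',hw([(.0305,.058,.053)],HP),c)[0]; cv2.circle(im,tuple(int(v) for v in q.round()),1,(255,0,255),-1)
crop(im,100,40,430,290,2.3,'w34')
E
```

```text
from [0.6164 0.0285 0.0989] yaw -90.6 d [ 0.0014 -0.0052 -0.0659] F [ 0.1  0.1 -0.4] op 0.0347 t 59.05
-0.0002, 0.0132, 0.001, -0.01, -0.04, -0.05, -0.25,
-0.0003, 0.0132, 0.001, -0.01, -0.04, -0.05, -0.25,
-0.0003, 0.0132, 0.001, -0.01, -0.04, -0.05, -0.25,
-0.0003, 0.0132, 0.001, -0.01, -0.04, -0.05, -0.25,
-0.0003, 0.0132, 0.001, -0.01, -0.04, -0.05, -0.25
--
```

View pics/w34.png

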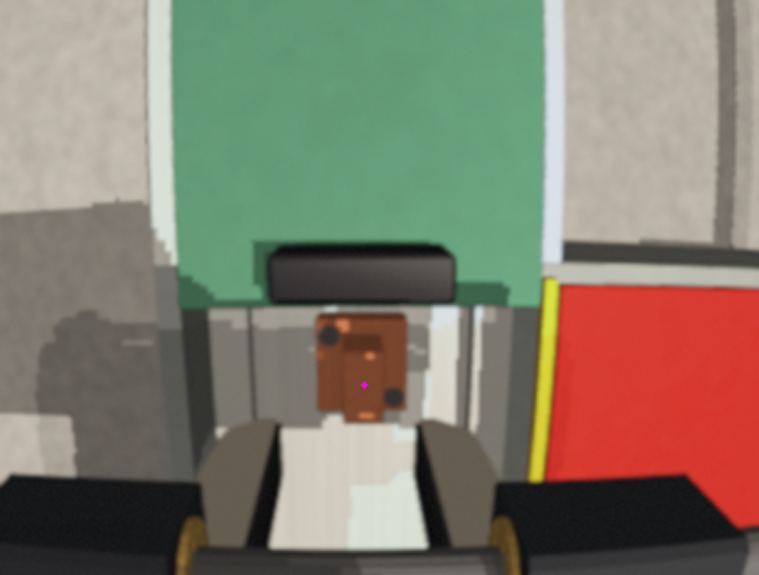

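Request:
{"fn": "carry_out", "kwargs": {
  "motion": [0,0.01,0.003,0,0,0,-0.25,0,0.015,0.002,0,0,0,-0.25,0,0.016,0,0,0,0,-0.25,0,0.014,0,0,0,0,-0.25,0,0.005,0,0,0,0,-0.25]
}}

```text
t: 59.6
tool_pos: [0.6173, 0.0245, 0.0354]
orientation: [-0.017, -2.22, 2.222]
force: [0.2, -0.3, 0.2]
opening: 0.0348
```

```bash
python3 - <<'E'
from h import *
plan(hw((.0305,.058,.033),HP)[0],-90.4,-.25)
E
```

```text
from [0.6173 0.0245 0.0354] yaw -90.5 d [ 0.0005 -0.0012 -0.0024] F [ 0.2 -0.3  0.2] op 0.0348 t 59.6
-0.0001, 0.0005, 0.0002, -0.01, -0.02, -0.08, -0.25,
-0.0001, 0.0005, 0.0002, -0.01, -0.02, -0.08, -0.25,
-0.0001, 0.0005, 0.0002, -0.01, -0.02, -0.08, -0.25,
-0.0001, 0.0005, 0.0002, -0.01, -0.02, -0.08, -0.25,
-0.0001, 0.0005, 0.0002, -0.01, -0.02, -0.08, -0.25
--
```

Request:
{"fn": "carry_out", "kwargs": {
  "motion": [0,0.001,0,0,0,0,-1,0,0,0,0,0,0,-1,0,0,0,0,0,0,-1,0,0,0,0,0,0,-1,0,0,0,0,0,0,-1],
  "squeeze": 30
}}

```text
t: 60.1
tool_pos: [0.6166, 0.0244, 0.033]
orientation: [-0.015, -2.219, 2.22]
force: [0.1, -0.2, -2.8]
opening: 0.0137
```

Request:
{"fn": "carry_out", "kwargs": {
  "motion": [0,0,0,0,0,0,-1,0,-0.01,0,0,0,0,-1,0,-0.02,0,0,0,0,-1,0,-0.03,0,0,0,0,-1,0,-0.03,0,0,0,0,-1]
}}

```text
t: 60.6
tool_pos: [0.612, 0.0247, 0.1218]
orientation: [-0.004, -2.214, 2.215]
force: [1.3, -0.4, -2.3]
opening: 0.0138
```

```bash
python3 - <<'E'
from h import *
plan((.424,.308,.14),-66,-1)
im=imaging.read_camera('wrist');crop(im,100,40,430,290,2.3,'w35')
E
```

```text
from [0.612  0.0247 0.1218] yaw -90.5 d [-0.188   0.2833  0.0182] F [ 1.3 -0.4 -2.3] op 0.0138 t 60.6
0.0191, -0.0017, -0.0282, 0, -2.45, 0.03, -1,
0.0178, -0.0017, -0.029, 0, -2.45, 0.03, -1,
0.0166, -0.0017, -0.0297, 0, -2.45, 0.03, -1,
0.0153, -0.0018, -0.0304, 0, -2.45, 0.03, -1,
0.014, -0.0018, -0.031, 0, -2.45, 0.03, -1
--
0.0126, -0.0018, -0.0316, 0, -2.45, 0.03, -1,
0.0113, -0.0018, -0.0321, 0, -2.45, 0.03, -1,
0.0099, -0.0018, -0.0325, 0, -2.45, 0.03, -1,
0.0085, -0.0018, -0.0329, 0, -2.45, 0.03, -1,
0.0071, -0.0018, -0.0333, 0, -2.45, 0.03, -1
--
```

View pics/w35.png

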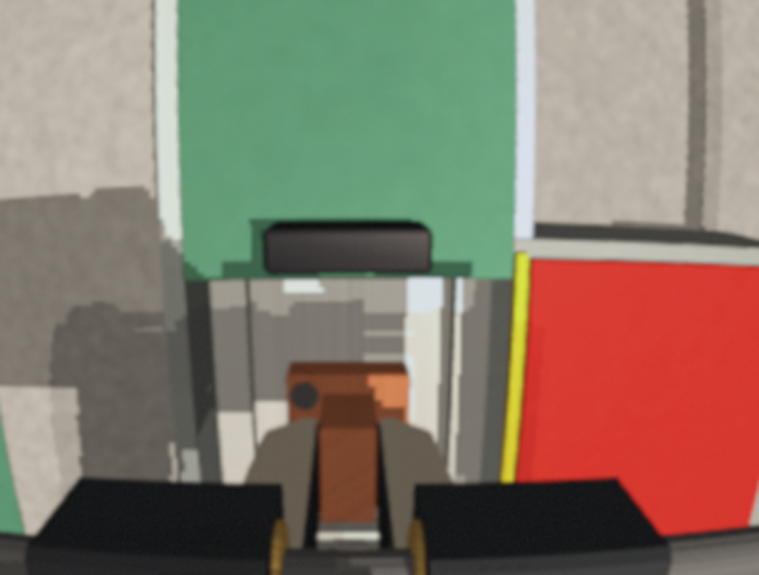

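Request:
{"fn": "carry_out", "kwargs": {
  "motion": [0.019,-0.004,-0.026,0,-2.5,0,-1,0.018,-0.004,-0.03,0,-2.5,0,-1,0.017,0,-0.03,0,-2.5,0,-1,0.016,0,-0.031,0,-2.5,0,-1,0.014,0,-0.031,0,-2.5,0,-1]
}}

```text
t: 61.15
tool_pos: [0.5227, 0.1662, 0.1441]
orientation: [-0.203, 2.1, -2.105]
force: [0.7, -0.0, -1.5]
opening: 0.0139
```

Request:
{"fn": "carry_out", "kwargs": {
  "motion": [0.013,0,-0.032,0,-2.5,0,-1,0.012,0,-0.032,0,-2.5,0,-1,0.01,0,-0.032,0,-2.5,0,-1,0.006,0,-0.025,0,-2,0,-1,0,0,-0.01,0,0,0,-1]
}}

```text
t: 61.65
tool_pos: [0.4424, 0.2881, 0.1468]
orientation: [-0.368, 1.999, -2.002]
force: [0.7, -0.7, -1.8]
opening: 0.0135
```

```bash
python3 - <<'E'
from h import *
plan((.422,.308,.09),-66,-1)
im=imaging.read_camera('wrist');crop(im,60,40,460,340,1.9,'w36')
E
```

```text
from [0.4424 0.2881 0.1468] yaw -67.9 d [-0.0204  0.0199 -0.0568] F [ 0.7 -0.7 -1.8] op 0.0135 t 61.65
0.0025, 0.0113, -0.0053, -0.07, -0.37, -0.25, -1,
0.0025, 0.0113, -0.0053, -0.07, -0.37, -0.25, -1,
0.0024, 0.0113, -0.0053, -0.07, -0.37, -0.25, -1,
0.0023, 0.0113, -0.0053, -0.07, -0.37, -0.25, -1,
0.0022, 0.0113, -0.0053, -0.07, -0.37, -0.25, -1
--
```

View pics/w36.png

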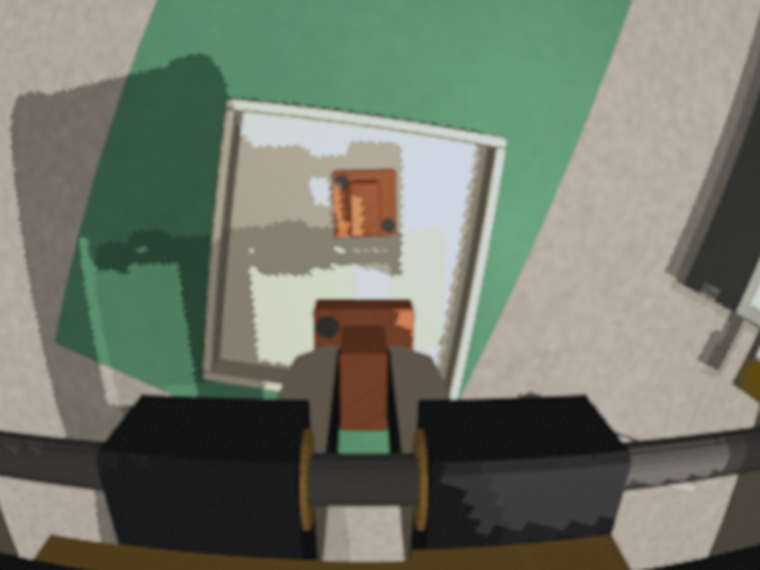

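```bash
python3 - <<'E'
from h import *
plan((.422,.308,.09),-66,-1)
c=cam('wrist')
for u in [(228,100),(505,142),(205,376),(385,203)]: print(ray('wrist',(np.array(u)+.5)/1.9-.5+[60,40],.03 if u!=(385,203) else .04,c)[0].round(3))
E
```

```text
from [0.4426 0.2887 0.1469] yaw -67.9 d [-0.0206  0.0193 -0.0569] F [-1.6  1.8 -1.5] op 0.0140 t 61.7
0.0026, 0.0113, -0.0052, -0.06, -0.38, -0.26, -1,
0.0025, 0.0113, -0.0052, -0.06, -0.38, -0.26, -1,
0.0025, 0.0113, -0.0052, -0.06, -0.38, -0.26, -1,
0.0024, 0.0113, -0.0052, -0.06, -0.38, -0.26, -1,
0.0023, 0.0114, -0.0052, -0.06, -0.38, -0.26, -1
--
[0.506 0.389 0.03 ]
[0.539 0.248 0.03 ]
[0.357 0.351 0.03 ]
[0.486 0.294 0.04 ]
```

Request:
{"fn": "carry_out", "kwargs": {
  "motion": [0.004,0.006,-0.001,0,-0.4,-0.2,-1,0.006,0.012,-0.001,0,-0.4,-0.2,-1,0.006,0.014,0,0,-0.4,-0.2,-1,0.005,0.012,0,0,0,0,-1,0,0,0,0,0,0,-1]
}}

```text
t: 62.2
tool_pos: [0.423, 0.2787, 0.0979]
orientation: [-0.397, 1.99, -2.0]
force: [-0.6, -0.5, -2.3]
opening: 0.0139
```

```bash
python3 - <<'E'
from h import *
plan((.42,.297,.03),-66,-1)
E
```

```text
from [0.423  0.2787 0.0979] yaw -66.9 d [-0.003   0.0183 -0.0679] F [-0.6 -0.5 -2.3] op 0.0139 t 62.2
-0.0007, 0.0136, -0.0037, -0.08, -0.17, -0.12, -1,
-0.0008, 0.0136, -0.0037, -0.08, -0.17, -0.12, -1,
-0.0008, 0.0136, -0.0037, -0.08, -0.17, -0.12, -1,
-0.0009, 0.0136, -0.0036, -0.08, -0.17, -0.12, -1,
-0.0009, 0.0136, -0.0036, -0.08, -0.17, -0.12, -1
--
```

Request:
{"fn": "carry_out", "kwargs": {
  "motion": [-0.001,0.003,-0.007,0,0,-0.2,-1,-0.001,0.01,-0.007,0,0,-0.2,-1,-0.001,0.016,-0.003,0,0,0,-1,0,0.016,0,0,0,0,-1,0,0.01,0,0,0,0,-1]
}}

```text
t: 62.7
tool_pos: [0.4214, 0.298, 0.0415]
orientation: [-0.398, 1.992, -2.002]
force: [-0.8, -0.1, -2.2]
opening: 0.0135
```

```bash
python3 - <<'E'
from h import *
plan((.42,.297,.03),-66,-1)
im=imaging.read_camera('wrist');crop(im,60,40,460,340,1.9,'w37')
E
```

```text
from [0.4214 0.298  0.0415] yaw -67.0 d [-0.0014 -0.001  -0.0115] F [-0.8 -0.1 -2.2] op 0.0135 t 62.7
0.0004, 0.0023, 0.0001, -0.07, -0.2, -0.08, -1,
0.0004, 0.0023, 0.0001, -0.07, -0.2, -0.08, -1,
0.0004, 0.0023, 0.0001, -0.07, -0.2, -0.08, -1,
0.0004, 0.0023, 0.0001, -0.07, -0.2, -0.08, -1,
0.0003, 0.0023, 0.0001, -0.07, -0.2, -0.08, -1
--
```

View pics/w37.png

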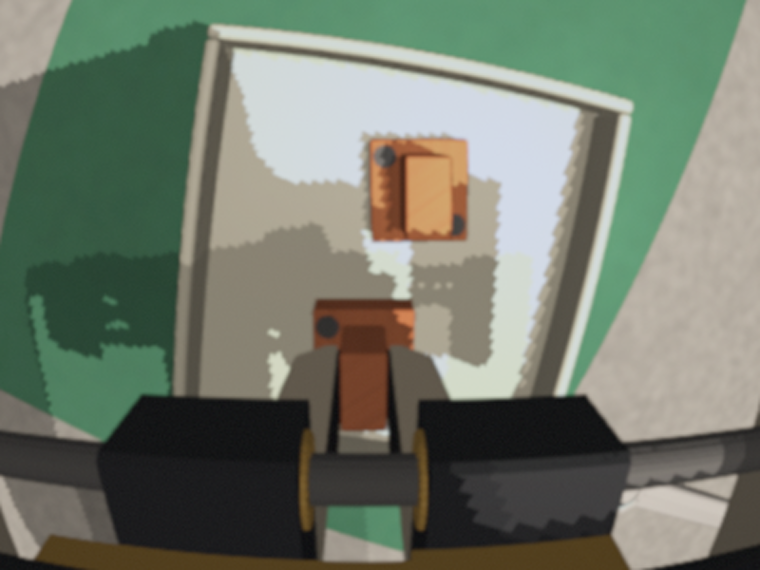

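Request:
{"fn": "carry_out", "kwargs": {
  "motion": [0,0.004,0,0,0,0,-1,0,0.004,0,0,0,0,-1,0,0.003,0,0,0,0,-1,0,0.001,0,0,0,0,-1,0,0.001,0,0,0,0,-1]
}}

```text
t: 63.25
tool_pos: [0.4216, 0.2985, 0.0272]
orientation: [-0.399, 1.992, -2.002]
force: [0.7, 0.5, -2.1]
opening: 0.0137
```

Request:
{"fn": "carry_out", "kwargs": {
  "motion": [0,0.001,0,0,0,0,-1,0,0.001,0,0,0,0,-1,0,0.001,0,0,0,0,-1,0,0.001,0,0,0,0,-1,0,0.001,0,0,0,0,-1]
}}

```text
t: 63.75
tool_pos: [0.4228, 0.2988, 0.0242]
orientation: [-0.396, 1.992, -2.001]
force: [-6.4, -4.5, 15.0]
opening: 0.0138
```

Request:
{"fn": "carry_out", "kwargs": {
  "motion": [0,0,0,0,0,0,-1,0,0,0,0,0,0,-0.45,0,0,0,0,0,0,-0.45,0,0,0,0,0,0,-0.45,0,-0.02,0,0,0,0,-0.45]
}}

```text
t: 64.25
tool_pos: [0.4213, 0.2981, 0.0427]
orientation: [-0.4, 1.992, -2.003]
force: [-0.8, 0.1, -0.5]
opening: 0.0255
```

Request:
{"fn": "carry_out", "kwargs": {
  "motion": [0,-0.035,0,0,0,0,-0.3,0,-0.04,0,0,0,0,-0.3,0,-0.03,0.02,0,-5,0,-0.3,-0.01,0,0.03,0,-8,0,-0.3,-0.02,0,0.03,0,-8,0,-0.3]
}}

```text
t: 64.75
tool_pos: [0.4847, 0.247, 0.155]
orientation: [-0.718, 1.753, -1.764]
force: [-0.4, -0.1, 0.0]
opening: 0.0321
```

```bash
python3 - <<'E'
from h import *
im=imaging.read_camera('wrist');crop(im,60,40,460,340,1.9,'w38')
plan(hw((.0745,.059,.13),HP)[0],-.4,-.3)
E
```

```text
from [0.4899 0.2452 0.1557] yaw -44.5 d [ 0.1719 -0.2211 -0.0257] F [-1.1 -3.8  2.3] op 0.0326 t 64.8
0.0037, 0.0029, 0.0277, -0.09, -4.41, -0.02, -0.3,
0.0059, 0.0028, 0.0274, -0.09, -4.41, -0.02, -0.3,
0.008, 0.0028, 0.0268, -0.09, -4.41, -0.02, -0.3,
0.01, 0.0028, 0.0261, -0.09, -4.41, -0.02, -0.3,
0.012, 0.0027, 0.0253, -0.09, -4.41, -0.02, -0.3
--
0.0139, 0.0027, 0.0243, -0.09, -4.41, -0.02, -0.3,
0.0157, 0.0027, 0.0232, -0.09, -4.41, -0.02, -0.3,
0.0174, 0.0026, 0.0219, -0.09, -4.41, -0.02, -0.3,
0.0191, 0.0026, 0.0205, -0.09, -4.41, -0.02, -0.3,
0.0206, 0.0026, 0.019, -0.09, -4.41, -0.02, -0.3
--
```

View pics/w38.png

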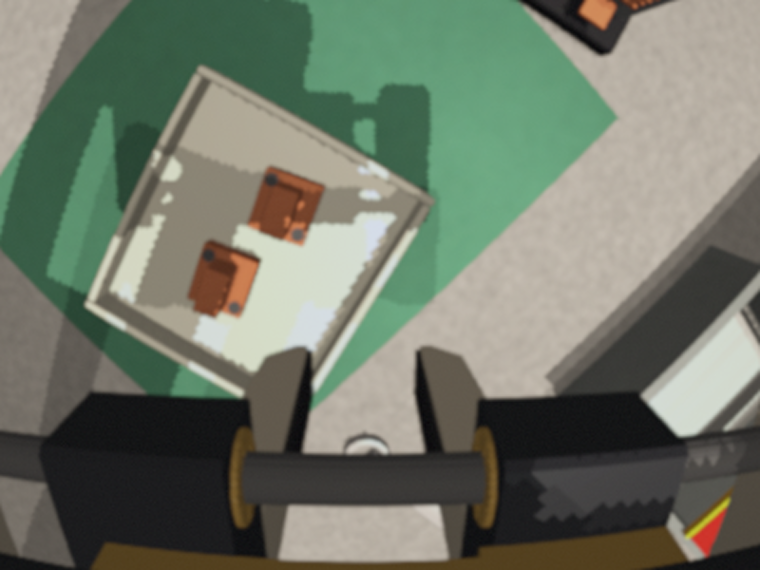

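Request:
{"fn": "carry_out", "kwargs": {
  "motion": [0.004,0,0.026,0,-4.6,0,-0.3,0.006,0,0.027,0,-4.6,0,-0.3,0.008,0,0.027,0,-4.6,0,-0.3,0.01,0,0.026,0,-4.6,0,-0.3,0.012,0,0.025,0,-4.6,0,-0.3]
}}

```text
t: 65.3
tool_pos: [0.578, 0.1348, 0.1574]
orientation: [-1.003, 1.458, -1.476]
force: [0.2, 0.2, -0.2]
opening: 0.0323
```

Request:
{"fn": "carry_out", "kwargs": {
  "motion": [0.014,0,0.024,0,-4.6,0,-0.3,0.016,0.003,0.023,0,-4.6,0,-0.3,0.018,0.004,0.02,0,-4.6,0,-0.3,0.014,0.004,0.012,0,-3,0,-0.3,0,0,0,0,0,0,-0.3]
}}

```text
t: 65.8
tool_pos: [0.6437, 0.0484, 0.1461]
orientation: [-1.169, 1.241, -1.262]
force: [-0.3, 0.1, 0.2]
opening: 0.0328
```

```bash
python3 - <<'E'
from h import *
plan(hw((.0745,.059,.115),HP)[0],-.4,-.3)
E
```

```text
from [0.6437 0.0484 0.1461] yaw -3.5 d [ 0.0182 -0.0244 -0.0311] F [-0.3  0.1  0.2] op 0.0328 t 65.8
0.0046, 0.0063, 0.0038, -0.19, -0.61, 0.02, -0.3,
0.0047, 0.0063, 0.0038, -0.19, -0.61, 0.02, -0.3,
0.0047, 0.0063, 0.0038, -0.19, -0.61, 0.02, -0.3,
0.0048, 0.0062, 0.0037, -0.19, -0.61, 0.02, -0.3,
0.0048, 0.0062, 0.0037, -0.19, -0.61, 0.02, -0.3
--
```

Request:
{"fn": "carry_out", "kwargs": {
  "motion": [0.006,0.003,0.004,-0.2,-0.8,0,-0.3,0.007,0.006,0.005,-0.2,-0.8,0,-0.3,0.007,0.007,0.005,-0.2,-0.8,0,-0.3,0.004,0.006,0.004,-0.2,-0.8,0,-0.3,0,0,0,0,0,0,-0.3]
}}

```text
t: 66.3
tool_pos: [0.661, 0.024, 0.1219]
orientation: [-1.209, 1.211, -1.211]
force: [0.4, 0.3, -0.9]
opening: 0.0324
```

```bash
python3 - <<'E'
from h import *
plan(hw((.0745,.059,.069),HP)[0],-.4,-.3)
im=imaging.read_camera('wrist');crop(im,60,40,460,340,1.9,'w39')
E
```

```text
from [0.661  0.024  0.1219] yaw -0.1 d [ 0.0008  0.     -0.0529] F [ 0.4  0.3 -0.9] op 0.0324 t 66.3
-0, 0.0106, 0.0002, 0, 0.05, 0.01, -0.3,
-0, 0.0106, 0.0002, 0, 0.05, 0.01, -0.3,
-0, 0.0106, 0.0002, 0, 0.05, 0.01, -0.3,
-0, 0.0106, 0.0002, 0, 0.05, 0.01, -0.3,
-0, 0.0106, 0.0002, 0, 0.05, 0.01, -0.3
--
```

View pics/w39.png

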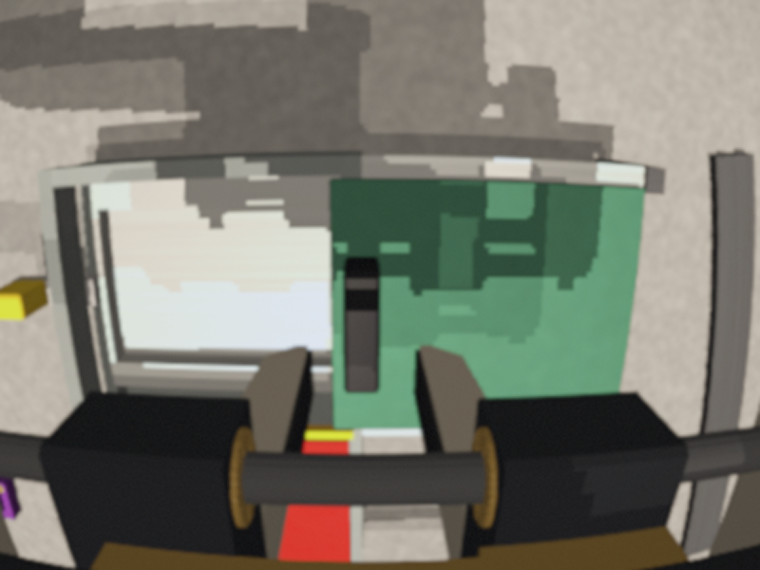

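Request:
{"fn": "carry_out", "kwargs": {
  "motion": [0,0.01,0,0,0,0,-0.3,0,0.013,0,0,0,0,-0.3,0,0.012,0,0,0,0,-0.3,0,0.006,0,0,0,0,-0.3,0,0,0,0,0,0,-0.3]
}}

```text
t: 66.85
tool_pos: [0.6601, 0.0256, 0.0772]
orientation: [-1.209, 1.211, -1.211]
force: [-0.1, 0.4, 0.5]
opening: 0.033
```

Request:
{"fn": "carry_out", "kwargs": {
  "motion": [0,0,0,0,0,0,-1,0,0,0,0,0,0,-1,0,0,0,0,0,0,-1,0,0,0,0,0,0,-1,0,0,0,0,0,0,-1],
  "squeeze": 15
}}

```text
t: 67.35
tool_pos: [0.6602, 0.0258, 0.0774]
orientation: [-1.209, 1.211, -1.21]
force: [0.9, 0.4, -3.1]
opening: 0.0142
```

Request:
{"fn": "carry_out", "kwargs": {
  "motion": [0,0,-0.012,0,0,0,-1,0,0,-0.018,0,0,0,-1,0,0,-0.02,0,0,0,-1,0,0,-0.02,0,0,0,-1,0,0,-0.018,0,0,0,-1]
}}

```text
t: 67.85
tool_pos: [0.5736, 0.026, 0.0774]
orientation: [-1.203, 1.206, -1.214]
force: [3.1, 0.6, -2.4]
opening: 0.0142
```

Request:
{"fn": "carry_out", "kwargs": {
  "motion": [0,0,-0.012,0,0,0,-1,0,0,-0.01,0,0,0,-1,0,0,-0.008,0,0,0,-1,0,0,-0.004,0,0,0,-1,0,0,-0.003,0,0,0,-1]
}}

```text
t: 68.35
tool_pos: [0.5345, 0.0261, 0.0773]
orientation: [-1.201, 1.205, -1.215]
force: [2.4, 0.9, -4.4]
opening: 0.0137
```

Request:
{"fn": "carry_out", "kwargs": {
  "motion": [0,0,-0.003,0,0,0,-1,0,0,-0.003,0,0,0,-1,0,0,-0.003,0,0,0,-1,0,0,-0.003,0,0,0,-1,0,0,-0.003,0,0,0,-1]
}}

```text
t: 68.85
tool_pos: [0.5315, 0.026, 0.0777]
orientation: [-1.18, 1.185, -1.228]
force: [19.5, 0.3, -19.2]
opening: 0.0138
```

Request:
{"fn": "carry_out", "kwargs": {
  "motion": [0,0,0,0,0,0,-0.3,0,0,0,0,0,0,-0.3,0,-0.015,0,0,0,0,-0.3,0,-0.04,0,0,0,0,-0.3,0,-0.04,-0.02,0,0,0,-0.3]
}}

```text
t: 69.35
tool_pos: [0.5054, 0.0259, 0.1717]
orientation: [-1.187, 1.193, -1.224]
force: [-0.7, -0.2, 0.9]
opening: 0.0322
```

Request:
{"fn": "carry_out", "kwargs": {
  "motion": [0,-0.02,-0.03,0,0,0,-0.3,0,0,-0.03,0,0,0,-0.3,0,0,-0.03,0,0,0,-0.3,0,0,-0.02,0,0,0,-0.3,0,0,0,0,0,0,-0.3]
}}

```text
t: 69.85
tool_pos: [0.3949, 0.0261, 0.2048]
orientation: [-1.174, 1.178, -1.233]
force: [0.4, -0.6, 1.0]
opening: 0.0326
```

```bash
python3 - <<'E'
from h import *
c=cam('wrist');im=imaging.read_camera('wrist')
for P in [(-.055,.059,.094),(-.055,.084,.094),(-.068,.115,.068),(-.105,.058,.062)]: 
    q=proj('wrist',hw(P,HP),c)[0]; cv2.circle(im,tuple(int(v) for v in q.round()),1,(255,0,255),-1)
crop(im,60,40,460,340,1.9,'w40')
im=imaging.read_camera('scene');cv2.imwrite('pics/s40.png',im); crop(im,80,70,440,310,2.2,'s40b')
print(robot.read_state()['tool_pos'])
E
```

```text
[0.39668251 0.025969   0.20479864]
```

View pics/w40.png

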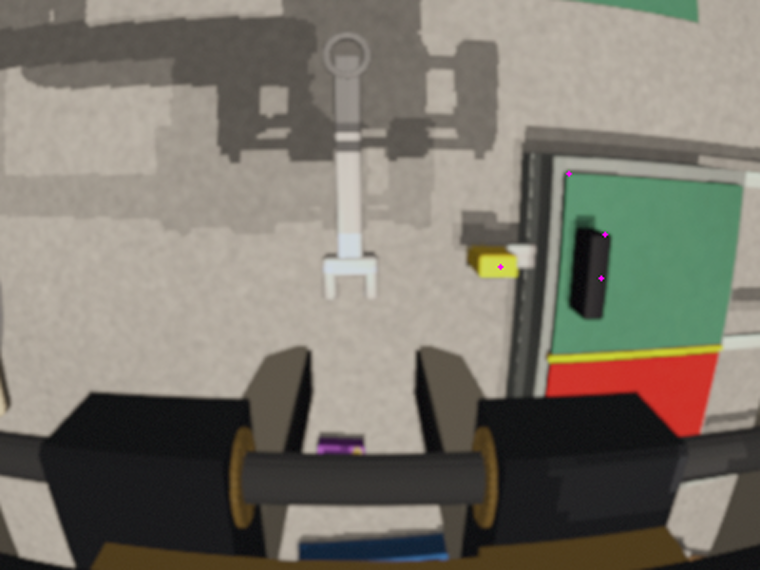

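View pics/s40b.png

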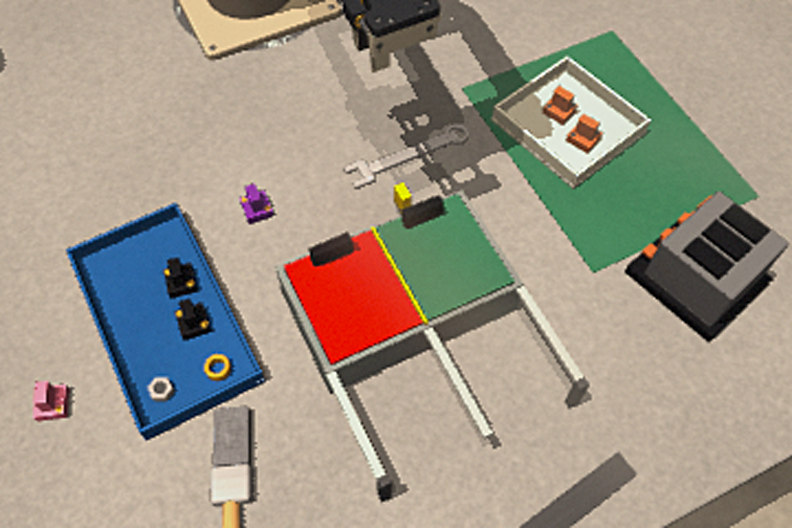

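```bash
python3 -c "
from plant import robot
print(robot.read_state()['t'],robot.close_job())"
```

```text
the job is handed in; nothing more can be done
69.95 None
```

The job is handed in after about 70 s. Both copper contact pieces that were in the bin stand upright in the white tray, and both hatch doors are shut.

- **Order followed:** I shut the inner door and moved the shuttle, which I found part-way across, under the outer opening. I then opened the outer door to its stop and loaded both contacts. Next I shut the outer door fully, ran the shuttle across to its stop and opened the inner door to its stop. Last I unloaded into the tray and shut the inner door.
- **Last checks:** The final scene and wrist pictures show both panels shut. Each door was pushed against its end stop until the force rose to about 20–30 N. The insulators, nut, bush, brush, wrench, contactor and the pink and purple look-alikes look to be where they were.
- **Disagreement found:** The fingertips are not 19 mm ahead of the reported TCP; touching the bench and a door panel put them about 3.5 mm behind it. Because of this the first try on the inner door's fin closed above it, and the first push at the shuttle grip passed over it. I measured the offset and used it for the rest.
- **Force:** The fingertips touched the green panel once with about 30 N. No reading went higher.

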